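# Stand up the toppled jars, rinse them at the cleaner pump, set them to dry

### The arm

A 6-joint arm with a two-finger parallel gripper is mounted at the origin on the work surface; the furniture and walls round the work are solid. World frame = base frame: x ahead of the robot, y to its left, z up, the work surface at z = 0. Lengths are in m, angles in degrees, forces in N, time in s.
With the tool pointing down it reaches from about 0.4 to 0.825 m from the base axis. Payload 7 kg.
Tool frame: the origin (TCP) lies midway between the tips of the shut fingers; the grasp point (between the pads) lies 19 mm behind it; z points along the fingers, y is the line along which they close (so a half turn about z gives the same grasp; the last joint's range is limited). The gripper opens to 88 mm and grips with 3 to 60 N. Pads are 19 mm wide; open, the fingers measure 130 mm over their backs; the gripper's body (78 mm by 193 mm) begins 47 mm behind the grasp point.
Start: joints at [82.053, 20.546, 0.682, 0, -70.136, -16.507], TCP at [0.279, 0.614, 0.227] pointing down, gripper open.
Joint ranges: [-176.03, 176.03], [-82.01, 121.73], [-58.28, 71.71], [-173.87, 95.51], [-174.79, -0.11], [-173.66, 173.66]. Speed limits (degrees/s): [136.94, 136.94, 172.46, 180, 180, 180].

### API

Orientations are given as [roll, pitch, yaw] about the fixed x, y, z axes, in that order (R = Rz(yaw) Ry(pitch) Rx(roll)).
In Python, from plant import ctrl gives the robot as it stands. The module is installed in compiled form; this text tells all that it offers.
- The arm moves only by the tool play_rows, never from a script. Its argument "commands" is a list that holds one entry, the list of rows, each a list of 7 numbers: the turn, a rotation vector about the tool's x, y, z in rad, then the shift along the tool's x, y, z in cm, then the finger opening in cm, from 0 to 8.76. In form: [[[ax, ay, az, x, y, z, grip], ...]]. A call has 1 to 8 rows; each row is the pose to reach, as a shift and turn from the pose commanded when the call began, along the tool's axes at that moment; what a row does not reach only later rows make up. A row lasts 1/12 s, in which the tool goes at most 41.7 mm and 7.16 degrees, less where a joint would pass 70% of its speed; a pose out of reach is approached as far as the arm can. A call with a gripper value outside its range is refused whole. The fingers move at their own pace and stop on an object; the grip force is fixed at half the most. Time passes only in rows, so rows that repeat a pose let the fingers close. It gives the time, the measured TCP pose, the force, the opening and the grip force at its end, in the units of the state.
- ctrl.get_obs(): the state, without advancing time (a new reading comes with each control period).
- ctrl.snapshot(name): name is "scene" or "top" or "wrist"; returns a dict with "color" (420x560x3 uint8, red, green, blue), "camera_matrix" (3x3 intrinsics, pixels), "origin" and "rotation" of the camera in the world; the wrist camera has in their place "hand_eye" (4x4, takes a point from camera to tool coordinates, whose origin is the TCP and whose axes are the flange's). Camera axes: x right, y down, z forward; pixel columns grow to the right and rows downward; lengths in m; the calibration is good to about 2 mm. A picture is of the moment at which its call begins: read the wrist's pose just before it. There is no depth.
- ctrl.close_job(): hands the job in; it is judged then, once.
Trained networks look in a picture, given as the dict that the camera call returned (one of the last four; its "shot" number tells which), for a name from the list of things; names that differ only in an ending like _2 or _b are one class to them, and where a whole thing is asked for, a point or a joint stands for the part that bears it (a point fixed in the world has none). Each returns a list of dicts, best first, with "conf" (0 to 1); they miss things now and then, are a little off and sometimes report something else, mostly with a low value. They report only what shows in the picture. A call takes as long as a camera call.
- ctrl.find_in(picture, name): "bbox" ([left, top, width, height] in pixels, round what is visible of it).
The state is a dict: "clock": time; "joint_pos": joint angles; "qvel": joint speeds; "tau": joint torques, N m; "tool_pos": TCP position; "orientation": TCP orientation; "force": force on the tool from outside, world axes, zero at the start; "moment": the same for the moment, N m; "opening": finger opening in m; "gripper_force": force on a finger pad.
Only numpy, scipy, OpenCV 4.12 (cv2) and the standard library are available. Lean on these libraries where they do the work, as an engineer would, in place of code of your own. Each camera call takes 0.05 s, during which the arm holds its last target. There are 200 camera calls.

### The job

The pigment jars were knocked over and are sticky. Stand every one of them upright on the steel grate in front of the cleaner's pump bottle; when all of them stand there, push the pump head fully down twice, letting it come right up again after each stroke. Then stand all the jars upright on the grooved wooden drying board, without disturbing the other things on the bench.

Things in the scene. Friction and masses are not known exactly. Their poses are not given: they have to be found in the camera images.
- jar_0: pigment jar with white ribbed screw lid, closed cylinder 57 mm tall, body 38 mm across up to 40 mm, lid 36 mm above that; about 45 g, centre of mass 27 mm above the base. Origin: centre of its base; z axis from base to lid. Starts lying on its side on a 4 mm grey felt mat, lid roughly to the robot's right. May be absent (pose None). All jars are treated alike, whatever their colour.
- jar_1: pigment jar with white ribbed screw lid, closed cylinder 57 mm tall, body 38 mm across up to 40 mm, lid 36 mm above that; about 45 g, centre of mass 27 mm above the base. Origin: centre of its base; z axis from base to lid. Starts lying on its side on a 4 mm grey felt mat, lid roughly to the robot's right. May be absent (pose None). All jars are treated alike, whatever their colour.
- jar_2: pigment jar with white ribbed screw lid, closed cylinder 57 mm tall, body 38 mm across up to 40 mm, lid 36 mm above that; about 45 g, centre of mass 27 mm above the base. Origin: centre of its base; z axis from base to lid. Starts lying on its side on a 4 mm grey felt mat, lid roughly to the robot's right. May be absent (pose None). All jars are treated alike, whatever their colour.
- wash_station: grey drip board fixed to the table. Origin: on the table under the centre of its dark steel grate, which is flat, 88 mm (x) by 206 mm (y), top 8 mm above the table; a tongue of it 80 mm wide runs on to x = +67. Beyond that stands the fixed cleaner bottle: axis at x = +107, near face at x = +73, 68 mm wide, shoulder 138 mm high. Its +x points roughly to the robot's left (world +y).
- cleaner_pump (a joint): stroke of the sprung pump head on the cleaner bottle, m: 0 up, 0.012 fully down; it moves straight down against a spring of 670 N/m (about 8.5 N at the bottom) and comes up by itself.
- pump_top (a point): centre of the top of the cleaner's pump head (flat knob 20 mm across), 181 mm above the table when up; goes down with it. From the head a spout runs 42 mm to the station's -x, at 163 to 179 mm height, ending over the tip of the grate's tongue.
- drying_board: light wooden drying board with shallow grooves, fixed to the table, flat, 100 mm (x) by 180 mm (y), top 6 mm above the table. Origin: on the table, under its centre.
- dish: bystander, loose, to be left where it is: white dish 56 x 68 x 21 mm. Origin at the centre of its base.
- mould: bystander, loose, to be left where it is: small blue shell mould 44 x 40 x 10 mm. Origin at the centre of its base.
- drawer_box: obstacle, fixed: parts cabinet with three closed drawers, not used here, 195 mm wide (y), 198 mm high, front face 65 mm to the -x side of its origin (drawer pulls stick out to 80 mm), back 80 mm to +x, where the room's wall rises all along the table. Origin at the centre of its underside.
- paper_rolls: obstacle, fixed: two upright paper rolls side by side (along y), each 101 mm across, 230 mm high together with a ribbon bow a little higher. Origin between them on the table.
- litre_bottle_1: obstacle, fixed: the tall white bottle nearest the drying board, about 90 mm across, 242 mm high. Origin at the centre of its base. Other bottles and a film roll, up to 250 mm high, stand all along the table behind and to the left of it (to the left, from y about 0.33 on where x is over 0.41).

How it is judged:
By the outcome, as a careful person would: the job done as asked, in the order asked, and still so for the second after the job is handed in, with the robot touching nothing.
Of jar_0, jar_1, jar_2 only 2 to 3 are there at a start; the rules pass over those that are not, and their reading is None.
At some moment in a run one of jar_0, jar_1, jar_2 may be knocked a few centimetres aside while the robot is not near it.
Once in a run the grip may slacken for a moment while it holds something.
It also fails if it takes over 210 s, if anything falls off the work surface, if the arm or the gripper's body presses on something with over 40 N, if the wrist force passes 120 N, or if a joint passes its speed limit or range.

## Working session

There is one attempt and no reset: what is moved stays moved. The work goes in short steps, Python scripts to look and compute and a tool call to move; the robot and the scene stay as the last step left them, time stands still between calls to the robot, and variables do not carry over. Pictures are saved under pics/ and viewed, at most 14 in all, crops included, and the job is handed in when it is done.

Besides the shell and the picture viewer there is one more tool, called after "Emit:" in YAML: its name, and indented under it one key for each argument. play_rows: Moves the arm, as the interface text tells. Its arguments: {"type":"object","properties":{"commands":{"type":"array","items":{"type":"array","items":{"type":"array","items":{"type":"number"}}}}},"required":["commands"]}

```bash
mkdir -p pics; cat > h.py <<'E'
import numpy as np, cv2
from plant import ctrl
from scipy.spatial.transform import Rotation as Ro
def save(p,n): cv2.imwrite('pics/'+n+'.png',p['color'][:,:,::-1])
def campose(p,o=None):
    if 'origin' in p: return np.array(p['origin']),np.array(p['rotation'])
    T=np.eye(4);T[:3,:3]=Ro.from_euler('xyz',o['orientation'],degrees=True).as_matrix();T[:3,3]=o['tool_pos']
    M=T@np.array(p['hand_eye']);return M[:3,3],M[:3,:3]
def ray(p,uv,z,o=None):
    c,R=campose(p,o);K=np.array(p['camera_matrix'])
    d=R@np.linalg.solve(K,[uv[0],uv[1],1]);return c+d*(z-c[2])/d[2]
def proj(p,X,o=None):
    c,R=campose(p,o);q=np.array(p['camera_matrix'])@(R.T@(np.array(X)-c));return q[:2]/q[2]
def toolshift(o,target):
    R=Ro.from_euler('xyz',o['orientation'],degrees=True).as_matrix()
    return R.T@(np.array(target)-o['tool_pos'])*100
E
python3 - <<'E'
from h import *
np.set_printoptions(precision=3,suppress=True)
o=ctrl.get_obs();print({k:np.round(v,3) for k,v in o.items()})
for n in ['scene','top','wrist']:
    p=ctrl.snapshot(n);save(p,n+'0')
    print(n,{k:v for k,v in p.items() if k!='color'})
    for t in ['jar_0','wash_station','pump_top','drying_board','dish','mould']:
        print(t,[(d['bbox'],round(d['conf'],2)) for d in ctrl.find_in(p,t)][:5])
E
```

```text
{'clock': np.float64(0.0), 'joint_pos': array([ 82.053,  20.592,   0.635,  -0.02 , -70.138, -16.506]), 'qvel': array([ 0.08 ,  0.008,  0.062,  0.078,  0.032, -0.079]), 'tau': array([  0.001, -58.272,  29.307,   6.998,   0.007,  -0.   ]), 'tool_pos': array([0.279, 0.614, 0.226]), 'orientation': array([179.904,  -0.008, -24.459]), 'force': array([ 0.566, -0.028, -0.279]), 'moment': array([ 0.011, -0.009, -0.01 ]), 'gripper_force': np.float64(0.0), 'opening': np.float64(0.088)}
scene {'camera_matrix': array([[495.982,   0.   , 278.945],
       [  0.   , 495.982, 215.154],
       [  0.   ,   0.   ,   1.   ]]), 'origin': array([-0.148, -1.183,  0.844]), 'rotation': array([-119.707,    0.935,  -30.272]), 'shot': 1}
jar_0 [([239.2, 229.2, 16.8, 19.7], 0.75), ([226.1, 220.9, 12.9, 12.4], 0.67), ([252.0, 243.4, 14.9, 19.0], 0.47)]
wash_station [([279.2, 229.7, 87.4, 103.7], 0.73), ([252.4, 265.9, 23.0, 17.9], 0.31)]
pump_top [([171.6, 200.6, 40.2, 25.8], 0.43)]
drying_board [([174.9, 200.0, 39.0, 25.8], 0.56)]
dish [([253.6, 265.2, 21.0, 16.6], 0.89)]
mould [([369.1, 307.1, 20.0, 15.6], 0.5)]
[... 311 characters left out ...]
.68), ([269.6, 227.1, 19.9, 18.5], 0.66), ([203.1, 227.9, 23.4, 19.7], 0.55)]
wash_station [([330.8, 190.1, 75.7, 79.6], 0.85)]
pump_top []
drying_board [([103.8, 238.7, 73.3, 45.5], 0.82)]
dish [([305.1, 236.0, 21.4, 26.8], 0.94)]
mould [([417.7, 181.2, 11.6, 20.8], 0.72)]
wrist {'camera_matrix': array([[310.53 ,   0.   , 275.649],
       [  0.   , 310.53 , 211.128],
       [  0.   ,   0.   ,   1.   ]]), 'hand_eye': array([[ 0.001, -0.963, -0.27 ,  0.071],
       [ 1.   ,  0.001, -0.   , -0.   ],
       [ 0.001, -0.27 ,  0.963, -0.157],
       [ 0.   ,  0.   ,  0.   ,  1.   ]]), 'shot': 3}
jar_0 []
wash_station []
pump_top []
drying_board [([444.8, 0.8, 115.0, 87.1], 0.95)]
dish []
mould []
```

```bash
python3 - <<'E'
import cv2
a=cv2.imread('pics/top0.png')[110:310,90:450];cv2.imwrite('pics/top0c.png',cv2.resize(a,(792,440),interpolation=cv2.INTER_CUBIC))
a=cv2.imread('pics/scene0.png')[150:350,160:410];cv2.imwrite('pics/scene0c.png',cv2.resize(a,(750,600),interpolation=cv2.INTER_CUBIC))
E
sed -i "s/if 'origin' in p: return .*/if 'origin' in p: return np.array(p['origin']),Ro.from_euler('xyz',p['rotation'],degrees=True).as_matrix()/" h.py
```

```text
(no output)
```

View pics/top0c.png

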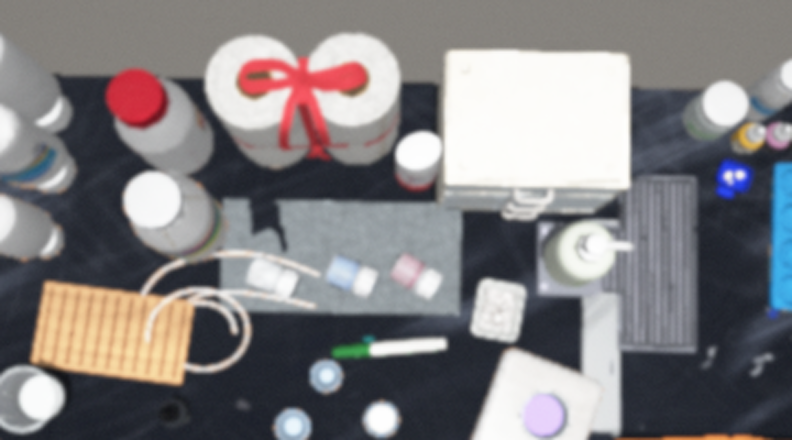

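View pics/scene0c.png

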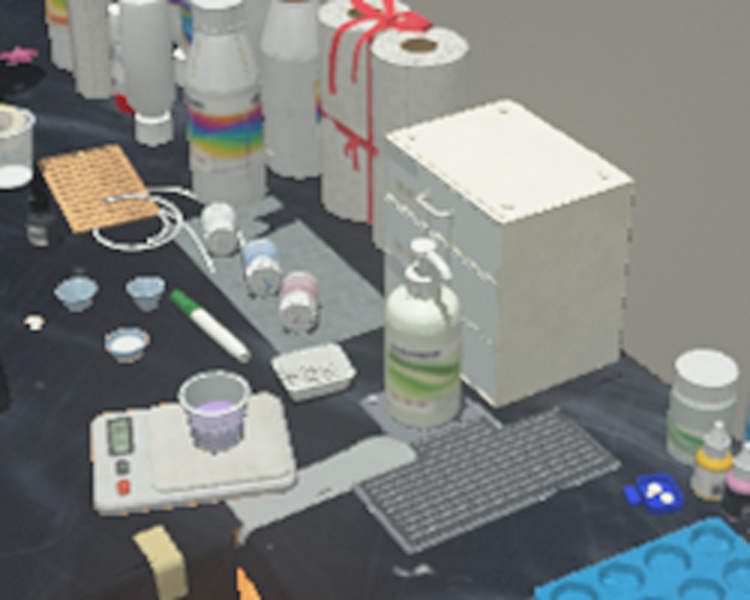

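```bash
python3 - <<'E'
from h import *
np.set_printoptions(precision=3,suppress=True)
p=ctrl.snapshot('top')
f=lambda x,y:(90+x/2.2,110+y/2.2)
for n,(x,y),z in [('Wbase',(250,268),.02),('Wlid',(297,285),.02),('Bbase',(329,264),.02),('Blid',(375,287),.02),('Pbase',(394,262),.02),('Plid',(438,287),.02),
 ('grTL',(622,176),.008),('grTR',(697,176),.008),('grBR',(696,352),.008),('grBL',(623,350),.008),('pump',(592,243),.181),('spoutend',(632,246),.171),
 ('bdTL',(47,282),.006),('bdTR',(195,303),.006),('bdBR',(183,384),.006),('bdBL',(32,361),.006),('dishc',(498,310),.01),('mould',(735,180),.005),
 ('cabTL',(445,50),.198),('cabTR',(630,55),.198),('cabBR',(628,188),.198),('cabBL',(440,185),.198),('litretop',(152,200),.242),('rollL',(258,78),.23),('rollR',(352,75),.23),
 ('scaleTL',(512,348),.03),('scaleR',(600,390),.03),('cuptop',(545,412),.08),('smallbottle',(418,152),.1)]:
    print(n,ray(p,f(x,y),z)[:2])
for d in ctrl.find_in(p,'jar_0'):
    b=d['bbox'];print(round(d['conf'],2),b,ray(p,(b[0]+b[2]/2,b[1]+b[3]/2),.023)[:2])
s=ctrl.snapshot('scene')
for X in [(.466,.115,.023)]: print(proj(s,X),proj(p,X))
E
```

```text
Wbase [0.419 0.117]
Wlid [0.399 0.06 ]
Bbase [0.425 0.023]
Blid [ 0.399 -0.033]
Pbase [ 0.429 -0.055]
Plid [ 0.4   -0.108]
grTL [ 0.542 -0.333]
grTR [ 0.544 -0.426]
grBR [ 0.328 -0.422]
grBL [ 0.329 -0.333]
pump [ 0.439 -0.264]
spoutend [ 0.438 -0.309]
bdTL [0.398 0.36 ]
bdTR [0.376 0.183]
bdBR [0.28  0.193]
bdBL [0.304 0.372]
dishc [ 0.374 -0.181]
mould [ 0.54  -0.474]
cabTL [ 0.642 -0.104]
cabTR [ 0.641 -0.303]
cabBR [ 0.496 -0.3  ]
cabBL [ 0.495 -0.101]
litretop [0.467 0.19 ]
rollL [0.598 0.09 ]
rollR [ 0.603 -0.006]
scaleTL [ 0.329 -0.196]
scaleR [ 0.282 -0.301]
cuptop [ 0.257 -0.229]
smallbottle [ 0.549 -0.079]
0.81 [267.5, 227.3, 23.2, 17.9] [ 0.41  -0.081]
0.8 [200.6, 225.7, 27.1, 20.1] [0.408 0.089]
0.71 [236.0, 226.0, 27.5, 21.5] [ 0.408 -0.004]
[245.744 216.888] [204.901 213.75 ]
```

```bash
cat >> h.py <<'E'
import json
Z=np.array([0,0,1.])
def mk(x,z): return np.column_stack([x,np.cross(z,x),z])
def H(deg): t=np.radians(deg); return np.array([np.cos(t),np.sin(t),0])
def pickR(ha,phi): p=np.radians(phi);a=H(ha);return mk(a*np.cos(p)-Z*np.sin(p),-a*np.sin(p)-Z*np.cos(p))
def placeR(h,phi): p=np.radians(phi);a=H(h);return mk(Z*np.cos(p)+a*np.sin(p),a*np.cos(p)-Z*np.sin(p))
def G(P,R,b=.019): return np.array(P)+b*R[:,2]   # tcp for grasp point P
def obs():
    o=ctrl.get_obs();open('log.jsonl','a').write(json.dumps([list(map(float,o['joint_pos'])),list(map(float,o['tool_pos'])),list(map(float,o['orientation']))])+'\n');return o
def plan(wps,o=None):
    """wps: (tcp,R); print delta rotvec, shift cm, rows needed, each from previous"""
    o=o or obs();R=Ro.from_euler('xyz',o['orientation'],degrees=True).as_matrix();p=np.array(o['tool_pos'])
    for q,S in wps:
        rv=Ro.from_matrix(R.T@S).as_rotvec();s=R.T@(np.array(q)-p)*100
        n=max(np.linalg.norm(s)/4.17,np.degrees(np.linalg.norm(rv))/7.16)
        print([round(float(v),3) for v in rv]+[round(float(v),2) for v in s],'rows',round(n,1));R,p=S,np.array(q)
def st():
    o=obs();print(round(float(o['clock']),2),'tcp',np.round(o['tool_pos'],4),np.round(o['orientation'],1),'J',np.round(o['joint_pos'],1),'op',round(float(o['opening']),4),'F',np.round(o['force'],1),round(float(o['gripper_force']),1));return o
E
python3 - <<'E'
from h import *
D=lambda y:pickR(y,0)
plan([([.33,.35,.28],D(-54)),([.39,.1,.28],D(-90)),([.411,-.005,.25],D(-115)),(G([.411,-.005,.2],pickR(-115,20)),pickR(-115,20))])
E
```

```text
[-0.0, 0.0, 0.516, 15.55, 21.98, -5.34] rows 6.6
[0.0, 0.0, 0.628, 23.75, 9.84, 0.0] rows 6.2
[0.0, 0.0, 0.436, 10.5, -2.1, 3.0] rows 3.5
[0.0, -0.349, 0.0, -0.65, 0.0, 6.79] rows 2.8
```

Emit:
play_rows:
  commands:
    - [[0, 0, 0.516, 15.5, 22, -5.3, 7], [0, 0, 0.516, 15.5, 22, -5.3, 7], [0, 0, 0.516, 15.5, 22, -5.3, 7], [0, 0, 0.516, 15.5, 22, -5.3, 7], [0, 0, 0.516, 15.5, 22, -5.3, 7], [0, 0, 0.516, 15.5, 22, -5.3, 7], [0, 0, 0.516, 15.5, 22, -5.3, 7], [0, 0, 0.516, 15.5, 22, -5.3, 7]]

```text
clock: 1.87
tool_pos: [0.33, 0.3464, 0.2818]
orientation: [-179.8, 0.1, -54.1]
force: [-1.0, 0.4, -0.2]
opening: 0.07
gripper_force: 0.0
```

Emit:
play_rows:
  commands:
    - [[0, 0, 0.628, 23.8, 9.8, 0, 7], [0, 0, 0.628, 23.8, 9.8, 0, 7], [0, 0, 0.628, 23.8, 9.8, 0, 7], [0, 0, 0.628, 23.8, 9.8, 0, 7], [0, 0, 0.628, 23.8, 9.8, 0, 7], [0, 0, 0.628, 23.8, 9.8, 0, 7], [0, 0, 0.628, 23.8, 9.8, 0, 7], [0, 0, 0.628, 23.8, 9.8, 0, 7]]

```text
clock: 2.53
tool_pos: [0.3904, 0.0977, 0.2798]
orientation: [-180.0, 0.0, -90.2]
force: [0.4, 1.0, 0.2]
opening: 0.0703
gripper_force: 0.0
```

Emit:
play_rows:
  commands:
    - [[0, 0, 0.436, 10.5, -2.1, 3, 7], [0, 0, 0.436, 10.5, -2.1, 3, 7], [0, 0, 0.436, 10.5, -2.1, 3, 7], [0, 0, 0.436, 10.5, -2.1, 3, 7], [0, 0, 0.436, 10.5, -2.1, 3, 7], [0, 0, 0.436, 10.5, -2.1, 3, 7]]

```text
clock: 3.03
tool_pos: [0.4114, -0.0045, 0.2496]
orientation: [-180.0, 0.0, -114.8]
force: [0.1, -0.0, -0.1]
opening: 0.0698
gripper_force: 0.0
```

```bash
python3 - <<'E'
from h import *
o=st();p=ctrl.snapshot('wrist');save(p,'w1')
for t in ['jar_0']:
    for d in ctrl.find_in(p,t):
        b=d['bbox'];print(round(d['conf'],2),np.round(b),ray(p,(b[0]+b[2]/2,b[1]+b[3]/2),.023,o)[:2])
E
```

```text
3.03 tcp [ 0.4114 -0.0045  0.2496] [-180.     0.  -114.8] J [ 27.2  -6.5 -27.8   0.  -68.6 -52. ] op 0.0698 F [ 0.1 -0.  -0.1] 0.0
0.88 [264. 159.  33.  50.] [ 0.40529728 -0.00110585]
0.87 [235. 102.  30.  51.] [ 0.40942122 -0.07929906]
0.71 [297. 224.  29.  48.] [0.4033114  0.09383133]
```

View pics/w1.png

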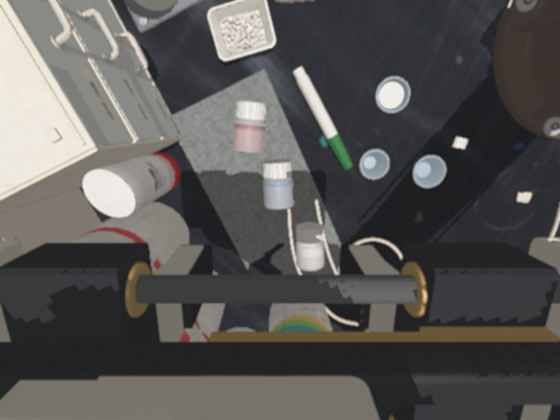

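```bash
python3 - <<'E'
from h import *
plan([([.41,-.1,.35],pickR(-115,-30)),([.41,-.2,.35],placeR(-100,30)),([.40,-.35,.35],placeR(-55,20)),([.40,-.36,.35],placeR(0,20))])
E
```

```text
[-0.001, 0.524, 0.004, 8.76, -3.9, -10.02] rows 4.2
[0.187, 0.521, -0.187, 7.85, -4.23, 4.53] rows 4.7
[0.713, 0.165, -0.332, 7.47, -1.62, 12.94] rows 6.4
[0.902, 0.0, -0.328, 0.28, 0.57, 0.77] rows 7.7
```

Emit:
play_rows:
  commands:
    - [[0, 0.524, 0, 8.8, -3.9, -10, 7], [0, 0.524, 0, 8.8, -3.9, -10, 7], [0, 0.524, 0, 8.8, -3.9, -10, 7], [0, 0.524, 0, 8.8, -3.9, -10, 7], [0, 0.524, 0, 8.8, -3.9, -10, 7], [0, 0.524, 0, 8.8, -3.9, -10, 7]]

```text
clock: 3.63
tool_pos: [0.4097, -0.0997, 0.3483]
orientation: [179.8, -30.1, -114.7]
force: [-0.3, -0.2, -0.8]
opening: 0.0702
gripper_force: 0.0
```

```bash
python3 -c "
from h import *
st()"
```

```text
3.63 tcp [ 0.4097 -0.0997  0.3483] [ 179.8  -30.1 -114.7] J [ 30.2   1.  -21.4  16.7 -93.  -57.8] op 0.0702 F [-0.3 -0.2 -0.8] 0.0
```

Emit:
play_rows:
  commands:
    - [[0.187, 0.521, -0.187, 7.8, -4.2, 4.5, 7], [0.187, 0.521, -0.187, 7.8, -4.2, 4.5, 7], [0.187, 0.521, -0.187, 7.8, -4.2, 4.5, 7], [0.187, 0.521, -0.187, 7.8, -4.2, 4.5, 7], [0.187, 0.521, -0.187, 7.8, -4.2, 4.5, 7], [0.187, 0.521, -0.187, 7.8, -4.2, 4.5, 7], [0.187, 0.521, -0.187, 7.8, -4.2, 4.5, 7]]

```text
clock: 4.22
tool_pos: [0.4089, -0.2002, 0.3488]
orientation: [179.8, -59.9, -99.7]
force: [0.5, 0.3, 0.2]
opening: 0.07
gripper_force: 0.0
```

```bash
python3 -c "
from h import *
st()"
```

```text
4.22 tcp [ 0.4089 -0.2002  0.3488] [179.8 -59.9 -99.7] J [ 32.5   5.2 -42.3  39.6 -91.4 -60. ] op 0.07 F [0.5 0.3 0.2] 0.0
```

Emit:
play_rows:
  commands:
    - [[0.713, 0.165, -0.332, 7.5, -1.6, 12.9, 7], [0.713, 0.165, -0.332, 7.5, -1.6, 12.9, 7], [0.713, 0.165, -0.332, 7.5, -1.6, 12.9, 7], [0.713, 0.165, -0.332, 7.5, -1.6, 12.9, 7], [0.713, 0.165, -0.332, 7.5, -1.6, 12.9, 7], [0.713, 0.165, -0.332, 7.5, -1.6, 12.9, 7], [0.713, 0.165, -0.332, 7.5, -1.6, 12.9, 7], [0.713, 0.165, -0.332, 7.5, -1.6, 12.9, 7]]

```text
clock: 4.88
tool_pos: [0.4565, -0.3544, 0.4429]
orientation: [178.2, -63.2, -59.5]
force: [0.4, -0.5, 0.7]
opening: 0.0701
gripper_force: 0.0
```

```bash
python3 -c "
from h import *
st()"
```

```text
4.88 tcp [ 0.4565 -0.3544  0.4429] [178.2 -63.2 -59.5] J [-14.6 -16.8 -58.   95.5 -40.9 -32.1] op 0.0701 F [ 0.4 -0.5  0.7] 0.0
```

```bash
cat > kin.py <<'E'
from h import *
from scipy.optimize import least_squares
def rot(ax,d): return Ro.from_rotvec(np.radians(d)*np.array(ax,float)).as_matrix()
X,Y=np.array([1,0,0]),np.array([0,1,0])
def fk(q,p,s):
    a1,e1,d1,L2,b2,d4,a3,dx,dy,dz,tx,ty,tz,e5=p
    R=rot(Z,q[0]);P=R@[a1,e1,d1]
    R=R@rot(Y,q[1]);P=P+R@[b2,0,L2]
    R=R@rot(Y,-q[2]);P=P+R@[d4,0,a3]
    R=R@rot(X,s[0]*q[3]);P=P+R@[0,e5,0]
    R=R@rot(Y,-q[4]);P=P+R@[dx,dy,dz]
    R=R@rot(X,s[1]*q[5])@Ro.from_rotvec([tx,ty,tz]).as_matrix()
    return P,R
LO=np.array([-176.03,-82.01,-58.28,-173.87,-174.79,-173.66]);HI=np.array([176.03,121.73,71.71,95.51,-.11,173.66])
def data():
    D=[json.loads(l) for l in open('log.jsonl')]
    return [(np.array(a),np.array(b),Ro.from_euler('xyz',c,degrees=True).as_matrix()) for a,b,c in D]
def fit():
    best=None
    for s in [(1,1),(1,-1),(-1,1),(-1,-1)]:
        for r0 in [Ro.from_euler('y',90,degrees=True)*Ro.from_euler('z',k,degrees=True) for k in (0,90,180,270)]:
            def res(p):
                o=[0.02*(p[:10]-g[:10])*.05,[.001*p[13]]]
                for q,t,T in D:
                    P,R=fk(q,p,s);o+=[(P-t),.2*Ro.from_matrix(T.T@R).as_rotvec()]
                return np.concatenate(o)
            g=np.array([0,-.19,.3,.3,0,.3,0,.25,0,0,*r0.as_rotvec(),0]);r=least_squares(res,g)
            if best is None or r.cost<best[0]: best=(r.cost,s,r.x)
    return best
D=data()
def load():
    j=json.load(open('kin.json'));return np.array(j[1]),j[0]
def ik(tcp,R,seeds):
    p,s=load();out=[]
    for q0 in seeds:
        f=lambda q:np.concatenate([(fk(q,p,s)[0]-tcp)*10,Ro.from_matrix(R.T@fk(q,p,s)[1]).as_rotvec()])
        r=least_squares(f,np.clip(q0,LO+1,HI-1),bounds=(LO,HI),x_scale=30.);out.append((r.cost,r.x))
    out.sort(key=lambda t:t[0]);return out
if __name__=='__main__':
    c,s,x=fit();json.dump([list(s),list(x)],open('kin.json','w'));np.set_printoptions(precision=4,suppress=True)
    print(len(D),c,s,x)
    for q,t,T in D:
        P,R=fk(q,x,s);print(P-t,np.degrees(Ro.from_matrix(T.T@R).as_rotvec()))
E
python3 kin.py
```

```text
6 9.942734433357558e-08 (-1, -1) [ 0.     -0.      0.1988  0.6016  0.      0.4636 -0.      0.378  -0.0959
  0.     -1.2092  1.2092 -1.2092 -0.0959]
[-0. -0.  0.] [-0.  0. -0.]
[0. 0. 0.] [-0.  0. -0.]
[0. 0. 0.] [-0.  0. -0.]
[ 0.  0. -0.] [-0.  0. -0.]
[0. 0. 0.] [-0.  0. -0.]
[-0. -0. -0.] [-0.  0. -0.]
```

```bash
cat > s.py <<'E'
from kin import *
rng=np.random.default_rng(0)
seeds=[rng.uniform(LO,HI) for _ in range(25)]
F=np.diag([-1,-1,1.])
p,s=load()
def elbow(q):
    R=rot(Z,q[0]);P=np.array([0,0,p[2]]);R=R@rot(Y,q[1]);E=P+R@[0,0,p[3]];R=R@rot(Y,-q[2]);W=E+R@[p[5],0,0];return E,W
def show(tag,P,R):
    seen=[]
    for c,q in ik(G(P,R),R,seeds):
        if c<1e-6 and min((q-LO).min(),(HI-q).min())>2 and not any(np.abs(q-t).max()<5 for t in seen):
            seen.append(q);E,W=elbow(q);W2=fk(q,p,s)[0]-.378*R[:,2]
            print(tag,np.round(q),'wrist',np.round(W,2),np.round(W2,2))
if __name__=='__main__':
    for h in range(-180,180,20):
        for v in (0,1):
            R=placeR(h,20)@(F if v else np.eye(3))
            show(f'place h{h} v{v}',[.436,-.385,.04],R)
    for v in (0,1): show(f'pick v{v}',[.406,-.001,.027],pickR(-112,20)@(F if v else np.eye(3)))
E
time python3 s.py
```

```text
place h-180 v0 [ -14.   60.    8.   14. -107.  -81.] wrist [ 0.78 -0.2   0.13] [ 0.77 -0.39  0.16]
place h-180 v1 [ -14.   60.    8.   14. -107.   99.] wrist [ 0.78 -0.2   0.13] [ 0.77 -0.38  0.16]
place h-160 v0 [ -7.  56.  -7.  26. -94. -78.] wrist [ 0.7  -0.09  0.13] [ 0.75 -0.27  0.16]
place h-160 v1 [ -7.  56.  -7.  26. -94. 102.] wrist [ 0.7  -0.09  0.13] [ 0.75 -0.27  0.16]
place h-140 v0 [ -2.  51. -25.  39. -81. -80.] wrist [ 0.58 -0.02  0.13] [ 0.69 -0.17  0.16]
place h-140 v1 [ -2.  51. -25.  39. -81. 100.] wrist [ 0.58 -0.02  0.13] [ 0.69 -0.17  0.16]
place h-120 v0 [  1.  45. -43.  59. -71. -89.] wrist [0.44 0.   0.16] [ 0.6  -0.09  0.16]
place h-120 v1 [  1.  45. -43.  59. -71.  91.] wrist [0.44 0.   0.16] [ 0.6  -0.09  0.16]
place h-20 v0 [ -82.   43.  -41. -115.  -67.  -96.] wrist [ 0.06 -0.45  0.18] [ 0.12 -0.27  0.16]
place h-20 v1 [ -82.   43.  -41. -115.  -67.   84.] wrist [ 0.06 -0.45  0.18] [ 0.12 -0.27  0.16]
place h0 v0 [ -77.   39.  -26.  -93.  -67. -116.] wrist [ 0.13 -0.56  0.24] [ 0.1  -0.38  0.16]
place h0 v1 [-77.  39. -26. -93. -67.  64.] wrist [ 0.13 -
[... 997 characters left out ...]
v0 [ -37.   63.   32.  -26. -125. -114.] wrist [ 0.74 -0.57  0.24] [ 0.6  -0.68  0.16]
place h120 v1 [ -37.   63.   32.  -26. -125.   66.] wrist [ 0.74 -0.57  0.24] [ 0.6  -0.68  0.16]
place h140 v0 [ -29.   64.   30.  -12. -124. -101.] wrist [ 0.81 -0.45  0.2 ] [ 0.69 -0.6   0.16]
place h140 v1 [ -29.   64.   30.  -12. -124.   79.] wrist [ 0.81 -0.45  0.2 ] [ 0.69 -0.6   0.16]
place h160 v0 [ -21.   63.   21.    1. -118.  -89.] wrist [ 0.82 -0.32  0.16] [ 0.75 -0.5   0.16]
place h160 v1 [ -21.   63.   21.    1. -118.   91.] wrist [ 0.82 -0.32  0.16] [ 0.75 -0.5   0.16]
pick v0 [  8.  12. -38. -32. -34.  -3.] wrist [0.42 0.06 0.43] [ 0.36 -0.11  0.36]
real	1m6.136s
user	1m6.670s
sys	0m0.141s
```

```bash
cat >> kin.py <<'E'
def solve(tcp,R,q0):
    c,q=ik(tcp,R,[q0])[0];print('ik',c<1e-6,np.round(q,1),'margin',round(min((q-LO).min(),(HI-q).min()),1));return q
def jpath(qs,n):
    """joint-interpolate through qs, n pieces each; returns wps"""
    p,s=load();w=[]
    for a,b in zip(qs[:-1],qs[1:]):
        for k in range(1,n+1):
            q=a+(b-a)*k/n;P,R=fk(q,p,s);w.append((P,R));print('  tcp',np.round(P,3),'zdir',np.round(R[:,2],2),'wr',np.round(P-.378*R[:,2],2))
    return w
QP=np.array([8,12,-38,-32,-34,-3.]);QG=np.array([-72,41,-13,-77,-75,-127.])
E
python3 - <<'E'
from kin import *
o=obs()
R=pickR(-112,25);J=[.406,-.001]
qa=solve(G([*J,.10],R),R,QP);qb=solve(G([*J,.028],R),R,qa);ql=solve(G([*J,.2],R),R,qa)
S=placeR(22,25);g=[.47,-.388]
gu=solve(G([*g,.2],S),S,QG);gd=solve(G([*g,.04],S),S,gu)
print('to pick');w=jpath([np.array(o['joint_pos']),ql],3);plan(w+[(G([*J,.028],R),R)],o)
print('to grate');w=jpath([ql,gu],4)
E
```

```text
ik True [  3.2   4.4 -34.6 -32.9 -44.7  -2.7] margin 23.6
ik True [  0.9  13.2 -36.1 -39.8 -37.5   8.4] margin 22.2
ik True [  4.9  -4.7 -29.4 -26.9 -56.4 -13.6] margin 28.9
ik True [ -64.7   23.2   -9.1  -70.   -74.4 -151.2] margin 22.4
ik True [ -66.3   39.1  -11.1  -74.6  -70.  -133. ] margin 40.6
to pick
  tcp [ 0.404 -0.394  0.361] zdir [ 0.23 -0.63 -0.74] wr [ 0.32 -0.16  0.64]
  tcp [ 0.386 -0.268  0.233] zdir [ 0.15 -0.19 -0.97] wr [ 0.33 -0.2   0.6 ]
  tcp [0.409 0.006 0.183] zdir [ 0.16  0.39 -0.91] wr [ 0.35 -0.14  0.53]
[-0.166, -0.352, 0.407, -6.95, 6.35, 4.55] rows 4.5
[-0.151, -0.481, 0.304, -17.78, 2.9, 1.15] rows 4.7
[-0.173, -0.571, 0.193, -27.61, 4.58, 0.01] rows 6.7
[0.0, 0.0, 0.0, 7.27, -0.0, 15.59] rows 4.1
to grate
  tcp [ 0.434 -0.045  0.171] zdir [ 0.24  0.49 -0.84] wr [ 0.34 -0.23  0.49]
  tcp [ 0.468 -0.119  0.17 ] zdir [ 0.41  0.55 -0.73] wr [ 0.31 -0.33  0.45]
  tcp [ 0.494 -0.231  0.177] zdir [ 0.63  0.51 -0.59] wr [ 0.26 -0.42  0.4 ]
  tcp [ 0.486 -0.382  0.192] zdir [ 0.84  0.34 -0.42] wr [ 0.17 -0.51  0.35]
```

```bash
python3 - <<'E'
from kin import *
o=obs();R=pickR(-112,25);J=[.406,-.001]
ql=solve(G([*J,.2],R),R,QP)
w=jpath([np.array(o['joint_pos']),ql],3)
w[0]=(np.array([.40,-.38,.38]),w[0][1]);w[1]=(np.array([.38,-.24,.32]),w[1][1])
q=np.array(o['joint_pos'])
for P,S in w:q=solve(P,S,q)
plan(w,o)
E
```

```text
ik True [  4.9  -4.7 -29.4 -26.9 -56.4 -13.6] margin 28.9
  tcp [ 0.404 -0.394  0.361] zdir [ 0.23 -0.63 -0.74] wr [ 0.32 -0.16  0.64]
  tcp [ 0.386 -0.268  0.233] zdir [ 0.15 -0.19 -0.97] wr [ 0.33 -0.2   0.6 ]
  tcp [0.409 0.006 0.183] zdir [ 0.16  0.39 -0.91] wr [ 0.35 -0.14  0.53]
ik True [ -4.4 -14.5 -46.8  51.9 -50.5 -24.7] margin 11.4
ik True [  3.5 -13.9 -31.1  12.8 -65.  -21.6] margin 27.2
ik True [  4.9  -4.7 -29.4 -26.9 -56.4 -13.6] margin 28.9
[-0.166, -0.352, 0.407, -5.92, 6.09, 2.43] rows 4.5
[-0.151, -0.481, 0.304, -14.52, 1.46, -4.79] rows 4.7
[-0.173, -0.571, 0.193, -26.39, 5.14, 9.02] rows 6.8
```

Emit:
play_rows:
  commands:
    - [[-0.166, -0.352, 0.407, -5.9, 6.1, 2.4, 7], [-0.166, -0.352, 0.407, -5.9, 6.1, 2.4, 7], [-0.166, -0.352, 0.407, -5.9, 6.1, 2.4, 7], [-0.166, -0.352, 0.407, -5.9, 6.1, 2.4, 7], [-0.166, -0.352, 0.407, -5.9, 6.1, 2.4, 7], [-0.166, -0.352, 0.407, -5.9, 6.1, 2.4, 7], [-0.166, -0.352, 0.407, -5.9, 6.1, 2.4, 7], [-0.166, -0.352, 0.407, -5.9, 6.1, 2.4, 7]]

```text
clock: 5.55
tool_pos: [0.402, -0.3758, 0.3786]
orientation: [-164.9, -39.8, -92.2]
force: [-0.7, -0.1, -0.2]
opening: 0.0699
gripper_force: 0.0
```

```bash
python3 - <<'E'
from kin import *
o=st();R=pickR(-112,25);J=[.406,-.001]
ql=solve(G([*J,.2],R),R,QP)
w=jpath([np.array(o['joint_pos']),ql],2)
w[0]=(np.array([.38,-.24,.32]),w[0][1])
plan(w,o)
E
```

```text
5.55 tcp [ 0.402  -0.3758  0.3786] [-164.9  -39.8  -92.2] J [ -3.7 -14.6 -47.2  52.2 -50.7 -25.1] op 0.0699 F [-0.7 -0.1 -0.2] 0.0
ik True [  4.9  -4.7 -29.4 -26.9 -56.4 -13.6] margin 28.9
  tcp [ 0.383 -0.25   0.238] zdir [ 0.15 -0.17 -0.97] wr [ 0.33 -0.18  0.61]
  tcp [0.409 0.006 0.183] zdir [ 0.16  0.39 -0.91] wr [ 0.35 -0.14  0.53]
[-0.155, -0.502, 0.286, -14.11, 1.55, -4.71] rows 4.8
[-0.152, -0.559, 0.215, -26.37, 4.35, 9.49] rows 6.8
```

Emit:
play_rows:
  commands:
    - [[-0.155, -0.502, 0.286, -14.1, 1.5, -4.7, 7], [-0.155, -0.502, 0.286, -14.1, 1.5, -4.7, 7], [-0.155, -0.502, 0.286, -14.1, 1.5, -4.7, 7], [-0.155, -0.502, 0.286, -14.1, 1.5, -4.7, 7], [-0.155, -0.502, 0.286, -14.1, 1.5, -4.7, 7], [-0.155, -0.502, 0.286, -14.1, 1.5, -4.7, 7], [-0.155, -0.502, 0.286, -14.1, 1.5, -4.7, 7]]

```text
clock: 6.13
tool_pos: [0.3803, -0.2417, 0.32]
orientation: [-169.6, -8.2, -102.9]
force: [-0.7, 0.3, -0.8]
opening: 0.0703
gripper_force: 0.0
```

Emit:
play_rows:
  commands:
    - [[-0.152, -0.559, 0.215, -26.4, 4.4, 9.5, 7], [-0.152, -0.559, 0.215, -26.4, 4.4, 9.5, 7], [-0.152, -0.559, 0.215, -26.4, 4.4, 9.5, 7], [-0.152, -0.559, 0.215, -26.4, 4.4, 9.5, 7], [-0.152, -0.559, 0.215, -26.4, 4.4, 9.5, 7], [-0.152, -0.559, 0.215, -26.4, 4.4, 9.5, 7], [-0.152, -0.559, 0.215, -26.4, 4.4, 9.5, 7], [-0.152, -0.559, 0.215, -26.4, 4.4, 9.5, 7]]

```text
clock: 6.8
tool_pos: [0.4058, 0.0083, 0.1781]
orientation: [179.5, 24.7, -112.3]
force: [-0.9, -0.4, -0.5]
opening: 0.0705
gripper_force: 0.0
```

```bash
cat >> h.py <<'E'
def jars(z=.023,n='wrist',name='jar_0'):
    o=obs();p=ctrl.snapshot(n)
    for d in ctrl.find_in(p,name):
        b=d['bbox'];print(n,name,round(d['conf'],2),np.round(b),np.round(ray(p,(b[0]+b[2]/2,b[1]+b[3]/2),z,o)[:2],4))
    return o,p
E
python3 - <<'E'
from kin import *
st();jars();o,p=jars(n='top');o,p=jars();save(p,'w2')
E
```

```text
6.8 tcp [0.4058 0.0083 0.1781] [ 179.5   24.7 -112.3] J [  5.3  -4.5 -29.9 -26.8 -56.1 -14. ] op 0.0705 F [-0.9 -0.4 -0.5] 0.0
wrist jar_0 0.78 [199.   0.  53.  82.] [ 0.4107 -0.0763]
wrist jar_0 0.77 [285. 168.  37.  60.] [0.4045 0.0923]
wrist jar_0 0.64 [246.  86.  43.  73.] [ 0.4062 -0.003 ]
top jar_0 0.73 [103. 239.  72.  43.] [0.3406 0.2812]
wrist jar_0 0.88 [208.   0.  50.  80.] [ 0.4097 -0.0762]
wrist jar_0 0.86 [251.  84.  43.  75.] [ 0.4066 -0.0026]
wrist jar_0 0.56 [290. 166.  35.  59.] [0.4031 0.092 ]
```

View pics/w2.png

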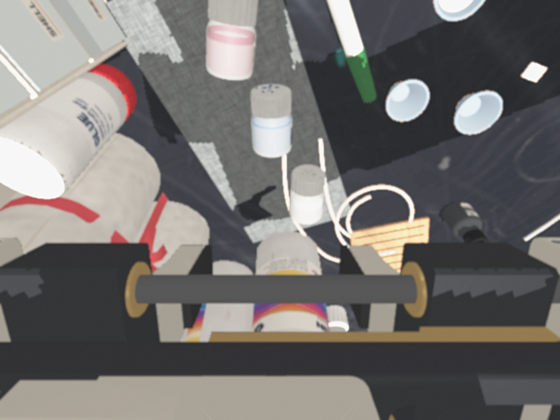

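```bash
cat >> h.py <<'E'
from scipy.optimize import least_squares as LS
def model(x,y,z0,head=None):
    t=np.linspace(0,2*np.pi,24,endpoint=False);c=[]
    for h,r in ((0,.019),(.04,.019),(.04,.018),(.057,.018)): c+=[np.column_stack([r*np.cos(t),r*np.sin(t),0*t+h])]
    c=np.vstack(c)
    if head is not None:
        a=H(head);b=np.cross(Z,a);c=c[:,2:]*a+c[:,:1]*b+c[:,1:2]*Z+[-.0285*a[0],-.0285*a[1],.019]
    return c+[x,y,z0]
def fitjar(p,o,b,z0=.004,head=None):
    def f(v):
        q=np.array([proj(p,X,o) for X in model(v[0],v[1],z0,head)]);lo,hi=q.min(0),q.max(0)
        return [lo[0]-b[0],lo[1]-b[1],hi[0]-b[0]-b[2],hi[1]-b[1]-b[3]]
    g=ray(p,(b[0]+b[2]/2,b[1]+b[3]/2),z0+.02,o)[:2];r=LS(f,g,x_scale=.01);return r.x,r.fun
def fits(n='wrist',z0=.004,heads=(None,),name='jar_0'):
    o=obs();p=ctrl.snapshot(n)
    for d in ctrl.find_in(p,name):
        for h in heads:
            x,e=fitjar(p,o,d['bbox'],z0,h);print(n,round(d['conf'],2),np.round(d['bbox']),h,'fit',np.round(x,4),'res',np.round(e,1))
    return o,p
E
python3 - <<'E'
from kin import *
fits(heads=(-112,-119))
R=pickR(-112,25);J=[.4065,-.0025]
plan([(G([*J,.10],R),R),(G([*J,.029],R),R)])
E
```

```text
wrist 0.85 [289. 166.  37.  59.] -112 fit [0.4045 0.0921] res [ 0.2 -1.3 -0.1  1.5]
wrist 0.85 [289. 166.  37.  59.] -119 fit [0.4048 0.0923] res [-2.9 -1.   2.6  1.6]
wrist 0.76 [253.  83.  40.  75.] -112 fit [ 0.4072 -0.0024] res [-1.1 -0.5  1.1  0.7]
wrist 0.76 [253.  83.  40.  75.] -119 fit [ 0.4082 -0.0026] res [-3.6 -0.4  3.2  0.9]
wrist 0.64 [207.   0.  55.  79.] -112 fit [ 0.4089 -0.0747] res [ 0.7 -6.2 -0.8  7.6]
wrist 0.64 [207.   0.  55.  79.] -119 fit [ 0.4106 -0.0749] res [ 2.1 -6.8 -2.1  8.3]
[0.0, -0.0, -0.002, 4.36, -0.05, 9.01] rows 2.4
[0.0, 0.0, 0.0, 3.0, 0.0, 6.43] rows 1.7
```

Emit:
play_rows:
  commands:
    - [[0, 0, 0, 4.4, -0.1, 9.0, 7], [0, 0, 0, 4.4, -0.1, 9.0, 7], [0, 0, 0, 4.4, -0.1, 9.0, 7], [0, 0, 0, 5.9, -0.1, 12.2, 7], [0, 0, 0, 7.4, -0.1, 15.4, 7], [0, 0, 0, 7.4, -0.1, 15.4, 7], [0, 0, 0, 7.4, -0.1, 15.4, 7]]

```text
clock: 7.78
tool_pos: [0.4094, 0.0042, 0.01]
orientation: [179.7, 24.9, -112.3]
force: [-0.0, -0.2, -0.2]
opening: 0.0698
gripper_force: 0.0
```

Emit:
play_rows:
  commands:
    - [[0, 0, 0, 0, 0, 0, 3], [0, 0, 0, 0, 0, 0, 3], [0, 0, 0, 0, 0, 0, 3], [0, 0, 0, 0, 0, 0, 3], [0, 0, 0, 0, 0, 0, 3], [0, 0, 0, 0, 0, 0, 3]]

```text
clock: 8.28
tool_pos: [0.4096, 0.0052, 0.0121]
orientation: [179.9, 25.0, -112.1]
force: [-0.2, -0.7, 2.3]
opening: 0.0372
gripper_force: 30.0
```

```bash
python3 - <<'E'
from kin import *
o=st();q=np.array(o['joint_pos'])
R=pickR(-112,25);S=placeR(22,25)
gu=solve(G([.47,-.388,.2],S),S,QG)
ql=solve(G([.40,-.002,.25],R),R,q)
w=jpath([ql,gu],4)
pos=[(.39,-.08,.30),(.38,-.17,.31),(.38,-.28,.31)]
w=[(G([.40,-.002,.25],R),R)]+[(np.array(a),b[1]) for a,b in zip(pos,w)]+[w[3]]
for P,T in w:q=solve(P,T,q)
plan(w,o)
E
```

```text
8.28 tcp [0.4096 0.0052 0.0121] [ 179.9   25.  -112.1] J [  0.7  13.1 -35.9 -39.6 -37.8   8.3] op 0.0372 F [-0.2 -0.7  2.3] 30.0
ik True [ -64.7   23.2   -9.1  -70.   -74.4 -151.2] margin 22.4
ik True [  5.3  -8.4 -26.2 -25.  -62.6 -17.5] margin 32.1
  tcp [ 0.43  -0.043  0.21 ] zdir [ 0.23  0.5  -0.83] wr [ 0.34 -0.23  0.53]
  tcp [ 0.467 -0.117  0.197] zdir [ 0.4   0.56 -0.72] wr [ 0.32 -0.33  0.47]
  tcp [ 0.494 -0.229  0.192] zdir [ 0.62  0.52 -0.58] wr [ 0.26 -0.43  0.41]
  tcp [ 0.486 -0.382  0.192] zdir [ 0.84  0.34 -0.42] wr [ 0.17 -0.51  0.35]
ik True [  5.3  -8.4 -26.2 -25.  -62.6 -17.5] margin 32.1
ik True [-18.5  -6.4 -15.8 -34.  -78.8 -52.9] margin 42.5
ik True [-40.9  -0.6 -11.4 -43.4 -86.  -87.1] margin 46.8
ik True [ -59.8    7.    -7.5  -53.2  -89.  -122.9] margin 50.7
ik True [ -64.7   23.2   -9.1  -70.   -74.4 -151.2] margin 22.4
[0.001, 0.0, -0.001, -9.13, 0.65, -20.09] rows 5.3
[-0.048, -0.148, 0.965, 4.78, -1.99, -9.65] rows 7.8
[-0.147, -0.161, 0.936, 1.71, -7.0, -5.57] rows 7.7
[-0.267, -0.084, 0.895, -7.25, -5.49, -6.19] rows 7.5
[-0.323, 0.087, 0.845, -15.94, 5.7, 8.25] rows 7.3
```

Emit:
play_rows:
  commands:
    - [[0, 0, 0, -9.1, 0.6, -20.1, 3], [0, 0, 0, -9.1, 0.6, -20.1, 3], [0, 0, 0, -9.1, 0.6, -20.1, 3], [0, 0, 0, -9.1, 0.6, -20.1, 3], [0, 0, 0, -9.1, 0.6, -20.1, 3], [0, 0, 0, -9.1, 0.6, -20.1, 3], [0, 0, 0, -9.1, 0.6, -20.1, 3]]

```text
clock: 8.87
tool_pos: [0.405, 0.0049, 0.2371]
orientation: [-179.6, 25.2, -111.8]
force: [0.7, 0.1, -1.5]
opening: 0.0374
gripper_force: 30.0
```

Emit:
play_rows:
  commands:
    - [[-0.048, -0.148, 0.965, 4.8, -2, -9.6, 3], [-0.048, -0.148, 0.965, 4.8, -2, -9.6, 3], [-0.048, -0.148, 0.965, 4.8, -2, -9.6, 3], [-0.048, -0.148, 0.965, 4.8, -2, -9.6, 3], [-0.048, -0.148, 0.965, 4.8, -2, -9.6, 3], [-0.048, -0.148, 0.965, 4.8, -2, -9.6, 3], [-0.048, -0.148, 0.965, 4.8, -2, -9.6, 3], [-0.048, -0.148, 0.965, 4.8, -2, -9.6, 3]]

```text
clock: 9.53
tool_pos: [0.3901, -0.0804, 0.2978]
orientation: [151.8, 19.0, -173.0]
force: [1.0, -0.4, -0.2]
opening: 0.0375
gripper_force: 30.0
```

Emit:
play_rows:
  commands:
    - [[-0.147, -0.161, 0.936, 1.7, -7, -5.6, 3], [-0.147, -0.161, 0.936, 1.7, -7, -5.6, 3], [-0.147, -0.161, 0.936, 1.7, -7, -5.6, 3], [-0.147, -0.161, 0.936, 1.7, -7, -5.6, 3], [-0.147, -0.161, 0.936, 1.7, -7, -5.6, 3], [-0.147, -0.161, 0.936, 1.7, -7, -5.6, 3], [-0.147, -0.161, 0.936, 1.7, -7, -5.6, 3], [-0.147, -0.161, 0.936, 1.7, -7, -5.6, 3]]

```text
clock: 10.2
tool_pos: [0.38, -0.1705, 0.3079]
orientation: [136.8, -6.4, 138.1]
force: [0.9, -0.2, -1.0]
opening: 0.0375
gripper_force: 30.0
```

Emit:
play_rows:
  commands:
    - [[-0.267, -0.084, 0.895, -7.2, -5.5, -6.2, 3], [-0.267, -0.084, 0.895, -7.2, -5.5, -6.2, 3], [-0.267, -0.084, 0.895, -7.2, -5.5, -6.2, 3], [-0.267, -0.084, 0.895, -7.2, -5.5, -6.2, 3], [-0.267, -0.084, 0.895, -7.2, -5.5, -6.2, 3], [-0.267, -0.084, 0.895, -7.2, -5.5, -6.2, 3], [-0.267, -0.084, 0.895, -7.2, -5.5, -6.2, 3], [-0.267, -0.084, 0.895, -7.2, -5.5, -6.2, 3]]

```text
clock: 10.87
tool_pos: [0.3794, -0.2802, 0.3077]
orientation: [138.7, -39.0, 94.0]
force: [-0.3, 0.3, 0.3]
opening: 0.0379
gripper_force: 30.0
```

```bash
python3 - <<'E'
from kin import *
o=st();q=np.array(o['joint_pos'])
S=placeR(22,25);P=G([.47,-.388,.2],S);solve(P,S,q)
plan([(P,S)],o)
p=ctrl.snapshot('wrist');save(p,'w3')
E
```

```text
10.87 tcp [ 0.3794 -0.2802  0.3077] [138.7 -39.   94. ] J [ -59.9    7.2   -7.7  -53.2  -88.9 -123.3] op 0.0379 F [-0.3  0.3  0.3] 30.0
ik True [ -64.7   23.2   -9.1  -70.   -74.4 -151.2] margin 22.4
[-0.323, 0.088, 0.833, -15.73, 6.03, 8.16] rows 7.2
```

View pics/w3.png

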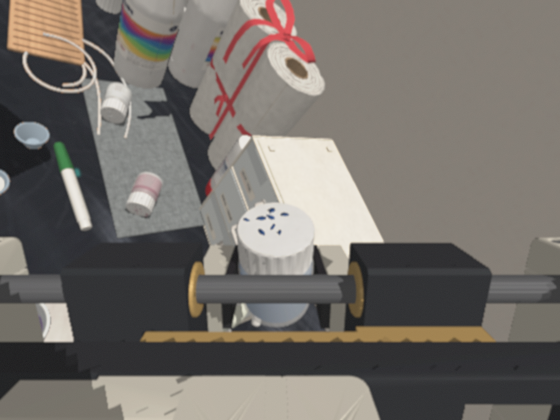

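Emit:
play_rows:
  commands:
    - [[-0.323, 0.088, 0.833, -15.7, 6, 8.2, 3], [-0.323, 0.088, 0.833, -15.7, 6, 8.2, 3], [-0.323, 0.088, 0.833, -15.7, 6, 8.2, 3], [-0.323, 0.088, 0.833, -15.7, 6, 8.2, 3], [-0.323, 0.088, 0.833, -15.7, 6, 8.2, 3], [-0.323, 0.088, 0.833, -15.7, 6, 8.2, 3], [-0.323, 0.088, 0.833, -15.7, 6, 8.2, 3], [-0.323, 0.088, 0.833, -15.7, 6, 8.2, 3]]

```text
clock: 11.58
tool_pos: [0.4868, -0.3803, 0.1918]
orientation: [180.0, -65.1, 22.2]
force: [-0.7, 1.1, -0.5]
opening: 0.0375
gripper_force: 30.0
```

```bash
python3 - <<'E'
from kin import *
o=st();q=np.array(o['joint_pos'])
S=placeR(22,25)
for z in (.1,.045):q=solve(G([.47,-.388,z],S),S,q)
plan([(G([.47,-.388,z],S),S) for z in (.10,.05,.042)],o)
for n in ('wrist','scene'):
  p=ctrl.snapshot(n)
  for t in ('jar_0','wash_station','mould'):
    for d in ctrl.find_in(p,t):print(n,t,np.round(d['bbox']),round(d['conf'],2))
p['color']=cv2.resize(p['color'][190:350,220:430],(788,600),interpolation=cv2.INTER_CUBIC);save(p,'s4')
E
```

```text
11.58 tcp [ 0.4868 -0.3803  0.1918] [180.  -65.1  22.2] J [ -64.6   23.3   -9.1  -70.   -74.4 -151.1] op 0.0375 F [-0.7  1.1 -0.5] 30.0
ik True [ -65.7   32.8  -11.   -72.8  -71.4 -139.6] margin 34.0
ik True [ -66.2   38.5  -11.1  -74.4  -70.1 -133.5] margin 40.1
[-0.002, -0.001, 0.001, -9.11, 0.08, 4.1] rows 2.4
[0.0, 0.0, 0.0, -4.53, 0.0, 2.11] rows 1.2
[0.0, 0.0, 0.0, -0.73, 0.0, 0.34] rows 0.2
wrist jar_0 [237. 201.  78. 125.] 0.63
wrist wash_station [ 52. 272. 212.  70.] 0.6
scene jar_0 [333. 228.  16.  15.] 0.64
scene wash_station [275. 268.  90.  64.] 0.63
scene mould [370. 308.  16.  15.] 0.51
```

View pics/s4.png

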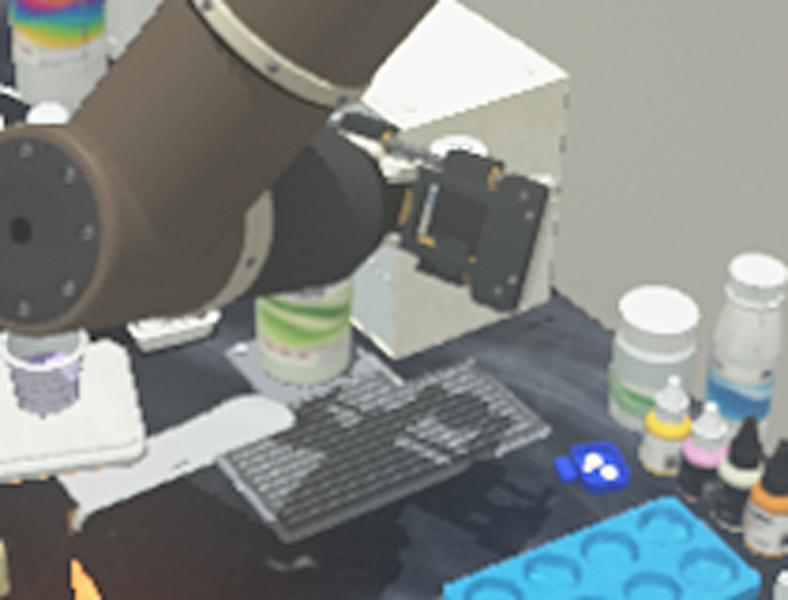

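```bash
python3 - <<'E'
from kin import *
p=ctrl.snapshot('scene');f=lambda x,y:(220+x/3.752,190+y/3.75)
for n,c,z in (('near-right',(283,538),.008),('far-right',(550,432),.008),('near-left',(222,460),.008),('far-left',(470,364),.008),('tray',(443,590),.02),('traytop',(672,498),.02),('mould',(592,468),.005)):print(n,np.round(ray(p,f(*c),z)[:2],4))
p=ctrl.snapshot('top')
g=cv2.cvtColor(p['color'],cv2.COLOR_RGB2HSV);m=((g[:,:,0]>85)&(g[:,:,0]<125)&(g[:,:,1]>130)&(g[:,:,2]>120)).astype(np.uint8);m[:,:395]=0
n,l,s,c=cv2.connectedComponentsWithStats(m)
for r in s[1:]:
  if r[4]>30: print(r,np.round(ray(p,(r[0],r[1]),.015)[:2],3),np.round(ray(p,(r[0]+r[2],r[1]+r[3]),.015)[:2],3))
E
```

```text
near-right [ 0.3238 -0.4256]
far-right [ 0.5347 -0.4328]
near-left [ 0.3283 -0.3408]
far-left [ 0.5333 -0.3441]
tray [ 0.3763 -0.5251]
traytop [ 0.5503 -0.5353]
mould [ 0.5376 -0.4736]
[416 182  16  15 101] [ 0.565 -0.449] [ 0.525 -0.492]
[441 184  35  28 735] [ 0.561 -0.517] [ 0.487 -0.611]
[448 217  27  36 521] [ 0.472 -0.534] [ 0.376 -0.605]
```

```bash
python3 - <<'E'
from kin import *
o=obs();S=placeR(22,25)
plan([(G([.465,-.39,z],S),S) for z in (.10,.043,.033)],o)
E
```

```text
[-0.003, -0.001, 0.011, -9.58, -0.15, 3.68] rows 2.5
[0.0, 0.0, 0.0, -5.17, 0.0, 2.41] rows 1.4
[0.0, 0.0, 0.0, -0.91, 0.0, 0.42] rows 0.2
```

Emit:
play_rows:
  commands:
    - [[0, 0, 0.01, -9.6, -0.1, 3.7, 3], [0, 0, 0.01, -9.6, -0.1, 3.7, 3], [0, 0, 0.01, -9.6, -0.1, 3.7, 3], [0, 0, 0.01, -12.2, -0.1, 4.9, 3], [0, 0, 0.01, -14.75, -0.1, 6.1, 3], [0, 0, 0.01, -14.75, -0.1, 6.1, 3], [0, 0, 0.01, -14.75, -0.1, 6.1, 3]]

```text
clock: 12.67
tool_pos: [0.4809, -0.3838, 0.0334]
orientation: [-179.3, -65.0, 21.5]
force: [0.2, 0.3, 0.3]
opening: 0.0372
gripper_force: 30.0
```

Emit:
play_rows:
  commands:
    - [[0, 0, 0, -0.18, 0, 0.08, 3], [0, 0, 0, -0.36, 0, 0.17, 3], [0, 0, 0, -0.36, 0, 0.17, 3]]

```text
clock: 12.92
tool_pos: [0.4815, -0.3848, 0.0323]
orientation: [179.8, -65.0, 22.3]
force: [-1.0, 0.5, -0.5]
opening: 0.0381
gripper_force: 3.0
```

Emit:
play_rows:
  commands:
    - [[0, 0, 0, -0.09, 0, 0.04, 3], [0, 0, 0, -0.18, 0, 0.08, 3], [0, 0, 0, -0.18, 0, 0.08, 3]]

```text
clock: 13.17
tool_pos: [0.4812, -0.3844, 0.0292]
orientation: [-179.9, -65.0, 22.1]
force: [-0.0, 0.3, -1.1]
opening: 0.0372
gripper_force: 30.0
```

Emit:
play_rows:
  commands:
    - [[0, 0, 0, -0.09, 0, 0.04, 3], [0, 0, 0, -0.09, 0, 0.04, 3], [0, 0, 0, -0.09, 0, 0.04, 3]]

```text
clock: 13.42
tool_pos: [0.4811, -0.3842, 0.0276]
orientation: [-179.8, -65.0, 21.9]
force: [-0.1, 0.8, -0.8]
opening: 0.0377
gripper_force: 30.0
```

Emit:
play_rows:
  commands:
    - [[0, 0, 0, -0.09, 0, 0.04, 3], [0, 0, 0, -0.09, 0, 0.04, 3], [0, 0, 0, -0.09, 0, 0.04, 3]]

```text
clock: 13.67
tool_pos: [0.4813, -0.3842, 0.0275]
orientation: [-179.8, -65.1, 22.0]
force: [-1.1, 0.1, 4.9]
opening: 0.0372
gripper_force: 30.0
```

```bash
python3 - <<'E'
from kin import *
o=st();p=ctrl.snapshot('wrist');q=ctrl.snapshot('scene')
im=np.zeros((420,800,3),np.uint8);im[:,:400]=p['color'][:,80:480];im[:,400:]=cv2.resize(q['color'][220:325,270:370],(400,420),interpolation=cv2.INTER_CUBIC);save({'color':im},'w5')
E
```

```text
13.67 tcp [ 0.4813 -0.3842  0.0275] [-179.8  -65.1   22. ] J [ -66.8   39.7  -10.8  -74.3  -70.4 -132.5] op 0.0372 F [-1.1  0.1  4.9] 30.0
```

View pics/w5.png

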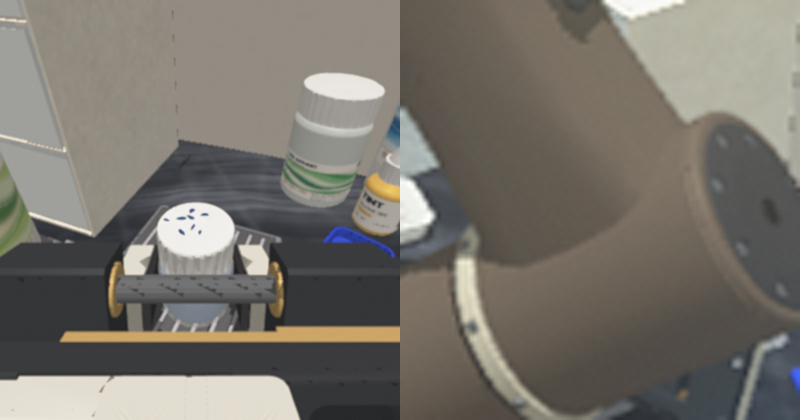

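Emit:
play_rows:
  commands:
    - [[0, 0, 0, 0, 0, 0, 5.5], [0, 0, 0, 0, 0, 0, 5.5], [0, 0, 0, 0, 0, 0, 5.5], [0, 0, 0, 0, 0, 0, 5.5], [0, 0, 0, 0, 0, -2, 5.5], [0, 0, 0, 0, 0, -4, 5.5], [0, 0, 0, 0, 0, -7, 5.5], [0, 0, 0, 0, 0, -10, 5.5]]

```text
clock: 14.43
tool_pos: [0.3964, -0.4181, 0.0689]
orientation: [-179.6, -65.0, 21.8]
force: [-0.9, -1.2, 0.5]
opening: 0.0549
gripper_force: 0.0
```

```bash
cat >> kin.py <<'E'
def topick(J,head,phi=25,hi=.2):
    """from retreat pose at grate back over the mat"""
    o=st();q=np.array(o['joint_pos']);R=pickR(head,phi)
    P=G([*J,hi],R);ql=solve(P,R,QP);q1=solve(np.array([.36,-.36,.30]),placeR(22,25),q)
    w=jpath([q1,ql],4)
    pos=[(.36,-.27,.31),(.37,-.16,.31),(.385,-.06,.29)]
    w=[(np.array([.36,-.36,.30]),placeR(22,25))]+[(np.array(a),b[1]) for a,b in zip(pos,w)]+[w[3]]
    for A,B in w:q=solve(A,B,q)
    plan(w,o)
def tograte(g,head,phi=25,lift=(.40,-.002)):
    o=st();q=np.array(o['joint_pos']);R=pickR(head,phi);S=placeR(22,phi)
    gu=solve(G([*g,.2],S),S,QG);P0=G([*lift,.25],R);ql=solve(P0,R,q);w=jpath([ql,gu],4)
    pos=[(.39,-.08,.30),(.38,-.17,.31),(.37,-.28,.31)]
    w=[(P0,R)]+[(np.array(a),b[1]) for a,b in zip(pos,w)]+[w[3]]
    for P,T in w:q=solve(P,T,q)
    plan(w+[(G([*g,z],S),S) for z in (.10,.043,.033)],o)
E
python3 - <<'E'
from kin import *
fits(z0=.008);topick((.4045,.092),-112)
E
```

```text
wrist 0.98 [252. 172.  49.  80.] None fit [ 0.4676 -0.3885] res [ 0.5 -1.7 -0.5  1.4]
14.53 tcp [ 0.3945 -0.4209  0.0701] [179.8 -64.9  22.2] J [ -74.5   35.9   -9.8  -67.7  -76.6 -135.4] op 0.0549 F [ 0.8 -0.6  0.3] 0.0
ik True [ 22.   -7.7 -33.3 -23.7 -49.  -30.8] margin 25.0
ik True [ -75.2   10.9  -10.4  -64.2  -87.3 -157.7] margin 16.0
  tcp [ 0.414 -0.214  0.245] zdir [ 0.6   0.52 -0.61] wr [ 0.19 -0.41  0.48]
  tcp [ 0.421 -0.093  0.206] zdir [ 0.36  0.54 -0.76] wr [ 0.29 -0.3   0.49]
  tcp [0.414 0.004 0.185] zdir [ 0.2   0.47 -0.86] wr [ 0.34 -0.17  0.51]
  tcp [0.408 0.099 0.183] zdir [ 0.16  0.39 -0.91] wr [ 0.35 -0.05  0.53]
ik True [ -75.2   10.9  -10.4  -64.2  -87.3 -157.7] margin 16.0
ik True [ -59.6    5.2   -8.8  -51.1  -89.4 -127.6] margin 46.1
ik True [-37.5  -2.5 -12.4 -40.5 -85.2 -95.6] margin 45.9
ik True [-12.5  -8.2 -18.3 -31.  -75.9 -61.9] margin 40.0
ik True [ 22.   -7.7 -33.3 -23.7 -49.  -30.8] margin 25.0
[0.001, 0.001, 0.002, 20.44, -6.9, -10.58] rows 5.8
[0.34, -0.128, -0.776, 2.33, -8.34, 2.63] rows 6.9
[0.294, 0.05, -0.881, 8.39, -3.51, 6.27] rows 7.4
[0.161, 0.133, -0.967, 5.58, 4.38, 7.48] rows 7.9
[0.041, 0.093, -1.027, -0.67, 8.95, 17.14] rows 8.3
```

Emit:
play_rows:
  commands:
    - [[0, 0, 0, 20.4, -6.9, -10.6, 7], [0, 0, 0, 20.4, -6.9, -10.6, 7], [0, 0, 0, 20.4, -6.9, -10.6, 7], [0, 0, 0, 20.4, -6.9, -10.6, 7], [0, 0, 0, 20.4, -6.9, -10.6, 7], [0, 0, 0, 20.4, -6.9, -10.6, 7], [0, 0, 0, 20.4, -6.9, -10.6, 7]]

```text
clock: 15.12
tool_pos: [0.362, -0.3586, 0.3053]
orientation: [178.7, -65.0, 23.4]
force: [1.0, -1.4, 0.4]
opening: 0.0701
gripper_force: 0.0
```

Emit:
play_rows:
  commands:
    - [[0.34, -0.128, -0.776, 2.3, -8.3, 2.6, 7], [0.34, -0.128, -0.776, 2.3, -8.3, 2.6, 7], [0.34, -0.128, -0.776, 2.3, -8.3, 2.6, 7], [0.34, -0.128, -0.776, 2.3, -8.3, 2.6, 7], [0.34, -0.128, -0.776, 2.3, -8.3, 2.6, 7], [0.34, -0.128, -0.776, 2.3, -8.3, 2.6, 7], [0.34, -0.128, -0.776, 2.3, -8.3, 2.6, 7], [0.34, -0.128, -0.776, 2.3, -8.3, 2.6, 7]]

```text
clock: 15.78
tool_pos: [0.3627, -0.2692, 0.3093]
orientation: [143.2, -40.1, 90.2]
force: [0.2, -0.1, 0.5]
opening: 0.0698
gripper_force: 0.0
```

Emit:
play_rows:
  commands:
    - [[0.294, 0.05, -0.881, 8.4, -3.5, 6.3, 7], [0.294, 0.05, -0.881, 8.4, -3.5, 6.3, 7], [0.294, 0.05, -0.881, 8.4, -3.5, 6.3, 7], [0.294, 0.05, -0.881, 8.4, -3.5, 6.3, 7], [0.294, 0.05, -0.881, 8.4, -3.5, 6.3, 7], [0.294, 0.05, -0.881, 8.4, -3.5, 6.3, 7], [0.294, 0.05, -0.881, 8.4, -3.5, 6.3, 7], [0.294, 0.05, -0.881, 8.4, -3.5, 6.3, 7]]

```text
clock: 16.45
tool_pos: [0.3718, -0.1584, 0.3086]
orientation: [140.5, -9.8, 135.4]
force: [-0.0, -0.3, -0.3]
opening: 0.07
gripper_force: 0.0
```

Emit:
play_rows:
  commands:
    - [[0.161, 0.133, -0.967, 5.6, 4.4, 7.5, 7], [0.161, 0.133, -0.967, 5.6, 4.4, 7.5, 7], [0.161, 0.133, -0.967, 5.6, 4.4, 7.5, 7], [0.161, 0.133, -0.967, 5.6, 4.4, 7.5, 7], [0.161, 0.133, -0.967, 5.6, 4.4, 7.5, 7], [0.161, 0.133, -0.967, 5.6, 4.4, 7.5, 7], [0.161, 0.133, -0.967, 5.6, 4.4, 7.5, 7], [0.161, 0.133, -0.967, 5.6, 4.4, 7.5, 7]]

```text
clock: 17.12
tool_pos: [0.386, -0.058, 0.2883]
orientation: [153.3, 15.7, -174.5]
force: [-0.2, 0.7, 0.3]
opening: 0.07
gripper_force: 0.0
```

```bash
python3 - <<'E'
from kin import *
o=st();R=pickR(-112,25);plan([(G([.4045,.092,.2],R),R)],o)
fits(heads=(-112,-119))
E
```

```text
17.12 tcp [ 0.386  -0.058   0.2883] [ 153.3   15.7 -174.5] J [-12.3  -8.  -18.4 -31.2 -75.8 -61.6] op 0.07 F [-0.2  0.7  0.3] 0.0
[0.045, 0.094, -1.023, -0.66, 8.8, 16.91] rows 8.2
wrist 0.9 [261. 129.  45.  40.] -112 fit [0.4061 0.0917] res [-0.5 -0.   0.5  0.1]
wrist 0.9 [261. 129.  45.  40.] -119 fit [0.4062 0.092 ] res [ 0.1 -1.3  0.   1.5]
wrist 0.85 [128. 117.  64.  53.] -112 fit [ 0.4095 -0.0792] res [ 1.5  1.7 -1.9 -2.2]
wrist 0.85 [128. 117.  64.  53.] -119 fit [ 0.4097 -0.0789] res [ 1.4  0.2 -1.6 -0.4]
```

Emit:
play_rows:
  commands:
    - [[0.045, 0.094, -1.023, -0.7, 8.8, 16.9, 7], [0.045, 0.094, -1.023, -0.7, 8.8, 16.9, 7], [0.045, 0.094, -1.023, -0.7, 8.8, 16.9, 7], [0.045, 0.094, -1.023, -0.7, 8.8, 16.9, 7], [0.045, 0.094, -1.023, -0.7, 8.8, 16.9, 7], [0.045, 0.094, -1.023, -0.7, 8.8, 16.9, 7], [0.045, 0.094, -1.023, -0.7, 8.8, 16.9, 7], [0.045, 0.094, -1.023, -0.7, 8.8, 16.9, 7]]

```text
clock: 17.88
tool_pos: [0.4077, 0.0991, 0.1825]
orientation: [179.0, 25.1, -114.0]
force: [0.1, -0.8, 0.4]
opening: 0.07
gripper_force: 0.0
```

```bash
python3 - <<'E'
from kin import *
o=st();fits(heads=(-107,-112,-117))
R=pickR(-112,25);plan([(G([.405,.092,.1],R),R),(G([.405,.092,.029],R),R)],o)
E
```

```text
17.88 tcp [0.4077 0.0991 0.1825] [ 179.    25.1 -114. ] J [ 21.7  -7.6 -33.1 -24.  -49.2 -32.1] op 0.07 F [ 0.1 -0.8  0.4] 0.0
wrist 0.56 [250.  85.  45.  73.] -107 fit [0.4033 0.0927] res [-1.1 -1.5  1.3  1.9]
wrist 0.56 [250.  85.  45.  73.] -112 fit [0.4035 0.0923] res [ 1.1 -1.5 -1.1  1.7]
wrist 0.56 [250.  85.  45.  73.] -117 fit [0.4047 0.0919] res [ 0.8 -1.5 -0.7  1.7]
[0.002, 0.001, -0.031, 4.19, -0.17, 9.05] rows 2.4
[0.0, 0.0, 0.0, 3.0, 0.0, 6.43] rows 1.7
```

Emit:
play_rows:
  commands:
    - [[0, 0, -0.03, 4.2, -0.15, 9.0, 7], [0, 0, -0.03, 4.2, -0.15, 9.0, 7], [0, 0, -0.03, 4.2, -0.15, 9.0, 7], [0, 0, -0.03, 5.7, -0.15, 12.2, 7], [0, 0, -0.03, 7.2, -0.15, 15.4, 7], [0, 0, -0.03, 7.2, -0.15, 15.4, 7], [0, 0, -0.03, 7.2, -0.15, 15.4, 7]]

```text
clock: 18.57
tool_pos: [0.4074, 0.0983, 0.0112]
orientation: [179.5, 25.0, -112.9]
force: [-0.2, 0.2, 0.2]
opening: 0.07
gripper_force: 0.0
```

Emit:
play_rows:
  commands:
    - [[0, 0, 0, 0, 0, 0, 3], [0, 0, 0, 0, 0, 0, 3], [0, 0, 0, 0, 0, 0, 3], [0, 0, 0, 0, 0, 0, 3], [0, 0, 0, 0, 0, 0, 3], [0, 0, 0, 0, 0, 0, 3]]

```text
clock: 19.07
tool_pos: [0.4083, 0.0995, 0.0143]
orientation: [-180.0, 25.2, -112.1]
force: [-1.0, -0.5, 3.2]
opening: 0.0375
gripper_force: 30.0
```

```bash
python3 - <<'E'
from kin import *
tograte((.408,-.39),-112,lift=(.40,.06))
E
```

```text
19.07 tcp [0.4083 0.0995 0.0143] [-180.    25.2 -112.1] J [ 16.4  10.8 -38.6 -40.7 -30.8  -4.8] op 0.0375 F [-1.  -0.5  3.2] 30.0
ik True [ -70.3   22.3  -11.1  -67.7  -78.3 -148.4] margin 25.3
ik True [ 16.9 -10.8 -28.8 -22.9 -57.8 -29. ] margin 29.5
  tcp [ 0.42  -0.006  0.205] zdir [ 0.19  0.48 -0.85] wr [ 0.35 -0.19  0.53]
  tcp [ 0.444 -0.095  0.19 ] zdir [ 0.34  0.56 -0.75] wr [ 0.31 -0.31  0.47]
  tcp [ 0.456 -0.22   0.187] zdir [ 0.59  0.54 -0.6 ] wr [ 0.23 -0.42  0.41]
  tcp [ 0.424 -0.384  0.192] zdir [ 0.84  0.34 -0.42] wr [ 0.11 -0.51  0.35]
ik True [ 16.9 -10.8 -28.8 -22.9 -57.8 -29. ] margin 29.5
ik True [-16.3  -5.9 -15.2 -31.8 -79.5 -56.3] margin 43.1
ik True [-38.5   0.1 -10.2 -41.1 -87.  -91.1] margin 48.1
ik True [ -59.4    7.3   -6.7  -51.4  -90.5 -125.1] margin 48.5
ik True [ -70.3   22.3  -11.1  -67.7  -78.3 -148.4] margin 25.3
[-0.001, 0.003, -0.001, -6.43, -0.72, -21.12] rows 5.3
[-0.06, -0.099, 0.982, 9.99, -4.32, -12.08] rows 7.9
[-0.16, -0.137, 0.946, 1.83, -7.1, -5.4] rows 7.8
[-0.292, -0.069, 0.89, -6.43, -6.13, -6.56] rows 7.5
[-0.362, 0.105, 0.816, -15.73, 2.35, 4.76] rows 7.2
[0.0, 0.0, -0.0, -9.06, 0.0, 4.23] rows 2.4
[0.0, 0.0, 0.0, -5.17, 0.0, 2.41] rows 1.4
[0.0, 0.0, 0.0, -0.91, 0.0, 0.42] rows 0.2
```

Emit:
play_rows:
  commands:
    - [[0, 0, 0, -6.4, -0.7, -21.1, 3], [0, 0, 0, -6.4, -0.7, -21.1, 3], [0, 0, 0, -6.4, -0.7, -21.1, 3], [0, 0, 0, -6.4, -0.7, -21.1, 3], [0, 0, 0, -6.4, -0.7, -21.1, 3], [0, 0, 0, -6.4, -0.7, -21.1, 3], [0, 0, 0, -6.4, -0.7, -21.1, 3]]

```text
clock: 19.65
tool_pos: [0.4045, 0.0673, 0.2368]
orientation: [-179.6, 25.4, -111.9]
force: [0.7, 0.3, -0.1]
opening: 0.0378
gripper_force: 30.0
```

Emit:
play_rows:
  commands:
    - [[-0.06, -0.099, 0.982, 10, -4.3, -12.1, 3], [-0.06, -0.099, 0.982, 10, -4.3, -12.1, 3], [-0.06, -0.099, 0.982, 10, -4.3, -12.1, 3], [-0.06, -0.099, 0.982, 10, -4.3, -12.1, 3], [-0.06, -0.099, 0.982, 10, -4.3, -12.1, 3], [-0.06, -0.099, 0.982, 10, -4.3, -12.1, 3], [-0.06, -0.099, 0.982, 10, -4.3, -12.1, 3], [-0.06, -0.099, 0.982, 10, -4.3, -12.1, 3]]

```text
clock: 20.32
tool_pos: [0.3891, -0.0805, 0.2979]
orientation: [152.6, 16.3, -172.8]
force: [-0.5, 0.8, -0.3]
opening: 0.0374
gripper_force: 30.0
```

Emit:
play_rows:
  commands:
    - [[-0.16, -0.137, 0.946, 1.8, -7.1, -5.4, 3], [-0.16, -0.137, 0.946, 1.8, -7.1, -5.4, 3], [-0.16, -0.137, 0.946, 1.8, -7.1, -5.4, 3], [-0.16, -0.137, 0.946, 1.8, -7.1, -5.4, 3], [-0.16, -0.137, 0.946, 1.8, -7.1, -5.4, 3], [-0.16, -0.137, 0.946, 1.8, -7.1, -5.4, 3], [-0.16, -0.137, 0.946, 1.8, -7.1, -5.4, 3], [-0.16, -0.137, 0.946, 1.8, -7.1, -5.4, 3]]

```text
clock: 20.98
tool_pos: [0.3794, -0.17, 0.3076]
orientation: [139.2, -9.1, 138.3]
force: [0.7, 0.4, 0.2]
opening: 0.0372
gripper_force: 30.0
```

Emit:
play_rows:
  commands:
    - [[-0.292, -0.069, 0.89, -6.4, -6.1, -6.6, 3], [-0.292, -0.069, 0.89, -6.4, -6.1, -6.6, 3], [-0.292, -0.069, 0.89, -6.4, -6.1, -6.6, 3], [-0.292, -0.069, 0.89, -6.4, -6.1, -6.6, 3], [-0.292, -0.069, 0.89, -6.4, -6.1, -6.6, 3], [-0.292, -0.069, 0.89, -6.4, -6.1, -6.6, 3], [-0.292, -0.069, 0.89, -6.4, -6.1, -6.6, 3], [-0.292, -0.069, 0.89, -6.4, -6.1, -6.6, 3]]

```text
clock: 21.65
tool_pos: [0.3689, -0.2798, 0.3078]
orientation: [141.8, -40.3, 92.7]
force: [0.2, 0.1, -0.9]
opening: 0.0376
gripper_force: 30.0
```

Emit:
play_rows:
  commands:
    - [[-0.362, 0.105, 0.816, -15.7, 2.4, 4.8, 3], [-0.362, 0.105, 0.816, -15.7, 2.4, 4.8, 3], [-0.362, 0.105, 0.816, -15.7, 2.4, 4.8, 3], [-0.362, 0.105, 0.816, -15.7, 2.4, 4.8, 3], [-0.362, 0.105, 0.816, -15.7, 2.4, 4.8, 3], [-0.362, 0.105, 0.816, -15.7, 2.4, 4.8, 3], [-0.362, 0.105, 0.816, -15.7, 2.4, 4.8, 3], [-0.362, 0.105, 0.816, -15.7, 2.4, 4.8, 3]]

```text
clock: 22.32
tool_pos: [0.423, -0.3819, 0.1887]
orientation: [-178.3, -65.1, 20.1]
force: [-0.7, 0.5, -0.9]
opening: 0.0376
gripper_force: 30.0
```

```bash
python3 - <<'E'
from kin import *
o=st();S=placeR(22,25)
plan([(G([.405,-.39,z],S),S) for z in (.10,.043,.038)],o)
fits('wrist',.008)
E
```

```text
22.32 tcp [ 0.423  -0.3819  0.1887] [-178.3  -65.1   20.1] J [ -70.4   22.5  -11.5  -67.8  -78.2 -148.6] op 0.0376 F [-0.7  0.5 -0.9] 30.0
[0.001, -0.002, -0.014, -8.87, 0.2, 3.85] rows 2.3
[0.0, 0.0, 0.0, -5.17, 0.0, 2.41] rows 1.4
[0.0, 0.0, 0.0, -0.45, 0.0, 0.21] rows 0.1
wrist 0.81 [285. 303.  40.  28.] None fit [ 0.4842 -0.3857] res [  0.2 -19.3  -0.3  16.8]
wrist 0.77 [237. 199.  79. 122.] None fit [ 0.5365 -0.3349] res [ 22.9  36.8 -22.8 -29.4]
wrist 0.68 [ 28. 262.  26.  58.] None fit [ 0.4121 -0.1086] res [-17.9  -2.7  20.7  -1.1]
```

Emit:
play_rows:
  commands:
    - [[0, 0, -0.014, -8.9, 0.2, 3.85, 3], [0, 0, -0.014, -8.9, 0.2, 3.85, 3], [0, 0, -0.014, -8.9, 0.2, 3.85, 3], [0, 0, -0.014, -11.5, 0.2, 5.05, 3], [0, 0, -0.014, -14, 0.2, 6.25, 3], [0, 0, -0.014, -14.2, 0.2, 6.35, 3], [0, 0, -0.014, -14.4, 0.2, 6.4, 3], [0, 0, -0.014, -14.4, 0.2, 6.4, 3]]

```text
clock: 23.08
tool_pos: [0.4222, -0.386, 0.0341]
orientation: [178.4, -65.0, 23.8]
force: [0.4, -0.7, 0.6]
opening: 0.0375
gripper_force: 30.0
```

Emit:
play_rows:
  commands:
    - [[0, 0, 0, -0.09, 0, 0.04, 3], [0, 0, 0, -0.09, 0, 0.04, 3], [0, 0, 0, -0.09, 0, 0.04, 3]]

```text
clock: 23.33
tool_pos: [0.4221, -0.3863, 0.0339]
orientation: [178.2, -65.0, 23.9]
force: [0.7, -0.1, -0.9]
opening: 0.0369
gripper_force: 30.0
```

Emit:
play_rows:
  commands:
    - [[0, 0, 0, -0.09, 0, 0.04, 3], [0, 0, 0, -0.09, 0, 0.04, 3], [0, 0, 0, -0.09, 0, 0.04, 3]]

```text
clock: 23.58
tool_pos: [0.4218, -0.3858, 0.0317]
orientation: [178.5, -65.0, 23.6]
force: [-0.4, 0.4, -1.0]
opening: 0.0373
gripper_force: 30.0
```

Emit:
play_rows:
  commands:
    - [[0, 0, 0, -0.1, 0, 0.04, 3], [0, 0, 0, -0.2, 0, 0.09, 3], [0, 0, 0, -0.2, 0, 0.09, 3]]

```text
clock: 23.83
tool_pos: [0.4217, -0.3857, 0.0289]
orientation: [178.7, -65.0, 23.5]
force: [0.3, -0.5, -0.1]
opening: 0.0375
gripper_force: 30.0
```

Emit:
play_rows:
  commands:
    - [[0, 0, 0, -0.09, 0, 0.04, 3], [0, 0, 0, -0.09, 0, 0.04, 3], [0, 0, 0, -0.09, 0, 0.04, 3]]

```text
clock: 24.08
tool_pos: [0.4217, -0.3857, 0.028]
orientation: [178.7, -65.0, 23.5]
force: [0.3, -0.2, -1.2]
opening: 0.0375
gripper_force: 30.0
```

Emit:
play_rows:
  commands:
    - [[0, 0, 0, -0.09, 0, 0.04, 3], [0, 0, 0, -0.09, 0, 0.04, 3], [0, 0, 0, -0.09, 0, 0.04, 3]]

```text
clock: 24.33
tool_pos: [0.4217, -0.3857, 0.0271]
orientation: [178.7, -65.0, 23.5]
force: [-0.3, 0.1, -1.0]
opening: 0.0372
gripper_force: 30.0
```

Emit:
play_rows:
  commands:
    - [[0, 0, 0, -0.09, 0, 0.04, 3], [0, 0, 0, -0.09, 0, 0.04, 3], [0, 0, 0, -0.09, 0, 0.04, 3]]

```text
clock: 24.58
tool_pos: [0.4217, -0.3858, 0.0261]
orientation: [178.7, -65.0, 23.5]
force: [0.0, -0.2, 0.1]
opening: 0.0373
gripper_force: 30.0
```

Emit:
play_rows:
  commands:
    - [[0, 0, 0, -0.09, 0, 0.04, 3], [0, 0, 0, -0.09, 0, 0.04, 3], [0, 0, 0, -0.09, 0, 0.04, 3]]

```text
clock: 24.83
tool_pos: [0.4218, -0.3858, 0.0256]
orientation: [178.6, -65.1, 23.6]
force: [-0.7, 0.1, 2.9]
opening: 0.0373
gripper_force: 30.0
```

Contact. Release and back off.

Emit:
play_rows:
  commands:
    - [[0, 0, 0, 0, 0, 0, 5.5], [0, 0, 0, 0, 0, 0, 5.5], [0, 0, 0, 0, 0, 0, 5.5], [0, 0, 0, 0, 0, 0, 5.5], [0, 0, 0, 0, 0, -2, 5.5], [0, 0, 0, 0, 0, -4, 5.5], [0, 0, 0, 0, 0, -7, 5.5], [0, 0, 0, 0, 0, -10, 5.5]]

```text
clock: 25.5
tool_pos: [0.3369, -0.4195, 0.0676]
orientation: [178.8, -65.0, 23.4]
force: [-0.2, -1.1, 0.6]
opening: 0.0549
gripper_force: 0.0
```

```bash
python3 - <<'E'
from kin import *
fits(z0=.008)
o=st();q=np.array(o['joint_pos'])
# pink jar end-grip: closing axis along jar axis, tool down
for head in (-119,61):
    R=pickR(head+90,0);solve(G([.41,-.079,.2],R),R,QP)
topick((.41,-.079),-112)
E
```

```text
wrist 0.9 [  1. 124.  46.  52.] None fit [ 0.4014 -0.1099] res [-11.  -10.4  13.    4.1]
wrist 0.66 [281. 138.  42.  68.] None fit [ 0.4695 -0.3898] res [-0.7 -2.8  0.6  2. ]
wrist 0.61 [254. 170.  50.  80.] None fit [ 0.4092 -0.3916] res [ 0.9 -1.6 -0.8  1.4]
25.6 tcp [ 0.335  -0.4223  0.0686] [178.2 -64.9  23.8] J [ -79.6   36.   -10.9  -64.6  -79.2 -132.2] op 0.0552 F [1.3 0.6 0.4] 0.0
ik True [ 16.4  -2.4 -33.7  -0.  -58.7  44.6] margin 24.6
ik True [  16.4   -2.4  -33.7    0.   -58.7 -135.4] margin 24.6
25.6 tcp [ 0.335  -0.4223  0.0686] [178.2 -64.9  23.8] J [ -79.6   36.   -10.9  -64.6  -79.2 -132.2] op 0.0552 F [1.3 0.6 0.4] 0.0
ik True [ -7.8  -0.4 -25.1 -27.7 -61.7  -1.6] margin 33.2
ik True [ -75.2   10.9  -10.4  -64.2  -87.3 -157.7] margin 16.0
  tcp [ 0.392 -0.263  0.253] zdir [ 0.65  0.48 -0.58] wr [ 0.14 -0.44  0.47]
  tcp [ 0.401 -0.183  0.217] zdir [ 0.45  0.53 -0.72] wr [ 0.23 -0.38  0.49]
  tcp [ 0.404 -0.123  0.193] zdir [ 0.27  0.49 -0.83] wr [ 0.3  -0.31  0.51]
  tcp [ 0.413 -0.072  0.183] zdir [ 0.16  0.39 -0.91] wr [ 0.35 -0.22  0.53]
ik True [ -75.2   10.9  -10.4  -64.2  -87.3 -157.7] margin 16.0
ik True [ -61.8    4.1  -10.8  -53.6  -87.8 -122.7] margin 47.5
ik True [-41.4  -4.  -14.6 -44.2 -83.3 -88.8] margin 43.7
ik True [-15.8  -9.3 -19.5 -34.4 -74.3 -56.3] margin 38.8
ik True [ -7.8  -0.4 -25.1 -27.7 -61.7  -1.6] margin 33.2
[0.002, 0.002, 0.013, 22.99, -4.51, -5.61] rows 5.8
[0.275, -0.102, -0.829, 2.33, -8.34, 2.63] rows 7.0
[0.253, 0.073, -0.893, 8.62, -3.51, 5.95] rows 7.4
[0.137, 0.174, -0.949, 5.85, 4.14, 7.41] rows 7.8
[0.016, 0.172, -0.996, 1.21, -6.33, 9.09] rows 8.1
```

```bash
cat >> kin.py <<'E'
def route(qs_or_end,pos,n,first=None):
    """joint-interp orientations from current to qend with positions overridden"""
    o=st();q=np.array(o['joint_pos']);w0=[]
    if first: w0=[first];q=solve(*first,q)
    w=jpath([q,qs_or_end],n);w=[(np.array(a) if a is not None else b[0],b[1]) for a,b in zip(pos+[None]*n,w)]
    for A,B in w:q=solve(A,B,q)
    plan(w0+w,o)
E
python3 - <<'E'
from kin import *
R=pickR(151,0);qe=solve(np.array([.41,-.079,.2]),R,np.array([16.4,-2.4,-33.7,0,-58.7,-135.4]))
route(qe,[(.35,-.25,.33),(.38,-.15,.31)],3,first=(np.array([.33,-.36,.30]),placeR(24,25)))
E
```

```text
ik True [  16.4   -3.5  -32.     0.   -61.5 -135.4] margin 26.3
25.6 tcp [ 0.335  -0.4223  0.0686] [178.2 -64.9  23.8] J [ -79.6   36.   -10.9  -64.6  -79.2 -132.2] op 0.0552 F [1.3 0.6 0.4] 0.0
ik True [ -77.8   11.8   -9.7  -62.5  -91.1 -155.6] margin 18.0
  tcp [ 0.34  -0.205  0.214] zdir [ 0.37  0.57 -0.74] wr [ 0.2  -0.42  0.49]
  tcp [ 0.338 -0.144  0.181] zdir [-0.01  0.35 -0.94] wr [ 0.34 -0.28  0.53]
  tcp [ 0.41  -0.079  0.2  ] zdir [ 0. -0. -1.] wr [ 0.41 -0.08  0.58]
ik True [ -49.     4.6   -3.6  -40.7  -94.6 -157.3] margin 16.4
ik True [ -14.2   -0.5   -9.5  -19.8  -87.2 -149. ] margin 24.7
ik True [  16.4   -3.5  -32.     0.   -61.5 -135.4] margin 26.3
[0.034, 0.002, -0.001, 21.82, -5.65, -8.13] rows 5.7
[0.488, -0.36, -0.433, 5.38, -9.24, 4.44] rows 6.0
[0.378, -0.317, -0.651, 6.28, -2.35, 8.25] rows 6.5
[0.217, -0.3, -0.797, 1.88, 3.76, 12.76] rows 7.0
```

Emit:
play_rows:
  commands:
    - [[0.034, 0, 0, 21.8, -5.6, -8.1, 5.5], [0.034, 0, 0, 21.8, -5.6, -8.1, 5.5], [0.034, 0, 0, 21.8, -5.6, -8.1, 7.5], [0.034, 0, 0, 21.8, -5.6, -8.1, 7.5], [0.034, 0, 0, 21.8, -5.6, -8.1, 7.5], [0.034, 0, 0, 21.8, -5.6, -8.1, 7.5], [0.034, 0, 0, 21.8, -5.6, -8.1, 7.5]]

```text
clock: 26.18
tool_pos: [0.3332, -0.3587, 0.3051]
orientation: [179.1, -64.9, 25.0]
force: [0.5, -0.3, 0.1]
opening: 0.0745
gripper_force: 0.0
```

Emit:
play_rows:
  commands:
    - [[0.488, -0.36, -0.433, 5.4, -9.2, 4.4, 7.5], [0.488, -0.36, -0.433, 5.4, -9.2, 4.4, 7.5], [0.488, -0.36, -0.433, 5.4, -9.2, 4.4, 7.5], [0.488, -0.36, -0.433, 5.4, -9.2, 4.4, 7.5], [0.488, -0.36, -0.433, 5.4, -9.2, 4.4, 7.5], [0.488, -0.36, -0.433, 5.4, -9.2, 4.4, 7.5], [0.488, -0.36, -0.433, 5.4, -9.2, 4.4, 7.5], [0.488, -0.36, -0.433, 5.4, -9.2, 4.4, 7.5]]

```text
clock: 26.85
tool_pos: [0.3538, -0.2482, 0.3293]
orientation: [175.4, -42.5, 64.4]
force: [0.0, -0.1, -1.1]
opening: 0.0746
gripper_force: 0.0
```

Emit:
play_rows:
  commands:
    - [[0.378, -0.317, -0.651, 6.3, -2.3, 8.2, 7.5], [0.378, -0.317, -0.651, 6.3, -2.3, 8.2, 7.5], [0.378, -0.317, -0.651, 6.3, -2.3, 8.2, 7.5], [0.378, -0.317, -0.651, 6.3, -2.3, 8.2, 7.5], [0.378, -0.317, -0.651, 6.3, -2.3, 8.2, 7.5], [0.378, -0.317, -0.651, 6.3, -2.3, 8.2, 7.5], [0.378, -0.317, -0.651, 6.3, -2.3, 8.2, 7.5], [0.378, -0.317, -0.651, 6.3, -2.3, 8.2, 7.5]]

```text
clock: 27.52
tool_pos: [0.3824, -0.1487, 0.3098]
orientation: [175.3, -20.4, 105.9]
force: [-0.5, -0.2, -0.5]
opening: 0.0749
gripper_force: 0.0
```

Emit:
play_rows:
  commands:
    - [[0.217, -0.3, -0.797, 1.9, 3.8, 12.8, 7.5], [0.217, -0.3, -0.797, 1.9, 3.8, 12.8, 7.5], [0.217, -0.3, -0.797, 1.9, 3.8, 12.8, 7.5], [0.217, -0.3, -0.797, 1.9, 3.8, 12.8, 7.5], [0.217, -0.3, -0.797, 1.9, 3.8, 12.8, 7.5], [0.217, -0.3, -0.797, 1.9, 3.8, 12.8, 7.5], [0.217, -0.3, -0.797, 1.9, 3.8, 12.8, 7.5], [0.217, -0.3, -0.797, 1.9, 3.8, 12.8, 7.5]]

```text
clock: 28.18
tool_pos: [0.4106, -0.0779, 0.1993]
orientation: [179.9, -0.2, 151.3]
force: [-0.6, -1.1, -0.6]
opening: 0.0748
gripper_force: 0.0
```

```bash
python3 - <<'E'
from kin import *
o=st();fits(heads=(-112,-119));o2,p=fits(n='top',heads=(-119,));p=ctrl.snapshot('wrist');save(p,'w6')
R=pickR(151,0);plan([([.41,-.079,.008],R)],o)
E
```

```text
28.18 tcp [ 0.4106 -0.0779  0.1993] [179.9  -0.2 151.3] J [  16.4   -3.3  -31.8   -0.3  -61.6 -135. ] op 0.0748 F [-0.6 -1.1 -0.6] 0.0
wrist 0.89 [247. 177.  54.  34.] -112 fit [ 0.4104 -0.0791] res [-1.  -2.4  1.1  2.6]
wrist 0.89 [247. 177.  54.  34.] -119 fit [ 0.4097 -0.0789] res [-0.3 -0.2  0.3  0.2]
top 0.71 [386. 206.  21.  18.] -119 fit [ 0.4737 -0.3931] res [-2.7 -2.2  2.7  2.2]
top 0.46 [386. 230.  20.  16.] -119 fit [ 0.4117 -0.3894] res [-3.4 -3.4  3.3  3.3]
[0.002, -0.004, 0.005, -0.07, -0.17, 19.13] rows 4.6
```

View pics/w6.png

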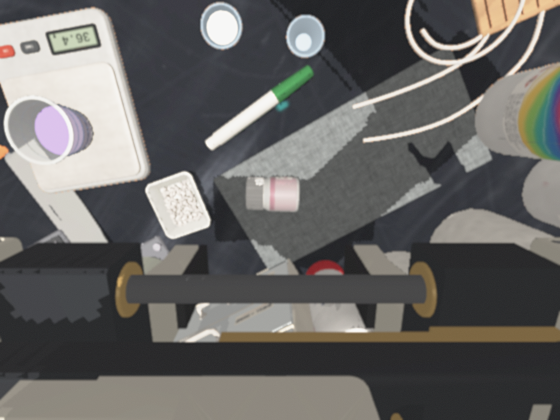

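Emit:
play_rows:
  commands:
    - [[0, 0, 0.005, -0.05, -0.15, 10, 7.5], [0, 0, 0.005, -0.05, -0.15, 10, 7.5], [0, 0, 0.005, -0.05, -0.15, 13, 7.5], [0, 0, 0.005, -0.05, -0.15, 16, 7.5], [0, 0, 0.005, -0.05, -0.15, 19.1, 7.5], [0, 0, 0.005, -0.05, -0.15, 19.1, 7.5], [0, 0, 0.005, -0.05, -0.15, 19.1, 7.5]]

```text
clock: 29.02
tool_pos: [0.4115, -0.0792, 0.0078]
orientation: [180.0, -0.4, 150.6]
force: [-0.1, 0.2, -0.5]
opening: 0.0753
gripper_force: 0.0
```

Emit:
play_rows:
  commands:
    - [[0, 0, 0, 0, 0, 0, 5], [0, 0, 0, 0, 0, 0, 5], [0, 0, 0, 0, 0, 0, 5], [0, 0, 0, 0, 0, 0, 5], [0, 0, 0, 0, 0, 0, 5], [0, 0, 0, 0, 0, 0, 5]]

```text
clock: 29.52
tool_pos: [0.4124, -0.0783, 0.0098]
orientation: [179.8, -0.2, 150.8]
force: [0.1, -1.6, 3.2]
opening: 0.0562
gripper_force: 30.0
```

```bash
python3 - <<'E'
from kin import *
o=st();q=np.array(o['joint_pos']);R=pickR(151,0);R2=pickR(158,0);z=float(o['tool_pos'][2])
w=[([.41,-.079,.07],R),([.408,.04,.07],R2),([.408,.04,z+.002],R2)]
for a in w:q=solve(np.array(a[0]),a[1],q)
plan(w,o)
E
```

```text
29.52 tcp [ 0.4124 -0.0783  0.0098] [179.8  -0.2 150.8] J [  16.2   13.   -45.8   -0.5  -31.2 -134.9] op 0.0562 F [ 0.1 -1.6  3.2] 30.0
ik True [  16.4    6.2  -42.5    0.   -41.2 -135.4] margin 15.7
ik True [  33.5    5.5  -43.4    0.   -41.1 -145.5] margin 14.9
ik True [  33.5   11.9  -47.2   -0.   -30.9 -145.5] margin 11.1
[0.004, -0.003, -0.003, 0.19, -0.15, -6.02] rows 1.4
[0.0, 0.0, -0.122, 5.94, 10.31, 0.0] rows 2.9
[0.0, 0.0, 0.0, 0.0, 0.0, 5.82] rows 1.4
```

Emit:
play_rows:
  commands:
    - [[0, 0, 0, 0.2, -0.15, -3, 5], [0, 0, 0, 0.2, -0.15, -6, 5], [0, 0, 0, 0.2, -0.15, -6, 5], [0, 0, 0, 0.2, -0.15, -6, 5]]

```text
clock: 29.85
tool_pos: [0.411, -0.0784, 0.071]
orientation: [179.6, -0.0, 150.8]
force: [0.3, -0.1, -1.4]
opening: 0.0563
gripper_force: 30.0
```

Emit:
play_rows:
  commands:
    - [[0, 0, -0.122, 5.9, 10.3, 0, 5], [0, 0, -0.122, 5.9, 10.3, 0, 5], [0, 0, -0.122, 5.9, 10.3, 0, 5], [0, 0, -0.122, 5.9, 10.3, 0, 5], [0, 0, -0.122, 5.9, 10.3, 4.8, 5], [0, 0, -0.122, 5.9, 10.3, 5.6, 5], [0, 0, -0.122, 5.9, 10.3, 5.8, 5], [0, 0, -0.122, 5.9, 10.3, 5.8, 5]]

```text
clock: 30.52
tool_pos: [0.4072, 0.0396, 0.0107]
orientation: [180.0, -0.3, 157.8]
force: [-0.3, -0.4, 0.6]
opening: 0.0559
gripper_force: 30.0
```

Emit:
play_rows:
  commands:
    - [[0, 0, 0, 0, 0, 0.1, 5], [0, 0, 0, 0, 0, 0.1, 5], [0, 0, 0, 0, 0, 0.1, 7.5], [0, 0, 0, 0, 0, 0.1, 7.5], [0, 0, 0, 0, 0, 0.1, 7.5], [0, 0, 0, 0, 0, 0.1, 7.5], [0, 0, 0, 0, 0, -4, 7.5], [0, 0, 0, 0, 0, -8, 7.5]]

```text
clock: 31.18
tool_pos: [0.4066, 0.0385, 0.091]
orientation: [-179.8, -0.4, 157.8]
force: [1.8, 0.1, -0.3]
opening: 0.0745
gripper_force: 0.0
```

```bash
python3 - <<'E'
from kin import *
o=st();fits(heads=(-112,-119,-105))
R=pickR(-112,25);J=[.408,.04]
qe=solve(G([*J,.17],R),R,np.array([16,-7,-33,-24,-50,-25.]))
route(qe,[(.40,.04,.18)],2)
plan([(np.array([.405,.04,.2]),pickR(-157,10)),(G([*J,.17],R),R)],o)
E
```

```text
31.18 tcp [0.4066 0.0385 0.091 ] [-179.8   -0.4  157.8] J [  33.1    3.7  -41.6   -0.4  -45.1 -145.1] op 0.0745 F [ 1.8  0.1 -0.3] 0.0
wrist 0.86 [240. 201.  80.  49.] -112 fit [0.4082 0.0419] res [-0.3 -0.5  0.3  0.5]
wrist 0.86 [240. 201.  80.  49.] -119 fit [0.4077 0.0417] res [-1.2 -3.8  1.2  4. ]
wrist 0.86 [240. 201.  80.  49.] -105 fit [0.409  0.0419] res [-1.2 -3.9  1.1  4.2]
ik True [ 11.8  -3.6 -32.9 -27.5 -49.6 -17.8] margin 25.4
31.28 tcp [0.4118 0.0413 0.097 ] [179.4   0.2 157.9] J [  33.1    3.1  -41.2   -0.3  -45.1 -145.1] op 0.0753 F [0.6 0.  0.1] 0.0
  tcp [0.401 0.036 0.116] zdir [ 0.04  0.21 -0.98] wr [ 0.39 -0.04  0.49]
  tcp [0.411 0.047 0.153] zdir [ 0.16  0.39 -0.91] wr [ 0.35 -0.1   0.5 ]
ik True [ 23.3  -5.2 -32.5 -12.1 -56.4 -85. ] margin 25.8
ik True [ 11.8  -3.6 -32.9 -27.5 -49.6 -17.8] margin 25.4
[-0.205, -0.033, -0.769, 1.02, -0.48, -8.3] rows 6.4
[-0.053, -0.233, -0.806, -0.98, -0.22, 2.86] rows 6.7
[-0.068, -0.173, -0.787, 0.29, 0.05, -10.89] rows 6.5
[-0.237, -0.248, -0.751, -0.01, 0.45, 4.8] rows 6.6
```

Emit:
play_rows:
  commands:
    - [[-0.205, -0.033, -0.769, 1, -0.5, -8.3, 7], [-0.205, -0.033, -0.769, 1, -0.5, -8.3, 7], [-0.205, -0.033, -0.769, 1, -0.5, -8.3, 7], [-0.205, -0.033, -0.769, 1, -0.5, -8.3, 7], [-0.205, -0.033, -0.769, 1, -0.5, -8.3, 7], [-0.205, -0.033, -0.769, 1, -0.5, -8.3, 7], [-0.205, -0.033, -0.769, 1, -0.5, -8.3, 7]]

```text
clock: 31.87
tool_pos: [0.3974, 0.0384, 0.1754]
orientation: [169.7, 6.2, -158.2]
force: [0.1, -0.0, -0.2]
opening: 0.07
gripper_force: 0.0
```

Emit:
play_rows:
  commands:
    - [[-0.053, -0.233, -0.806, -1, -0.2, 2.9, 7], [-0.053, -0.233, -0.806, -1, -0.2, 2.9, 7], [-0.053, -0.233, -0.806, -1, -0.2, 2.9, 7], [-0.053, -0.233, -0.806, -1, -0.2, 2.9, 7], [-0.053, -0.233, -0.806, -1, -0.2, 2.9, 7], [-0.053, -0.233, -0.806, -1, -0.2, 2.9, 7], [-0.053, -0.233, -0.806, -1, -0.2, 2.9, 7], [-0.053, -0.233, -0.806, -1, -0.2, 2.9, 7]]

```text
clock: 32.53
tool_pos: [0.4083, 0.0458, 0.1473]
orientation: [179.7, 24.7, -111.9]
force: [0.1, -0.1, 0.3]
opening: 0.0699
gripper_force: 0.0
```

```bash
python3 - <<'E'
from kin import *
o=st();fits(heads=(-112,-119))
R=pickR(-112,25);J=[.408,.041];plan([(G([*J,.1],R),R),(G([*J,.029],R),R)],o)
E
```

```text
32.53 tcp [0.4083 0.0458 0.1473] [ 179.7   24.7 -111.9] J [ 11.6  -3.2 -33.2 -27.6 -49.3 -17.3] op 0.0699 F [ 0.1 -0.1  0.3] 0.0
wrist 0.98 [252. 104.  46.  81.] -112 fit [0.4058 0.0427] res [ 0.1 -0.3 -0.1  0.3]
wrist 0.98 [252. 104.  46.  81.] -119 fit [0.4068 0.0425] res [-2.8 -0.1  2.5  0.5]
[0.005, -0.005, 0.001, 2.38, -0.18, 6.0] rows 1.5
[0.0, 0.0, 0.0, 3.0, 0.0, 6.43] rows 1.7
```

Emit:
play_rows:
  commands:
    - [[0, 0, 0, 2.3, -0.1, 6, 7], [0, 0, 0, 2.3, -0.1, 6, 7], [0, 0, 0, 3.8, -0.1, 9.2, 7], [0, 0, 0, 5.3, -0.1, 12.4, 7], [0, 0, 0, 5.3, -0.1, 12.4, 7], [0, 0, 0, 5.3, -0.1, 12.4, 7]]

```text
clock: 33.13
tool_pos: [0.4093, 0.0492, 0.0105]
orientation: [179.3, 24.5, -112.6]
force: [0.1, 0.6, 0.4]
opening: 0.0701
gripper_force: 0.0
```

Emit:
play_rows:
  commands:
    - [[0, 0, 0, 0, 0, 0, 3], [0, 0, 0, 0, 0, 0, 3], [0, 0, 0, 0, 0, 0, 3], [0, 0, 0, 0, 0, 0, 3], [0, 0, 0, 0, 0, 0, 3], [0, 0, 0, 0, 0, 0, 3]]

```text
clock: 33.63
tool_pos: [0.41, 0.0495, 0.0129]
orientation: [179.7, 24.7, -112.2]
force: [-0.5, 0.4, 1.7]
opening: 0.037
gripper_force: 30.0
```

```bash
python3 - <<'E'
from kin import *
tograte((.350,-.393),-112,lift=(.40,.04))
E
```

```text
33.63 tcp [0.41   0.0495 0.0129] [ 179.7   24.7 -112.2] J [  8.4  11.9 -37.3 -39.7 -34.6   1.4] op 0.037 F [-0.5  0.4  1.7] 30.0
ik True [ -75.7   22.   -12.2  -65.1  -82.1 -145.8] margin 27.9
ik True [ 13.1 -10.2 -28.  -23.7 -59.4 -25.2] margin 30.3
  tcp [ 0.409 -0.032  0.204] zdir [ 0.19  0.48 -0.85] wr [ 0.34 -0.22  0.53]
  tcp [ 0.417 -0.122  0.189] zdir [ 0.34  0.56 -0.75] wr [ 0.29 -0.34  0.47]
  tcp [ 0.413 -0.239  0.186] zdir [ 0.59  0.54 -0.6 ] wr [ 0.19 -0.44  0.41]
  tcp [ 0.366 -0.387  0.192] zdir [ 0.84  0.34 -0.42] wr [ 0.05 -0.51  0.35]
ik True [ 13.1 -10.2 -28.  -23.7 -59.4 -25.2] margin 30.3
ik True [-16.3  -5.9 -15.2 -31.8 -79.5 -56.5] margin 43.1
ik True [-38.4   0.1 -10.2 -41.  -86.9 -91.3] margin 48.1
ik True [ -59.4    7.3   -6.7  -51.4  -90.5 -125.3] margin 48.4
ik True [ -75.7   22.   -12.2  -65.1  -82.1 -145.8] margin 27.9
[0.004, -0.006, -0.004, -8.76, 0.69, -20.16] rows 5.3
[-0.06, -0.098, 0.983, 8.31, -3.57, -11.29] rows 7.9
[-0.16, -0.136, 0.947, 1.82, -7.11, -5.4] rows 7.8
[-0.293, -0.069, 0.889, -6.45, -6.12, -6.55] rows 7.5
[-0.362, 0.106, 0.814, -15.71, -2.18, 1.18] rows 7.2
[-0.0, -0.0, -0.0, -9.06, 0.0, 4.23] rows 2.4
[0.0, 0.0, 0.0, -5.17, 0.0, 2.41] rows 1.4
[0.0, 0.0, 0.0, -0.91, 0.0, 0.42] rows 0.2
```

Emit:
play_rows:
  commands:
    - [[0, 0, 0, -8.8, 0.7, -20.2, 3], [0, 0, 0, -8.8, 0.7, -20.2, 3], [0, 0, 0, -8.8, 0.7, -20.2, 3], [0, 0, 0, -8.8, 0.7, -20.2, 3], [0, 0, 0, -8.8, 0.7, -20.2, 3], [0, 0, 0, -8.8, 0.7, -20.2, 3], [0, 0, 0, -8.8, 0.7, -20.2, 3]]

```text
clock: 34.22
tool_pos: [0.4047, 0.0477, 0.2377]
orientation: [-179.9, 24.9, -112.0]
force: [-0.5, 0.4, -0.9]
opening: 0.0373
gripper_force: 30.0
```

Emit:
play_rows:
  commands:
    - [[-0.06, -0.098, 0.983, 8.3, -3.6, -11.3, 3], [-0.06, -0.098, 0.983, 8.3, -3.6, -11.3, 3], [-0.06, -0.098, 0.983, 8.3, -3.6, -11.3, 3], [-0.06, -0.098, 0.983, 8.3, -3.6, -11.3, 3], [-0.06, -0.098, 0.983, 8.3, -3.6, -11.3, 3], [-0.06, -0.098, 0.983, 8.3, -3.6, -11.3, 3], [-0.06, -0.098, 0.983, 8.3, -3.6, -11.3, 3], [-0.06, -0.098, 0.983, 8.3, -3.6, -11.3, 3]]

```text
clock: 34.88
tool_pos: [0.3903, -0.0797, 0.2996]
orientation: [152.9, 15.7, -172.7]
force: [-0.5, 0.2, -0.3]
opening: 0.0376
gripper_force: 30.0
```

Emit:
play_rows:
  commands:
    - [[-0.16, -0.136, 0.947, 1.8, -7.1, -5.4, 3], [-0.16, -0.136, 0.947, 1.8, -7.1, -5.4, 3], [-0.16, -0.136, 0.947, 1.8, -7.1, -5.4, 3], [-0.16, -0.136, 0.947, 1.8, -7.1, -5.4, 3], [-0.16, -0.136, 0.947, 1.8, -7.1, -5.4, 3], [-0.16, -0.136, 0.947, 1.8, -7.1, -5.4, 3], [-0.16, -0.136, 0.947, 1.8, -7.1, -5.4, 3], [-0.16, -0.136, 0.947, 1.8, -7.1, -5.4, 3]]

```text
clock: 35.55
tool_pos: [0.3806, -0.1694, 0.31]
orientation: [139.9, -9.4, 138.1]
force: [-0.7, -0.7, -0.4]
opening: 0.0372
gripper_force: 30.0
```

Emit:
play_rows:
  commands:
    - [[-0.293, -0.069, 0.889, -6.4, -6.1, -6.6, 3], [-0.293, -0.069, 0.889, -6.4, -6.1, -6.6, 3], [-0.293, -0.069, 0.889, -6.4, -6.1, -6.6, 3], [-0.293, -0.069, 0.889, -6.4, -6.1, -6.6, 3], [-0.293, -0.069, 0.889, -6.4, -6.1, -6.6, 3], [-0.293, -0.069, 0.889, -6.4, -6.1, -6.6, 3], [-0.293, -0.069, 0.889, -6.4, -6.1, -6.6, 3], [-0.293, -0.069, 0.889, -6.4, -6.1, -6.6, 3]]

```text
clock: 36.22
tool_pos: [0.3699, -0.2791, 0.3109]
orientation: [142.6, -40.0, 92.1]
force: [0.0, 0.8, 0.1]
opening: 0.0374
gripper_force: 30.0
```

Emit:
play_rows:
  commands:
    - [[-0.362, 0.106, 0.814, -15.7, -2.2, 1.2, 3], [-0.362, 0.106, 0.814, -15.7, -2.2, 1.2, 3], [-0.362, 0.106, 0.814, -15.7, -2.2, 1.2, 3], [-0.362, 0.106, 0.814, -15.7, -2.2, 1.2, 3], [-0.362, 0.106, 0.814, -15.7, -2.2, 1.2, 3], [-0.362, 0.106, 0.814, -15.7, -2.2, 1.2, 3], [-0.362, 0.106, 0.814, -15.7, -2.2, 1.2, 3], [-0.362, 0.106, 0.814, -15.7, -2.2, 1.2, 3]]

```text
clock: 36.88
tool_pos: [0.3644, -0.3851, 0.1926]
orientation: [-178.9, -64.5, 20.6]
force: [-0.0, 1.0, -0.9]
opening: 0.0375
gripper_force: 30.0
```

```bash
python3 - <<'E'
from kin import *
o=st();S=placeR(22,25)
plan([(G([.350,-.393,z],S),S) for z in (.10,.042)],o)
o,p=fits('top',.008)
E
```

```text
36.88 tcp [ 0.3644 -0.3851  0.1926] [-178.9  -64.5   20.6] J [ -75.6   21.5  -12.5  -64.8  -81.7 -146.7] op 0.0375 F [-0.   1.  -0.9] 30.0
[0.003, 0.008, -0.011, -9.05, 0.28, 4.42] rows 2.4
[0.0, 0.0, 0.0, -5.26, 0.0, 2.45] rows 1.4
top 0.61 [405. 249.  21.  15.] None fit [ 0.3628 -0.4394] res [ 0.4 -0.2 -0.3  0.2]
top 0.55 [390. 205.  15.  18.] None fit [ 0.4756 -0.3907] res [-2.3  0.5  2.2 -0.6]
top 0.46 [388. 230.  18.  14.] None fit [ 0.4143 -0.3908] res [-0.9 -0.8  0.9  0.9]
```

Emit:
play_rows:
  commands:
    - [[0, 0.008, -0.01, -9, 0.3, 4.4, 3], [0, 0.008, -0.01, -9, 0.3, 4.4, 3], [0, 0.008, -0.01, -9, 0.3, 4.4, 3], [0, 0.008, -0.01, -11.5, 0.3, 5.6, 3], [0, 0.008, -0.01, -14, 0.3, 6.75, 3], [0, 0.008, -0.01, -14.3, 0.3, 6.9, 3], [0, 0.008, -0.01, -14.3, 0.3, 6.9, 3], [0, 0.008, -0.01, -14.3, 0.3, 6.9, 3]]

```text
clock: 37.65
tool_pos: [0.3675, -0.3891, 0.0366]
orientation: [178.5, -64.9, 23.7]
force: [0.4, -0.2, -0.1]
opening: 0.0375
gripper_force: 30.0
```

Emit:
play_rows:
  commands:
    - [[0, 0, 0, -0.18, 0, 0.08, 3], [0, 0, 0, -0.36, 0, 0.17, 3], [0, 0, 0, -0.36, 0, 0.17, 3], [0, 0, 0, -0.36, 0, 0.17, 3]]

```text
clock: 37.98
tool_pos: [0.3672, -0.3891, 0.0327]
orientation: [178.4, -64.9, 23.7]
force: [-0.4, -0.4, -0.7]
opening: 0.0372
gripper_force: 30.0
```

Emit:
play_rows:
  commands:
    - [[0, 0, 0, -0.1, 0, 0.04, 3], [0, 0, 0, -0.1, 0, 0.04, 3], [0, 0, 0, -0.1, 0, 0.04, 3]]

```text
clock: 38.23
tool_pos: [0.367, -0.3888, 0.0308]
orientation: [178.7, -64.9, 23.4]
force: [-0.3, -0.6, -0.4]
opening: 0.0377
gripper_force: 30.0
```

Emit:
play_rows:
  commands:
    - [[0, 0, 0, -0.1, 0, 0.04, 3], [0, 0, 0, -0.1, 0, 0.04, 3], [0, 0, 0, -0.1, 0, 0.04, 3]]

```text
clock: 38.48
tool_pos: [0.367, -0.3888, 0.0295]
orientation: [178.7, -64.9, 23.4]
force: [0.1, -0.6, 0.6]
opening: 0.0375
gripper_force: 30.0
```

Emit:
play_rows:
  commands:
    - [[0, 0, 0, -0.1, 0, 0.04, 3], [0, 0, 0, -0.1, 0, 0.04, 3], [0, 0, 0, -0.1, 0, 0.04, 3]]

```text
clock: 38.73
tool_pos: [0.3669, -0.3888, 0.0284]
orientation: [178.7, -64.9, 23.4]
force: [0.1, -0.2, -0.3]
opening: 0.0374
gripper_force: 30.0
```

Emit:
play_rows:
  commands:
    - [[0, 0, 0, -0.1, 0, 0.04, 3], [0, 0, 0, -0.1, 0, 0.04, 3], [0, 0, 0, -0.1, 0, 0.04, 3]]

```text
clock: 38.98
tool_pos: [0.3669, -0.3888, 0.0274]
orientation: [178.7, -64.9, 23.4]
force: [1.0, -0.3, 0.0]
opening: 0.0372
gripper_force: 30.0
```

Emit:
play_rows:
  commands:
    - [[0, 0, 0, -0.1, 0, 0.04, 3], [0, 0, 0, -0.1, 0, 0.04, 3], [0, 0, 0, -0.1, 0, 0.04, 3]]

```text
clock: 39.23
tool_pos: [0.3669, -0.389, 0.0267]
orientation: [178.7, -64.9, 23.4]
force: [-1.0, -0.5, 3.3]
opening: 0.0376
gripper_force: 30.0
```

Emit:
play_rows:
  commands:
    - [[0, 0, 0, 0, 0, 0, 5.5], [0, 0, 0, 0, 0, 0, 5.5], [0, 0, 0, 0, 0, 0, 5.5], [0, 0, 0, 0, 0, 0, 5.5], [0, 0, 0, 0, 0, -2, 5.5], [0, 0, 0, 0, 0, -4, 5.5], [0, 0, 0, 0, 0, -7, 5.5], [0, 0, 0, 0, 0, -10, 5.5]]

```text
clock: 39.9
tool_pos: [0.2821, -0.4225, 0.069]
orientation: [178.9, -64.9, 23.3]
force: [0.2, -0.9, 0.4]
opening: 0.0547
gripper_force: 0.0
```

```bash
python3 - <<'E'
from kin import *
fits(z0=.008)
R=pickR(90,0);qs=[ik(np.array([.41,-.28,.32]),pickR(h,0),[np.array([0,0,-20,0,-75,j])])[0] for h,j in ((90,-150),(60,-130),(30,-100),(0,-90),(-90,-60))]
for c,q in qs: print(c<1e-6,np.round(q))
q=qs[1][1];route(q,[(.34,-.33,.33)],2,first=(np.array([.29,-.40,.25]),placeR(23,25)))
E
```

```text
wrist 0.97 [297. 115.  37.  62.] None fit [ 0.4696 -0.3904] res [-1.1 -1.2  1.   0.7]
wrist 0.93 [254. 170.  47.  81.] None fit [ 0.3551 -0.3929] res [-0.5 -0.8  0.5  0.5]
wrist 0.86 [275. 142.  43.  66.] None fit [ 0.4102 -0.3892] res [ 0.3 -3.7 -0.3  2.8]
True [ -12.    1.  -12.   -0.  -77. -168.]
False [ -22.    2.   -7.  -12.  -80. -174.]
False [ -35.    0.   -8.  -28.  -76. -174.]
False [ -50.   -5.  -16.  -47.  -66. -174.]
True [-12.   1. -12.  -0. -77.  12.]
40.0 tcp [ 0.2801 -0.4252  0.0699] [178.3 -64.8  23.7] J [ -84.3   36.   -11.1  -61.4  -81.9 -130.5] op 0.0548 F [-0.6 -0.6 -0.6] 0.0
ik True [ -82.6   18.4   -8.7  -60.8  -91.5 -149.1] margin 24.6
  tcp [ 0.328 -0.312  0.242] zdir [ 0.36  0.5  -0.79] wr [ 0.19 -0.5   0.54]
  tcp [ 0.408 -0.284  0.319] zdir [ 0.1   0.18 -0.98] wr [ 0.37 -0.35  0.69]
ik True [ -52.5    8.5    1.8  -36.4  -94.9 -167.9] margin 5.7
ik True [ -22.     2.2   -6.6  -12.   -79.9 -173.7] margin 0.0
[0.019, 0.004, 0.005, 17.11, -1.73, -6.0] rows 4.4
[0.408, -0.475, -0.253, 10.35, -4.49, 3.27] rows 5.4
[0.075, -0.456, -0.392, 5.63, 2.35, 5.63] rows 4.9
```

```bash
python3 - <<'E'
from kin import *
R=pickR(150,0);q=solve(np.array([.40,-.27,.30]),R,np.array([-12,1,-12,0,-77,-108.]))
route(q,[(.34,-.33,.33)],2,first=(np.array([.29,-.40,.25]),placeR(23,25)))
E
```

```text
ik True [ -10.6   -0.4  -15.7    0.   -74.7 -109.4] margin 42.6
40.0 tcp [ 0.2801 -0.4252  0.0699] [178.3 -64.8  23.7] J [ -84.3   36.   -11.1  -61.4  -81.9 -130.5] op 0.0548 F [-0.6 -0.6 -0.6] 0.0
ik True [ -82.6   18.4   -8.7  -60.8  -91.5 -149.1] margin 24.6
  tcp [ 0.304 -0.286  0.217] zdir [ 0.23  0.49 -0.84] wr [ 0.22 -0.47  0.53]
  tcp [ 0.4  -0.27  0.3 ] zdir [-0.  0. -1.] wr [ 0.4  -0.27  0.68]
ik True [ -47.     9.4    3.4  -30.3  -96.4 -136.6] margin 37.1
ik True [ -10.6   -0.4  -15.7    0.   -74.7 -109.4] margin 42.6
[0.019, 0.004, 0.005, 17.11, -1.73, -6.0] rows 4.4
[0.662, -0.434, -0.846, 10.35, -4.49, 3.27] rows 9.3
[0.482, -0.357, -1.076, 3.68, 4.56, 6.83] rows 9.9
```

Emit:
play_rows:
  commands:
    - [[0.019, 0, 0, 17.1, -1.7, -6, 0.5], [0.019, 0, 0, 17.1, -1.7, -6, 0.5], [0.019, 0, 0, 17.1, -1.7, -6, 0.5], [0.019, 0, 0, 17.1, -1.7, -6, 0.5], [0.019, 0, 0, 17.1, -1.7, -6, 0.5], [0.019, 0, 0, 17.1, -1.7, -6, 0.5]]

```text
clock: 40.5
tool_pos: [0.2932, -0.399, 0.2534]
orientation: [178.6, -64.8, 24.5]
force: [-0.5, 0.1, -1.0]
opening: 0.0203
gripper_force: 0.0
```

Emit:
play_rows:
  commands:
    - [[0.662, -0.434, -0.846, 10.3, -4.5, 3.3, 0.5], [0.662, -0.434, -0.846, 10.3, -4.5, 3.3, 0.5], [0.662, -0.434, -0.846, 10.3, -4.5, 3.3, 0.5], [0.662, -0.434, -0.846, 10.3, -4.5, 3.3, 0.5], [0.662, -0.434, -0.846, 10.3, -4.5, 3.3, 0.5], [0.662, -0.434, -0.846, 10.3, -4.5, 3.3, 0.5], [0.662, -0.434, -0.846, 10.3, -4.5, 3.3, 0.5], [0.662, -0.434, -0.846, 10.3, -4.5, 3.3, 0.5]]

```text
clock: 41.17
tool_pos: [0.3429, -0.3281, 0.3275]
orientation: [165.2, -34.7, 83.9]
force: [1.1, -0.1, 0.0]
opening: 0.005
gripper_force: 0.0
```

```bash
python3 - <<'E'
from kin import *
R=pickR(150,0);q=solve(np.array([.40,-.27,.30]),R,np.array([-12,1,-12,0,-77,-108.]))
route(q,[(.37,-.30,.32)],2)
E
```

```text
ik True [ -10.6   -0.4  -15.7    0.   -74.7 -109.4] margin 42.6
41.17 tcp [ 0.3429 -0.3281  0.3275] [165.2 -34.7  83.9] J [ -50.9    9.7    3.   -35.1  -96.4 -139.7] op 0.005 F [ 1.1 -0.1  0. ] 0.0
  tcp [ 0.354 -0.291  0.295] zdir [ 0.06  0.31 -0.95] wr [ 0.33 -0.41  0.65]
  tcp [ 0.4  -0.27  0.3 ] zdir [-0.  0. -1.] wr [ 0.4  -0.27  0.68]
ik True [ -30.7    5.7   -2.   -17.5  -88.7 -125.6] margin 48.0
ik True [ -10.6   -0.4  -15.7    0.   -74.7 -109.4] margin 42.6
[0.294, -0.218, -0.535, 2.1, 1.72, 2.91] rows 5.2
[0.262, -0.201, -0.652, 0.95, 3.46, 3.02] rows 5.8
```

Emit:
play_rows:
  commands:
    - [[0.294, -0.218, -0.535, 2.1, 1.7, 2.9, 0], [0.294, -0.218, -0.535, 2.1, 1.7, 2.9, 0], [0.294, -0.218, -0.535, 2.1, 1.7, 2.9, 0], [0.294, -0.218, -0.535, 2.1, 1.7, 2.9, 0], [0.294, -0.218, -0.535, 2.1, 1.7, 2.9, 0], [0.294, -0.218, -0.535, 2.1, 1.7, 2.9, 0]]

```text
clock: 41.67
tool_pos: [0.3705, -0.299, 0.3205]
orientation: [169.4, -15.3, 113.9]
force: [0.4, 0.1, 0.5]
opening: 0.0006
gripper_force: 0.0
```

Emit:
play_rows:
  commands:
    - [[0.262, -0.201, -0.652, 1, 3.5, 3, 0], [0.262, -0.201, -0.652, 1, 3.5, 3, 0], [0.262, -0.201, -0.652, 1, 3.5, 3, 0], [0.262, -0.201, -0.652, 1, 3.5, 3, 0], [0.262, -0.201, -0.652, 1, 3.5, 3, 0], [0.262, -0.201, -0.652, 1, 3.5, 3, 0], [0.262, -0.201, -0.652, 1, 3.5, 3, 0]]

```text
clock: 42.25
tool_pos: [0.3991, -0.2686, 0.3005]
orientation: [179.9, -0.0, 150.0]
force: [0.1, -0.5, -0.0]
opening: 0.0004
gripper_force: 0.0
```

```bash
python3 - <<'E'
from kin import *
o=st();p=ctrl.snapshot('wrist');save(p,'w7');print('pred',proj(p,[.438,-.269,.181],o))
for n in ('pump_top','wash_station'):
  for d in ctrl.find_in(p,n):print(n,np.round(d['bbox']),round(d['conf'],2))
E
```

```text
42.25 tcp [ 0.3991 -0.2686  0.3005] [179.9  -0.  150. ] J [-1.050e+01 -6.000e-01 -1.570e+01 -1.000e-01 -7.480e+01 -1.095e+02] op 0.0004 F [ 0.1 -0.5 -0. ] 0.0
pred [295.28524446 241.8249435 ]
pump_top [270. 228.  39.  21.] 0.82
wash_station [160. 157. 165. 115.] 0.8
```

View pics/w7.png

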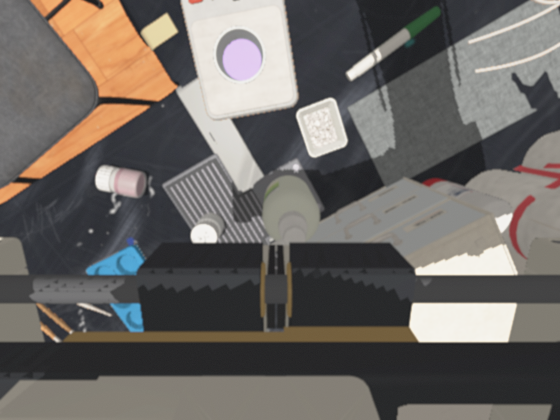

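```bash
python3 - <<'E'
from kin import *
o=obs();p=ctrl.snapshot('wrist')
print('pink c',ray(p,(121,182),.019,o),'lid',ray(p,(98,178),.019,o),'base',ray(p,(146,186),.019,o))
fits(z0=.008);fits(z0=0.,heads=(-100,-80));o,p=fits('top',.0,heads=(-90,))
p['color']=cv2.resize(p['color'][170:290,340:480],(700,600),interpolation=cv2.INTER_CUBIC);save(p,'t8')
E
```

```text
pink c [ 0.29282498 -0.46088003  0.019     ] lid [ 0.27169117 -0.48540652  0.019     ] base [ 0.31557404 -0.43370093  0.019     ]
wrist 0.93 [ 97. 165.  52.  33.] None fit [ 0.2963 -0.4481] res [ 2.7 -0.4 -3.1  0.3]
wrist 0.82 [190. 212.  35.  32.] None fit [ 0.4102 -0.3856] res [ 0.5 -2.7 -0.5  2.5]
wrist 0.84 [ 96. 168.  52.  30.] -100 fit [ 0.2961 -0.462 ] res [-0.4 -3.7  0.4  4. ]
wrist 0.84 [ 96. 168.  52.  30.] -80 fit [ 0.2959 -0.4627] res [ 1.1 -7.4 -1.1  7.8]
wrist 0.68 [191. 215.  35.  30.] -100 fit [ 0.4173 -0.3954] res [-5.6 -3.1  5.9  3.4]
wrist 0.68 [191. 215.  35.  30.] -80 fit [ 0.417 -0.396] res [-5.3 -6.5  5.4  7. ]
top 0.92 [414. 272.  21.  26.] -90 fit [ 0.2899 -0.4656] res [-2.3  5.5  2.3 -5.5]
```

View pics/t8.png

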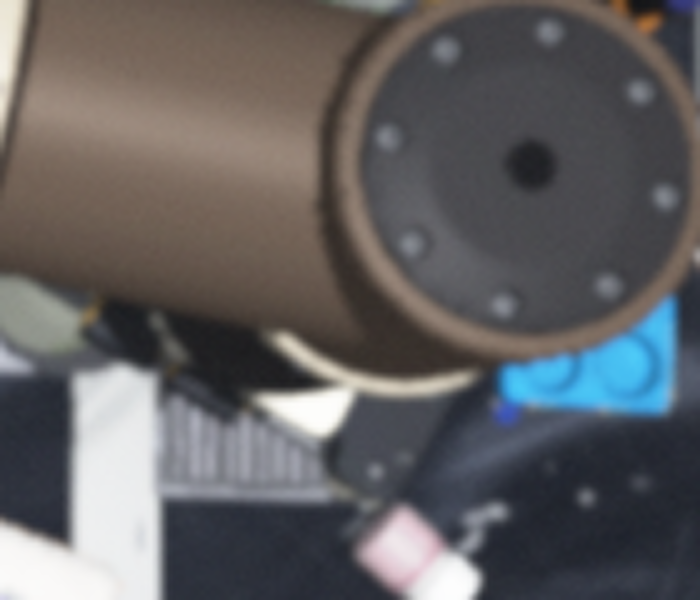

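```bash
python3 - <<'E'
from s import *
o=obs();p1=ctrl.snapshot('wrist')
for d in ctrl.find_in(p1,'jar_0'):
    for h in (-120,-130,-140): print(np.round(d['bbox']),h,fitjar(p1,o,d['bbox'],0,h))
p1=ctrl.snapshot('top')
for d in ctrl.find_in(p1,'jar_0')[:1]:
    for h in (-120,-130,-140): print(np.round(d['bbox']),h,fitjar(p1,o,d['bbox'],0,h))
for v in (0,1):
  for phi in (15,25): show(f'v{v} {phi}',[.295,-.462,.026],pickR(-131,phi)@(F if v else np.eye(3)))
E
```

```text
[194. 214.  32.  31.] -120 (array([ 0.41773413, -0.39181382]), array([-5.36096229,  2.75888809,  5.80957219, -2.60264669]))
[194. 214.  32.  31.] -130 (array([ 0.4171589 , -0.39188237]), array([-5.64486491,  0.37342856,  5.99761344, -0.14786891]))
[194. 214.  32.  31.] -140 (array([ 0.41707231, -0.39233968]), array([-6.48493508, -2.14400742,  6.76795047,  2.49523763]))
[ 96. 166.  52.  30.] -120 (array([ 0.29378349, -0.45866321]), array([-0.35048235,  1.72027258,  0.38072188, -1.74536572]))
[ 96. 166.  52.  30.] -130 (array([ 0.29347163, -0.45837142]), array([-0.29443028, -0.92144737,  0.32027865,  0.97862328]))
[ 96. 166.  52.  30.] -140 (array([ 0.29355914, -0.4586772 ]), array([-0.4558816 , -3.62611285,  0.49470737,  3.85404811]))
[410. 272.  24.  22.] -120 (array([ 0.29373755, -0.46066041]), array([-1.15671091, -0.48791635,  1.1449773 ,  0.47495847]))
[410. 272.  24.  22.] -130 (array([ 0.29381742, -0.46071064]), array([-0.98310725, -1.31034954,  0.97336649,  1.28828208]))
[410. 272.  24.  22.] -140 (array([ 0.29389734, -0.46084398]), array([-0.46581788, -1.7483941 ,  0.46397397,  1.72337607]))
v0 15 [-48.  26. -18. -20. -50.  20.] wrist [ 0.4  -0.44  0.42] [ 0.23 -0.53  0.37]
v0 25 [-55.  29. -12. -29. -59.  31.] wrist [ 0.37 -0.53  0.42] [ 0.2  -0.58  0.35]
v1 15 [ -48.   26.  -18.  -20.  -50. -160.] wrist [ 0.4  -0.44  0.42] [ 0.23 -0.53  0.37]
v1 25 [ -55.   29.  -12.  -29.  -59. -149.] wrist [ 0.37 -0.53  0.42] [ 0.2  -0.58  0.35]
```

```bash
python3 - <<'E'
from kin import *
o=obs();p=ctrl.snapshot('wrist')
for uv in ((175,95),(100,5),(0,200),(150,20)):print(uv,ray(p,uv,0,o),ray(p,uv,.03,o))
R=pickR(-127,25);q=solve(G([.2936,-.4597,.15],R),R,np.array([-55,22,-12,-29,-65,31.]))
route(q,[(.37,-.32,.30),(.32,-.42,.26)],3)
S=placeR(22,25);w=jpath([solve(G([.2936,-.4597,.2],R),R,q),solve(G([.35,-.393,.2],S),S,np.array([-76,22,-12,-65,-82,-146.]))],4)
E
```

```text
(175, 95) [ 0.23244358 -0.33232545  0.        ] [ 0.2392153  -0.32582471  0.03      ]
(100, 5) [ 0.0941447  -0.35250563  0.        ] [ 0.10996486 -0.34468457  0.03      ]
(0, 200) [ 0.2213916  -0.64737606  0.        ] [ 0.22888642 -0.62026257  0.03      ]
(150, 20) [ 0.14050239 -0.30707995  0.        ] [ 0.15328952 -0.30223094  0.03      ]
ik True [-54.4  21.   -6.3 -25.  -72.3  27.2] margin 51.9
43.0 tcp [ 0.3999 -0.2698  0.3012] [179.8  -0.  149.7] J [ -10.7   -0.4  -15.5   -0.2  -74.9 -109.6] op 0.0002 F [-0.4 -0.7  0.3] 0.0
  tcp [ 0.375 -0.328  0.244] zdir [ 0.01  0.15 -0.99] wr [ 0.37 -0.38  0.62]
  tcp [ 0.342 -0.389  0.188] zdir [ 0.1   0.27 -0.96] wr [ 0.3  -0.49  0.55]
  tcp [ 0.298 -0.453  0.133] zdir [ 0.25  0.34 -0.91] wr [ 0.2  -0.58  0.48]
ik True [-24.7   4.   -8.2  -8.3 -80.8 -65.6] margin 50.0
ik True [-43.7  12.3  -2.  -15.7 -82.8 -17.4] margin 56.3
ik True [-54.4  21.   -6.3 -25.  -72.3  27.2] margin 51.9
[-0.147, 0.03, -0.496, 0.05, -5.84, 0.11] rows 4.2
[-0.106, -0.117, -0.49, 4.7, -10.64, 2.39] rows 4.1
[0.044, -0.168, -0.489, 5.98, -4.48, 11.04] rows 4.2
ik True [-54.3  18.2  -3.4 -24.4 -77.4  24.6] margin 54.8
ik True [ -75.7   22.   -12.2  -65.1  -82.1 -145.8] margin 27.9
  tcp [ 0.304 -0.416  0.165] zdir [ 0.4   0.42 -0.82] wr [ 0.15 -0.57  0.47]
  tcp [ 0.321 -0.39   0.162] zdir [ 0.56  0.45 -0.7 ] wr [ 0.11 -0.56  0.43]
  tcp [ 0.343 -0.379  0.172] zdir [ 0.71  0.42 -0.57] wr [ 0.08 -0.54  0.39]
  tcp [ 0.366 -0.387  0.192] zdir [ 0.84  0.34 -0.42] wr [ 0.05 -0.51  0.35]
```

Emit:
play_rows:
  commands:
    - [[-0.147, 0.03, -0.496, 0, -5.8, 0.1, 3], [-0.147, 0.03, -0.496, 0, -5.8, 0.1, 5], [-0.147, 0.03, -0.496, 0, -5.8, 0.1, 7], [-0.147, 0.03, -0.496, 0, -5.8, 0.1, 7], [-0.147, 0.03, -0.496, 0, -5.8, 0.1, 7]]

```text
clock: 43.42
tool_pos: [0.3704, -0.3205, 0.3]
orientation: [171.2, 0.5, 178.4]
force: [0.2, -0.2, -0.3]
opening: 0.0287
gripper_force: 0.0
```

Emit:
play_rows:
  commands:
    - [[-0.106, -0.117, -0.49, 4.7, -10.6, 2.4, 7], [-0.106, -0.117, -0.49, 4.7, -10.6, 2.4, 7], [-0.106, -0.117, -0.49, 4.7, -10.6, 2.4, 7], [-0.106, -0.117, -0.49, 4.7, -10.6, 2.4, 7], [-0.106, -0.117, -0.49, 4.7, -10.6, 2.4, 7]]

```text
clock: 43.83
tool_pos: [0.3186, -0.4215, 0.2577]
orientation: [168.0, 12.3, -155.2]
force: [-0.0, -0.8, -0.6]
opening: 0.0614
gripper_force: 0.0
```

Emit:
play_rows:
  commands:
    - [[0.044, -0.168, -0.489, 6, -4.5, 11, 7], [0.044, -0.168, -0.489, 6, -4.5, 11, 7], [0.044, -0.168, -0.489, 6, -4.5, 11, 7], [0.044, -0.168, -0.489, 6, -4.5, 11, 7], [0.044, -0.168, -0.489, 6, -4.5, 11, 7], [0.044, -0.168, -0.489, 6, -4.5, 11, 7]]

```text
clock: 44.33
tool_pos: [0.2975, -0.4532, 0.1309]
orientation: [179.8, 25.1, -127.1]
force: [0.7, 0.1, 0.8]
opening: 0.0702
gripper_force: 0.0
```

```bash
python3 - <<'E'
from kin import *
o=st();o,p=fits(z0=0,heads=(-120,-127,-134));fits(z0=.008);save(p,'w9')
R=pickR(-127,25);J=[.2936,-.4597];plan([(G([*J,.1],R),R),(G([*J,.026],R),R)])
E
```

```text
44.33 tcp [ 0.2975 -0.4532  0.1309] [ 179.8   25.1 -127.1] J [-54.5  21.2  -6.4 -25.1 -72.3  27.2] op 0.0702 F [0.7 0.1 0.8] 0.0
wrist 0.67 [210. 236.  33.  42.] -120 fit [ 0.4149 -0.3816] res [-5.9 -7.8  6.6 10.7]
wrist 0.67 [210. 236.  33.  42.] -127 fit [ 0.4148 -0.382 ] res [-3.2 -8.1  3.6 10.6]
wrist 0.67 [210. 236.  33.  42.] -134 fit [ 0.4155 -0.3828] res [-1.6 -8.2  1.7 10.4]
wrist 0.64 [251. 102.  51.  86.] -120 fit [ 0.2891 -0.4589] res [-1.5 -0.   1.7  0.3]
wrist 0.64 [251. 102.  51.  86.] -127 fit [ 0.2898 -0.4598] res [ 1.2 -0.2 -1.2  0.1]
wrist 0.64 [251. 102.  51.  86.] -134 fit [ 0.2908 -0.4602] res [-1.7 -0.   1.5  0.3]
wrist 0.84 [211. 236.  34.  38.] None fit [ 0.3984 -0.3968] res [ -4.2 -13.1   4.9  15.9]
wrist 0.67 [249. 103.  51.  82.] None fit [ 0.2858 -0.4698] res [-1.3 -0.   1.3  0.2]
[-0.001, -0.001, -0.0, 2.21, 0.09, 4.62] rows 1.2
[0.0, 0.0, 0.0, 3.13, 0.0, 6.71] rows 1.8
```

View pics/w9.png

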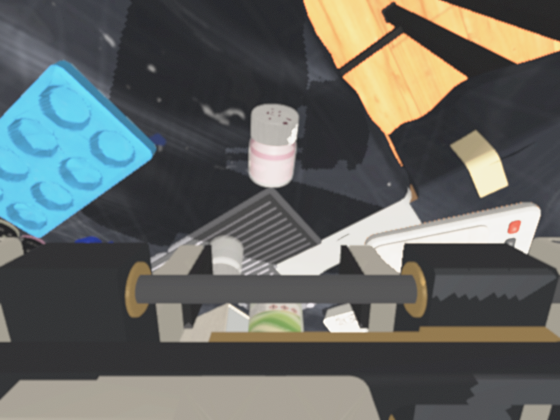

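```bash
python3 - <<'E'
from kin import *
R=pickR(-128,25);J=[.291,-.46];plan([(G([*J,.1],R),R),(G([*J,.026],R),R)])
E
```

```text
[0.006, -0.001, 0.015, 2.38, 0.27, 4.55] rows 1.2
[0.0, 0.0, 0.0, 3.13, 0.0, 6.71] rows 1.8
```

Emit:
play_rows:
  commands:
    - [[0, 0, 0.015, 2.4, 0.25, 4.55, 7], [0, 0, 0.015, 2.4, 0.25, 4.55, 7], [0, 0, 0.015, 3.9, 0.25, 7.9, 7], [0, 0, 0.015, 5.5, 0.25, 11.2, 7], [0, 0, 0.015, 5.5, 0.25, 11.2, 7], [0, 0, 0.015, 5.5, 0.25, 11.2, 7]]

```text
clock: 45.03
tool_pos: [0.2955, -0.453, 0.008]
orientation: [179.4, 25.0, -128.0]
force: [1.7, -0.4, -0.3]
opening: 0.0697
gripper_force: 0.0
```

Emit:
play_rows:
  commands:
    - [[0, 0, 0, 0, 0, 0, 3], [0, 0, 0, 0, 0, 0, 3], [0, 0, 0, 0, 0, 0, 3], [0, 0, 0, 0, 0, 0, 3], [0, 0, 0, 0, 0, 0, 3], [0, 0, 0, 0, 0, 0, 3]]

```text
clock: 45.53
tool_pos: [0.2955, -0.4537, 0.0089]
orientation: [179.7, 25.0, -127.9]
force: [0.0, -0.1, 2.9]
opening: 0.0378
gripper_force: 29.6
```

```bash
python3 - <<'E'
from kin import *
o=st();q=np.array(o['joint_pos']);R=pickR(-128,25);S=placeR(22,25)
w0=(G([.29,-.45,.24],R),R);a=solve(*w0,q);b=solve(G([.35,-.393,.2],S),S,np.array([-76,22,-12,-65,-82,-146.]))
w=jpath([a,b],4);pos=[(.30,-.42,.24),(.31,-.40,.24),(.33,-.39,.22)]
w=[w0]+[(np.array(x),y[1]) for x,y in zip(pos,w)]+[w[3]]
for P,T in w:q=solve(P,T,q)
plan(w,o)
E
```

```text
45.53 tcp [ 0.2955 -0.4537  0.0089] [ 179.7   25.  -127.9] J [-55.   29.6 -11.2 -27.5 -60.4  33.3] op 0.0378 F [ 0.  -0.1  2.9] 29.6
ik True [-54.1  15.2  -2.2 -24.3 -80.8  21.8] margin 56.1
ik True [ -75.7   22.   -12.2  -65.1  -82.1 -145.8] margin 27.9
  tcp [ 0.303 -0.409  0.195] zdir [ 0.4   0.42 -0.81] wr [ 0.15 -0.57  0.5 ]
  tcp [ 0.321 -0.386  0.182] zdir [ 0.56  0.45 -0.7 ] wr [ 0.11 -0.56  0.45]
  tcp [ 0.343 -0.377  0.182] zdir [ 0.71  0.42 -0.56] wr [ 0.08 -0.54  0.39]
  tcp [ 0.366 -0.387  0.192] zdir [ 0.84  0.34 -0.42] wr [ 0.05 -0.51  0.35]
ik True [-54.1  15.2  -2.2 -24.3 -80.8  21.8] margin 56.1
ik True [-60.2  15.4  -0.7 -34.  -86.1 -22.7] margin 57.6
ik True [-66.3  16.   -2.6 -43.8 -87.5 -66.2] margin 55.6
ik True [ -71.7   18.2   -6.9  -53.8  -85.7 -107.2] margin 51.4
ik True [ -75.7   22.   -12.2  -65.1  -82.1 -145.8] margin 27.9
[0.007, -0.0, 0.001, -9.72, 0.78, -19.06] rows 5.1
[-0.024, -0.195, 0.874, -2.7, 1.06, -0.64] rows 7.2
[-0.138, -0.148, 0.874, -0.75, 1.7, 1.24] rows 7.2
[-0.207, -0.037, 0.87, -0.48, 0.09, 2.96] rows 7.2
[-0.194, 0.102, 0.863, -1.44, 0.76, 4.27] rows 7.1
```

Emit:
play_rows:
  commands:
    - [[0, 0, 0, -9.7, 0.8, -19, 3], [0, 0, 0, -9.7, 0.8, -19, 3], [0, 0, 0, -9.7, 0.8, -19, 3], [0, 0, 0, -9.7, 0.8, -19, 3], [0, 0, 0, -9.7, 0.8, -19, 3], [0, 0, 0, -9.7, 0.8, -19, 3], [0, 0, 0, -9.7, 0.8, -19, 3]]

```text
clock: 46.12
tool_pos: [0.2955, -0.4448, 0.2256]
orientation: [-179.9, 24.8, -127.7]
force: [0.6, 0.5, -1.3]
opening: 0.0375
gripper_force: 29.6
```

Emit:
play_rows:
  commands:
    - [[-0.024, -0.195, 0.874, -2.7, 1.1, -0.6, 3], [-0.024, -0.195, 0.874, -2.7, 1.1, -0.6, 3], [-0.024, -0.195, 0.874, -2.7, 1.1, -0.6, 3], [-0.024, -0.195, 0.874, -2.7, 1.1, -0.6, 3], [-0.024, -0.195, 0.874, -2.7, 1.1, -0.6, 3], [-0.024, -0.195, 0.874, -2.7, 1.1, -0.6, 3], [-0.024, -0.195, 0.874, -2.7, 1.1, -0.6, 3], [-0.024, -0.195, 0.874, -2.7, 1.1, -0.6, 3]]

```text
clock: 46.78
tool_pos: [0.2989, -0.4191, 0.2369]
orientation: [152.6, 23.7, 174.8]
force: [-0.2, 1.0, -0.9]
opening: 0.0375
gripper_force: 29.6
```

Emit:
play_rows:
  commands:
    - [[-0.138, -0.148, 0.874, -0.7, 1.7, 1.2, 3], [-0.138, -0.148, 0.874, -0.7, 1.7, 1.2, 3], [-0.138, -0.148, 0.874, -0.7, 1.7, 1.2, 3], [-0.138, -0.148, 0.874, -0.7, 1.7, 1.2, 3], [-0.138, -0.148, 0.874, -0.7, 1.7, 1.2, 3], [-0.138, -0.148, 0.874, -0.7, 1.7, 1.2, 3], [-0.138, -0.148, 0.874, -0.7, 1.7, 1.2, 3], [-0.138, -0.148, 0.874, -0.7, 1.7, 1.2, 3]]

```text
clock: 47.45
tool_pos: [0.3083, -0.3991, 0.2375]
orientation: [134.3, -0.5, 129.1]
force: [-0.1, -0.8, -0.4]
opening: 0.0378
gripper_force: 29.6
```

Emit:
play_rows:
  commands:
    - [[-0.207, -0.037, 0.87, -0.5, 0.1, 3, 3], [-0.207, -0.037, 0.87, -0.5, 0.1, 3, 3], [-0.207, -0.037, 0.87, -0.5, 0.1, 3, 3], [-0.207, -0.037, 0.87, -0.5, 0.1, 3, 3], [-0.207, -0.037, 0.87, -0.5, 0.1, 3, 3], [-0.207, -0.037, 0.87, -0.5, 0.1, 3, 3], [-0.207, -0.037, 0.87, -0.5, 0.1, 3, 3], [-0.207, -0.037, 0.87, -0.5, 0.1, 3, 3]]

```text
clock: 48.12
tool_pos: [0.3287, -0.3888, 0.2175]
orientation: [134.4, -35.9, 91.5]
force: [-0.1, -0.1, -0.7]
opening: 0.0376
gripper_force: 29.6
```

Emit:
play_rows:
  commands:
    - [[-0.194, 0.102, 0.863, -1.4, 0.8, 4.3, 3], [-0.194, 0.102, 0.863, -1.4, 0.8, 4.3, 3], [-0.194, 0.102, 0.863, -1.4, 0.8, 4.3, 3], [-0.194, 0.102, 0.863, -1.4, 0.8, 4.3, 3], [-0.194, 0.102, 0.863, -1.4, 0.8, 4.3, 3], [-0.194, 0.102, 0.863, -1.4, 0.8, 4.3, 3], [-0.194, 0.102, 0.863, -1.4, 0.8, 4.3, 3], [-0.194, 0.102, 0.863, -1.4, 0.8, 4.3, 3]]

```text
clock: 48.78
tool_pos: [0.365, -0.3848, 0.1897]
orientation: [-179.1, -64.8, 21.4]
force: [-1.0, 0.3, -0.4]
opening: 0.0376
gripper_force: 29.6
```

```bash
python3 - <<'E'
from kin import *
o=st();S=placeR(22,25)
plan([(G([.350,-.393,z],S),S) for z in (.10,.042,.038)],o)
o,p=fits('top',.008)
E
```

```text
48.78 tcp [ 0.365  -0.3848  0.1897] [-179.1  -64.8   21.4] J [ -75.5   22.1  -12.3  -64.8  -82.  -146. ] op 0.0376 F [-1.   0.3 -0.4] 29.6
[-0.005, 0.004, -0.005, -8.83, 0.27, 4.18] rows 2.3
[0.0, 0.0, 0.0, -5.26, 0.0, 2.45] rows 1.4
[0.0, 0.0, 0.0, -0.36, 0.0, 0.17] rows 0.1
top 0.84 [407. 247.  18.  22.] None fit [ 0.36   -0.4402] res [-1.1  3.3  1.1 -3.4]
top 0.79 [388. 232.  16.  12.] None fit [ 0.412  -0.3878] res [-1.9 -1.8  1.9  1.8]
```

Emit:
play_rows:
  commands:
    - [[0, 0, -0.005, -8.8, 0.3, 4.2, 3], [0, 0, -0.005, -8.8, 0.3, 4.2, 3], [0, 0, -0.005, -8.8, 0.3, 4.2, 3], [0, 0, -0.005, -11.3, 0.3, 5.4, 3], [0, 0, -0.005, -13.8, 0.3, 6.5, 3], [0, 0, -0.005, -14.1, 0.3, 6.6, 3], [0, 0, -0.005, -14.1, 0.3, 6.6, 3], [0, 0, -0.005, -14.1, 0.3, 6.6, 3]]

```text
clock: 49.55
tool_pos: [0.3662, -0.3879, 0.0355]
orientation: [179.8, -64.8, 22.6]
force: [-0.4, 0.4, 0.2]
opening: 0.0374
gripper_force: 29.6
```

Emit:
play_rows:
  commands:
    - [[0, 0, 0, -0.18, 0, 0.08, 3], [0, 0, 0, -0.27, 0, 0.12, 3], [0, 0, 0, -0.27, 0, 0.12, 3], [0, 0, 0, -0.27, 0, 0.12, 3]]

```text
clock: 49.88
tool_pos: [0.3659, -0.3879, 0.0327]
orientation: [179.8, -64.8, 22.5]
force: [0.6, -0.0, -0.7]
opening: 0.0377
gripper_force: 29.6
```

Emit:
play_rows:
  commands:
    - [[0, 0, 0, -0.1, 0, 0.04, 3], [0, 0, 0, -0.1, 0, 0.04, 3], [0, 0, 0, -0.1, 0, 0.04, 3]]

```text
clock: 50.13
tool_pos: [0.3658, -0.3876, 0.0308]
orientation: [-179.9, -64.8, 22.2]
force: [-0.2, 0.5, -0.5]
opening: 0.0375
gripper_force: 29.6
```

Emit:
play_rows:
  commands:
    - [[0, 0, 0, -0.1, 0, 0.04, 3], [0, 0, 0, -0.1, 0, 0.04, 3], [0, 0, 0, -0.1, 0, 0.04, 3]]

```text
clock: 50.38
tool_pos: [0.3657, -0.3876, 0.0295]
orientation: [-179.8, -64.8, 22.1]
force: [0.8, -0.0, -0.8]
opening: 0.0375
gripper_force: 29.6
```

Emit:
play_rows:
  commands:
    - [[0, 0, 0, -0.1, 0, 0.04, 3], [0, 0, 0, -0.1, 0, 0.04, 3], [0, 0, 0, -0.1, 0, 0.04, 3]]

```text
clock: 50.63
tool_pos: [0.3658, -0.3875, 0.0293]
orientation: [-179.9, -64.9, 22.3]
force: [-1.1, 0.2, 4.8]
opening: 0.037
gripper_force: 29.5
```

Emit:
play_rows:
  commands:
    - [[0, 0, 0, -0.1, 0, 0.04, 3], [0, 0, 0, -0.1, 0, 0.04, 3], [0, 0, 0, -0.1, 0, 0.04, 3]]

```text
clock: 50.88
tool_pos: [0.3656, -0.3872, 0.0287]
orientation: [-179.9, -64.9, 22.3]
force: [-3.0, 0.2, 8.2]
opening: 0.0375
gripper_force: 29.8
```

Emit:
play_rows:
  commands:
    - [[0, 0, 0, -0.1, 0, 0.04, 3], [0, 0, 0, -0.1, 0, 0.04, 3], [0, 0, 0, -0.1, 0, 0.04, 3]]

```text
clock: 51.13
tool_pos: [0.3655, -0.3869, 0.0283]
orientation: [-179.9, -65.0, 22.3]
force: [-5.3, 1.1, 12.9]
opening: 0.0369
gripper_force: 29.9
```

Emit:
play_rows:
  commands:
    - [[0, 0, 0, 0.15, 0, -0.06, 3], [0, 0, 0, 0.15, 0, -0.06, 3], [0, 0, 0, 0.15, 0, -0.06, 5.5], [0, 0, 0, 0.15, 0, -0.06, 5.5], [0, 0, 0, 0.15, 0, -0.06, 5.5], [0, 0, 0, 0.15, 0, -2, 5.5], [0, 0, 0, 0.15, 0, -5, 5.5], [0, 0, 0, 0.15, 0, -9, 5.5]]

```text
clock: 51.8
tool_pos: [0.2911, -0.417, 0.0655]
orientation: [-179.4, -64.9, 21.9]
force: [0.2, -0.9, -0.5]
opening: 0.0547
gripper_force: 0.0
```

```bash
python3 - <<'E'
from kin import *
fits(z0=.008)
R=pickR(150,0);q=solve(np.array([.39,-.26,.32]),R,np.array([-12,1,-12,0,-77,-108.]))
route(q,[(.31,-.38,.31),(.35,-.32,.33)],3,first=(np.array([.29,-.40,.25]),placeR(22,25)))
E
```

```text
wrist 0.9 [299. 116.  38.  62.] None fit [ 0.4697 -0.389 ] res [-1.2 -2.8  1.1  1.9]
wrist 0.76 [279. 141.  43.  73.] None fit [ 0.41 -0.39] res [-0.4 -1.4  0.3  1. ]
wrist 0.67 [252. 175.  49.  84.] None fit [ 0.3525 -0.3914] res [-0.5 -1.4  0.5  1. ]
ik True [  -9.5   -2.3  -15.    -0.   -77.3 -110.5] margin 43.2
51.9 tcp [ 0.2875 -0.4213  0.0672] [179.7 -64.6  22.5] J [ -83.5   36.1  -11.4  -61.7  -81.3 -131. ] op 0.0549 F [0.3 0.1 0.5] 0.0
ik True [ -82.9   17.9   -9.3  -61.1  -90.8 -149.3] margin 24.4
  tcp [ 0.301 -0.298  0.223] zdir [ 0.44  0.54 -0.72] wr [ 0.14 -0.5   0.5 ]
  tcp [ 0.316 -0.273  0.245] zdir [ 0.07  0.37 -0.93] wr [ 0.29 -0.41  0.6 ]
  tcp [ 0.39 -0.26  0.32] zdir [-0.  0. -1.] wr [ 0.39 -0.26  0.7 ]
ik True [ -61.8   14.     4.4  -40.1  -98.2 -142.1] margin 31.6
ik True [ -36.1    7.3    1.1  -19.9  -93.2 -125.3] margin 48.3
ik True [  -9.5   -2.3  -15.    -0.   -77.3 -110.5] margin 43.2
[-0.002, 0.007, 0.004, 16.97, -1.83, -6.9] rows 4.4
[0.459, -0.312, -0.545, 6.54, -1.11, -0.18] rows 6.2
[0.389, -0.248, -0.662, 6.53, 1.0, 3.51] rows 6.5
[0.301, -0.25, -0.724, 3.72, 5.24, 3.42] rows 6.6
```

Emit:
play_rows:
  commands:
    - [[0, 0, 0, 17, -1.8, -6.9, 5.5], [0, 0, 0, 17, -1.8, -6.9, 5.5], [0, 0, 0, 17, -1.8, -6.9, 5.5], [0, 0, 0, 17, -1.8, -6.9, 5.5], [0, 0, 0, 17, -1.8, -6.9, 5.5], [0, 0, 0, 17, -1.8, -6.9, 5.5]]

```text
clock: 52.4
tool_pos: [0.2937, -0.3989, 0.2539]
orientation: [178.9, -64.7, 23.3]
force: [0.7, -0.0, -0.6]
opening: 0.0548
gripper_force: 0.0
```

Emit:
play_rows:
  commands:
    - [[0.459, -0.312, -0.545, 6.5, -1.1, -0.2, 3], [0.459, -0.312, -0.545, 6.5, -1.1, -0.2, 1], [0.459, -0.312, -0.545, 6.5, -1.1, -0.2, 0], [0.459, -0.312, -0.545, 6.5, -1.1, -0.2, 0], [0.459, -0.312, -0.545, 6.5, -1.1, -0.2, 0], [0.459, -0.312, -0.545, 6.5, -1.1, -0.2, 0], [0.459, -0.312, -0.545, 6.5, -1.1, -0.2, 0]]

```text
clock: 52.98
tool_pos: [0.3148, -0.3783, 0.3091]
orientation: [166.6, -41.5, 71.4]
force: [-0.9, -0.2, 0.3]
opening: 0.0134
gripper_force: 0.0
```

Emit:
play_rows:
  commands:
    - [[0.389, -0.248, -0.662, 6.5, 1, 3.5, 0], [0.389, -0.248, -0.662, 6.5, 1, 3.5, 0], [0.389, -0.248, -0.662, 6.5, 1, 3.5, 0], [0.389, -0.248, -0.662, 6.5, 1, 3.5, 0], [0.389, -0.248, -0.662, 6.5, 1, 3.5, 0], [0.389, -0.248, -0.662, 6.5, 1, 3.5, 0], [0.389, -0.248, -0.662, 6.5, 1, 3.5, 0]]

```text
clock: 53.57
tool_pos: [0.3532, -0.3175, 0.328]
orientation: [169.1, -19.0, 110.5]
force: [-0.5, 0.3, -0.8]
opening: 0.0005
gripper_force: 0.0
```

```bash
python3 - <<'E'
from kin import *
R=pickR(150,0);o=st();solve(np.array([.46,-.30,.32]),R,np.array(o['joint_pos']))
plan([([.46,-.30,.32],R)],o);fits(z0=.008)
E
```

```text
53.57 tcp [ 0.3532 -0.3175  0.328 ] [169.1 -19.  110.5] J [ -35.4    7.5    1.   -19.6  -93.  -125.3] op 0.0005 F [-0.5  0.3 -0.8] 0.0
ik True [ -12.7    5.9   -6.5    0.   -77.6 -107.3] margin 51.8
[0.295, -0.252, -0.713, -2.25, 10.41, 2.07] rows 6.5
```

Emit:
play_rows:
  commands:
    - [[0.295, -0.252, -0.713, -2.2, 10.4, 2.1, 0], [0.295, -0.252, -0.713, -2.2, 10.4, 2.1, 0], [0.295, -0.252, -0.713, -2.2, 10.4, 2.1, 0], [0.295, -0.252, -0.713, -2.2, 10.4, 2.1, 0], [0.295, -0.252, -0.713, -2.2, 10.4, 2.1, 0], [0.295, -0.252, -0.713, -2.2, 10.4, 2.1, 0], [0.295, -0.252, -0.713, -2.2, 10.4, 2.1, 0], [0.295, -0.252, -0.713, -2.2, 10.4, 2.1, 0]]

```text
clock: 54.33
tool_pos: [0.4583, -0.3, 0.3196]
orientation: [179.9, -0.1, 149.7]
force: [-0.6, 0.5, -0.2]
opening: 0.0002
gripper_force: 0.0
```

```bash
python3 - <<'E'
from kin import *
o=st();o,p=fits(z0=.008);print('pred',proj(p,[.438,-.269,.181],o))
for n in ('pump_top','cleaner_pump'):
  for d in ctrl.find_in(p,n):print(n,np.round(d['bbox']),round(d['conf'],2))
p['color']=cv2.resize(p['color'][20:250,100:400],(780,598),interpolation=cv2.INTER_CUBIC);save(p,'w10')
E
```

```text
54.33 tcp [ 0.4583 -0.3     0.3196] [ 1.799e+02 -1.000e-01  1.497e+02] J [ -12.8    5.8   -6.5   -0.2  -77.7 -107.4] op 0.0002 F [-0.6  0.5 -0.2] 0.0
wrist 0.98 [214. 198.  33.  35.] None fit [ 0.4722 -0.3836] res [ 1.1  0.1 -1.3 -0.1]
wrist 0.96 [188. 170.  35.  32.] None fit [ 0.4177 -0.3908] res [ 0.4 -0.4 -0.5  0.3]
pred [292.53946729 168.89755928]
pump_top [254. 155.  50.  34.] 0.94
pump_top [164. 133.  37.  30.] 0.73
cleaner_pump [258. 155.  45.  29.] 0.84
```

View pics/w10.png

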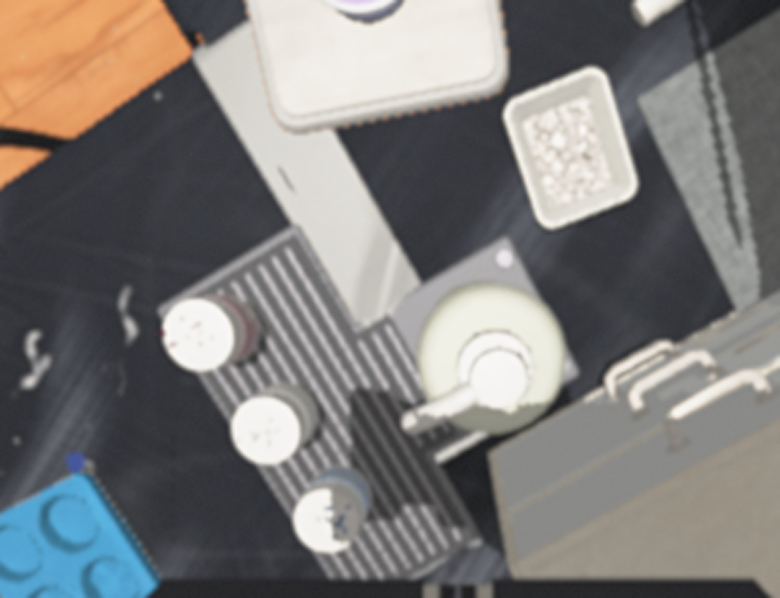

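```bash
python3 - <<'E'
from kin import *
o=obs();p=ctrl.snapshot('wrist');X=ray(p,(291.9,165),.181,o);print(X)
for uv in ((160,305),(298,228),(470,535)):print('grate',ray(p,(100+uv[0]/2.6,20+uv[1]/2.6),.008,o))
R=pickR(150,0);X=X[:2];plan([([*X,.20],R),([*X,.186],R)],o)
E
```

```text
[ 0.43543697 -0.26872748  0.181     ]
grate [ 0.32608699 -0.41619283  0.008     ]
grate [ 0.33115975 -0.32613945  0.008     ]
grate [ 0.53341841 -0.33425542  0.008     ]
[0.003, -0.002, -0.01, 3.66, 1.57, 12.02] rows 3.0
[0.0, 0.0, 0.0, 0.0, 0.0, 1.4] rows 0.3
```

Emit:
play_rows:
  commands:
    - [[0, 0, -0.01, 3.6, 1.6, 10, 0], [0, 0, -0.01, 3.6, 1.6, 10, 0], [0, 0, -0.01, 3.6, 1.6, 12, 0], [0, 0, -0.01, 3.6, 1.6, 12.5, 0], [0, 0, -0.01, 3.6, 1.6, 13, 0], [0, 0, -0.01, 3.6, 1.6, 13, 0], [0, 0, -0.01, 3.6, 1.6, 13, 0]]

```text
clock: 55.17
tool_pos: [0.4382, -0.2698, 0.1927]
orientation: [179.9, 0.1, 150.2]
force: [1.2, -0.4, 0.1]
opening: 0.0002
gripper_force: 0.0
```

Emit:
play_rows:
  commands:
    - [[0, 0, 0, 0, 0, 0.4, 0], [0, 0, 0, 0, 0, 0.8, 0], [0, 0, 0, 0, 0, 1.2, 0], [0, 0, 0, 0, 0, 1.6, 0], [0, 0, 0, 0, 0, 1.6, 0]]

```text
clock: 55.58
tool_pos: [0.4371, -0.2689, 0.1747]
orientation: [179.9, 0.0, 150.2]
force: [1.5, -1.5, 3.5]
opening: 0.0004
gripper_force: 1.7
```

```bash
python3 - <<'E'
from kin import *
st()
E
```

```text
55.58 tcp [ 0.4371 -0.2689  0.1747] [179.9   0.  150.2] J [-9.70e+00  7.70e+00 -2.38e+01 -1.00e-01 -5.85e+01 -1.10e+02] op 0.0004 F [ 1.5 -1.5  3.5] 1.7
```

Emit:
play_rows:
  commands:
    - [[0, 0, 0, 0, 0, 0.3, 0], [0, 0, 0, 0, 0, 0.6, 0], [0, 0, 0, 0, 0, 0.8, 0], [0, 0, 0, 0, 0, 0.8, 0]]

```text
clock: 55.92
tool_pos: [0.4372, -0.269, 0.1687]
orientation: [179.9, 0.1, 150.3]
force: [-3.6, 1.9, 14.3]
opening: 0.0006
gripper_force: 7.2
```

Emit:
play_rows:
  commands:
    - [[0, 0, 0, 0, 0, 0.15, 0], [0, 0, 0, 0, 0, 0.15, 0], [0, 0, 0, 0, 0, 0.15, 0]]

```text
clock: 56.17
tool_pos: [0.4373, -0.2691, 0.1685]
orientation: [179.9, 0.1, 150.3]
force: [-5.6, 5.7, 25.7]
opening: 0.0002
gripper_force: 12.8
```

Emit:
play_rows:
  commands:
    - [[0, 0, 0, 0, 0, 0.15, 0], [0, 0, 0, 0, 0, 0.15, 0], [0, 0, 0, 0, 0, 0.15, 0]]

```text
clock: 56.42
tool_pos: [0.4374, -0.2692, 0.1683]
orientation: [179.9, 0.2, 150.3]
force: [-9.3, 9.3, 37.1]
opening: 0.0003
gripper_force: 18.4
```

Emit:
play_rows:
  commands:
    - [[0, 0, 0, 0, 0, -1, 0], [0, 0, 0, 0, 0, -2, 0], [0, 0, 0, 0, 0, -3, 0], [0, 0, 0, 0, 0, -3, 0], [0, 0, 0, 0, 0, -3, 0], [0, 0, 0, 0, 0, -3, 0], [0, 0, 0, 0, 0, -3, 0], [0, 0, 0, 0, 0, -3, 0]]

```text
clock: 57.08
tool_pos: [0.436, -0.2685, 0.1929]
orientation: [179.9, -0.1, 150.2]
force: [-0.2, -0.0, 0.2]
opening: 0.0011
gripper_force: 0.0
```

Emit:
play_rows:
  commands:
    - [[0, 0, 0, 0, 0, 1, 0], [0, 0, 0, 0, 0, 1.5, 0], [0, 0, 0, 0, 0, 2, 0], [0, 0, 0, 0, 0, 2.5, 0], [0, 0, 0, 0, 0, 2.8, 0], [0, 0, 0, 0, 0, 2.8, 0], [0, 0, 0, 0, 0, 2.8, 0], [0, 0, 0, 0, 0, 2.8, 0]]

```text
clock: 57.75
tool_pos: [0.4365, -0.2687, 0.1684]
orientation: [179.9, 0.0, 150.3]
force: [-8.4, 9.5, 29.2]
opening: 0.0007
gripper_force: 14.7
```

Emit:
play_rows:
  commands:
    - [[0, 0, 0, 0, 0, -1, 0], [0, 0, 0, 0, 0, -2, 0], [0, 0, 0, 0, 0, -3, 0], [0, 0, 0, 0, 0, -3, 0], [0, 0, 0, 0, 0, -3, 0], [0, 0, 0, 0, 0, -5, 0], [0, 0, 0, 0, 0, -8, 0], [0, 0, 0, 0, 0, -9, 0]]

```text
clock: 58.42
tool_pos: [0.4372, -0.2694, 0.2582]
orientation: [179.9, 0.1, 150.3]
force: [1.8, -0.7, 2.2]
opening: 0.001
gripper_force: 0.0
```

```bash
python3 - <<'E'
from kin import *
R=pickR(-135,0);o=st();q=np.array(o['joint_pos']);fits(z0=.008)
w=[([.42,-.32,.26],pickR(-170,0)),([.36,-.39,.2],R)]
for a in w:q=solve(np.array(a[0]),a[1],q)
plan(w,o)
E
```

```text
58.42 tcp [ 0.4372 -0.2694  0.2582] [1.799e+02 1.000e-01 1.503e+02] J [-9.80e+00  4.00e+00 -1.65e+01 -1.00e-01 -6.94e+01 -1.10e+02] op 0.001 F [ 1.8 -0.7  2.2] 0.0
wrist 0.87 [133. 160.  46.  33.] None fit [ 0.3544 -0.3891] res [-0.9 -2.1  1.   2. ]
wrist 0.73 [164. 198.  41.  37.] None fit [ 0.4145 -0.3877] res [-0.4 -1.9  0.5  1.8]
wrist 0.61 [202. 232.  26.  11.] None fit [ 0.4566 -0.3686] res [ -5.  -16.1   5.8  15.1]
wrist 0.52 [279. 158. 254. 186.] None fit [ 0.6019 -0.1558] res [110.7  71.8 -96.5 -71.4]
ik True [-16.    5.4 -14.7   0.  -69.9 -64. ] margin 43.5
ik True [-26.1   8.1 -19.7  -0.  -62.2 -18.9] margin 38.6
[0.001, 0.002, -0.694, -1.02, -5.24, -0.19] rows 5.6
[0.0, 0.0, -0.611, 7.12, -5.85, 6.0] rows 4.9
```

Emit:
play_rows:
  commands:
    - [[0, 0, -0.694, -1, -5.2, -0.2, 2], [0, 0, -0.694, -1, -5.2, -0.2, 4], [0, 0, -0.694, -1, -5.2, -0.2, 5], [0, 0, -0.694, -1, -5.2, -0.2, 5], [0, 0, -0.694, -1, -5.2, -0.2, 5], [0, 0, -0.694, -1, -5.2, -0.2, 5], [0, 0, -0.694, -1, -5.2, -0.2, 5]]

```text
clock: 59.1
tool_pos: [0.4186, -0.3186, 0.2558]
orientation: [179.8, -0.1, -169.8]
force: [0.4, -0.1, 0.3]
opening: 0.0415
gripper_force: 0.0
```

Emit:
play_rows:
  commands:
    - [[0, 0, -0.611, 7.1, -5.9, 6, 5], [0, 0, -0.611, 7.1, -5.9, 6, 5], [0, 0, -0.611, 7.1, -5.9, 6, 5], [0, 0, -0.611, 7.1, -5.9, 6, 5], [0, 0, -0.611, 7.1, -5.9, 6, 5], [0, 0, -0.611, 7.1, -5.9, 6, 5], [0, 0, -0.611, 7.1, -5.9, 6, 5]]

```text
clock: 59.68
tool_pos: [0.3592, -0.389, 0.1966]
orientation: [179.8, 0.1, -135.4]
force: [0.3, -0.1, 0.1]
opening: 0.0496
gripper_force: 0.0
```

```bash
python3 - <<'E'
from kin import *
o=st();fits(z0=.008)
R=pickR(-135,0);plan([([.3525,-.3905,.1],R),([.3525,-.3905,.017],R)])
E
```

```text
59.68 tcp [ 0.3592 -0.389   0.1966] [ 1.798e+02  1.000e-01 -1.354e+02] J [-26.1   8.3 -20.   -0.1 -61.9 -19.1] op 0.0496 F [ 0.3 -0.1  0.1] 0.0
wrist 0.79 [219. 209.  39.  49.] None fit [ 0.4131 -0.3869] res [-0.3 -0.8  0.3  0.7]
wrist 0.65 [257. 173.  39.  44.] None fit [ 0.3551 -0.3888] res [ 0.8 -1.2 -0.7  1.1]
[0.002, 0.002, -0.005, 0.63, 0.37, 9.71] rows 2.3
[0.0, 0.0, 0.0, 0.0, 0.0, 8.3] rows 2.0
```

Emit:
play_rows:
  commands:
    - [[0, 0, -0.005, 0.5, 0.3, 9.7, 5], [0, 0, -0.005, 0.5, 0.3, 9.7, 5], [0, 0, -0.005, 0.5, 0.3, 9.7, 5], [0, 0, -0.005, 0.5, 0.3, 12.5, 5], [0, 0, -0.005, 0.5, 0.3, 15.5, 5], [0, 0, -0.005, 0.5, 0.3, 18, 5], [0, 0, -0.005, 0.5, 0.3, 18, 5], [0, 0, -0.005, 0.5, 0.3, 18, 5]]

```text
clock: 60.45
tool_pos: [0.3534, -0.3897, 0.0167]
orientation: [179.8, 0.0, -134.8]
force: [-0.6, -0.7, 0.4]
opening: 0.0496
gripper_force: 0.0
```

Emit:
play_rows:
  commands:
    - [[0, 0, 0, 0, 0, 0, 3], [0, 0, 0, 0, 0, 0, 3], [0, 0, 0, 0, 0, 0, 3], [0, 0, 0, 0, 0, 0, 3], [0, 0, 0, 0, 0, 0, 3]]

```text
clock: 60.87
tool_pos: [0.3551, -0.3908, 0.0191]
orientation: [-179.9, 0.1, -134.7]
force: [0.6, 2.3, 7.1]
opening: 0.0372
gripper_force: 30.0
```

```bash
cat >> kin.py <<'E'
def toboard(B,yawb,yawp,lift):
    o=st();q=np.array(o['joint_pos'])
    d=(yawb-yawp)
    w=[([*lift,.27],pickR(yawp,0)),([.42,-.16,.29],pickR(yawp+.3*d,0)),([.425,.08,.29],pickR(yawp+.65*d,0)),([B[0]+.02,B[1]-.01,.28],pickR(yawb,0)),([*B,.10],pickR(yawb,0)),([*B,.03],pickR(yawb,0))]
    for a in w:q=solve(np.array(a[0]),a[1],q)
    plan(w,o)
E
python3 - <<'E'
from kin import *
toboard((.335,.33),0,-135,(.37,-.38))
E
```

```text
60.87 tcp [ 0.3551 -0.3908  0.0191] [-1.799e+02  1.000e-01 -1.347e+02] J [-26.5  20.2 -32.   -0.2 -37.7 -18. ] op 0.0372 F [0.6 2.3 7.1] 30.0
ik True [-24.6   5.3 -13.5  -0.  -71.2 -20.4] margin 44.7
ik True [  4.4  -3.6 -20.1  -0.  -73.6  -8.9] margin 38.2
ik True [ 37.   -5.5 -21.7  -0.  -73.8   5.8] margin 36.6
ik True [ 65.7  -0.3 -18.2  -0.  -72.1  24.3] margin 40.1
ik True [ 68.6   8.6 -34.3  -0.  -47.1  21.4] margin 24.0
ik True [ 68.6  14.8 -38.7  -0.  -36.5  21.4] margin 19.6
[-0.002, 0.003, 0.005, -1.88, -0.34, -25.08] rows 6.0
[0.0, 0.0, -0.707, -19.09, 12.02, -2.0] rows 5.7
[0.0, 0.0, -0.825, -23.97, 1.38, 0.0] rows 6.6
[0.0, 0.0, -0.825, -22.38, -11.15, 1.0] rows 6.6
[0.0, 0.0, 0.0, -2.0, -1.0, 18.0] rows 4.3
[0.0, 0.0, 0.0, 0.0, 0.0, 7.0] rows 1.7
```

Emit:
play_rows:
  commands:
    - [[0, 0, 0, 0, 0, -2, 3], [0, 0, 0, 0, 0, -6, 3], [0, 0, 0, 0, 0, -25, 3], [0, 0, 0, 0, 0, -25, 3], [0, 0, 0, 0, 0, -25, 3], [0, 0, 0, 0, 0, -25, 3], [0, 0, 0, 0, 0, -25, 3], [0, 0, 0, 0, 0, -25, 3]]

```text
clock: 61.53
tool_pos: [0.3557, -0.3926, 0.2749]
orientation: [-179.4, 0.2, -134.7]
force: [-0.0, 0.1, -0.9]
opening: 0.0372
gripper_force: 30.0
```

Emit:
play_rows:
  commands:
    - [[0, 0, -0.707, -21, 11.7, -2, 3], [0, 0, -0.707, -21, 11.7, -2, 3], [0, 0, -0.707, -21, 11.7, -2, 3], [0, 0, -0.707, -21, 11.7, -2, 3], [0, 0, -0.707, -21, 11.7, -2, 3], [0, 0, -0.707, -21, 11.7, -2, 3], [0, 0, -0.707, -21, 11.7, -2, 3], [0, 0, -0.707, -21, 11.7, -2, 3]]

```text
clock: 62.2
tool_pos: [0.4186, -0.1576, 0.2885]
orientation: [-179.9, 0.2, -94.0]
force: [0.0, -0.4, -0.3]
opening: 0.0375
gripper_force: 30.0
```

Emit:
play_rows:
  commands:
    - [[0, 0, -0.825, -24, 1.4, 0, 3], [0, 0, -0.825, -24, 1.4, 0, 3], [0, 0, -0.825, -24, 1.4, 0, 3], [0, 0, -0.825, -24, 1.4, 0, 3], [0, 0, -0.825, -24, 1.4, 0, 3], [0, 0, -0.825, -24, 1.4, 0, 3], [0, 0, -0.825, -24, 1.4, 0, 3], [0, 0, -0.825, -24, 1.4, 0, 3]]

```text
clock: 62.87
tool_pos: [0.422, 0.0816, 0.2882]
orientation: [-179.9, 0.1, -46.7]
force: [0.7, -0.5, -0.3]
opening: 0.0374
gripper_force: 30.0
```

Emit:
play_rows:
  commands:
    - [[0, 0, -0.825, -22.4, -11.2, 1, 3], [0, 0, -0.825, -22.4, -11.2, 1, 3], [0, 0, -0.825, -22.4, -11.2, 1, 3], [0, 0, -0.825, -22.4, -11.2, 1, 3], [0, 0, -0.825, -22.4, -11.2, 1, 3], [0, 0, -0.825, -22.4, -11.2, 1, 3], [0, 0, -0.825, -22.4, -11.2, 1, 3], [0, 0, -0.825, -22.4, -11.2, 1, 3]]

```text
clock: 63.53
tool_pos: [0.3511, 0.3215, 0.2783]
orientation: [-180.0, 0.0, 0.4]
force: [-0.4, 0.2, -0.6]
opening: 0.0374
gripper_force: 30.0
```

```bash
python3 - <<'E'
from kin import *
o=st();p=ctrl.snapshot('wrist');save(p,'w11')
for d in ctrl.find_in(p,'drying_board'):print(np.round(d['bbox']),round(d['conf'],2))
for t in ((.398,.36),(.376,.183),(.28,.193),(.304,.372)):print(np.round(proj(p,[*t,.006],o)))
plan([([.335,.33,.1],pickR(0,0)),([.335,.33,.022],pickR(0,0))],o)
E
```

```text
63.53 tcp [0.3511 0.3215 0.2783] [-180.     0.     0.4] J [ 66.2  -0.5 -18.6  -0.1 -71.9  24.2] op 0.0374 F [-0.4  0.2 -0.6] 30.0
[239. 147. 134.  82.] 0.69
[248. 143.]
[377. 160.]
[364. 226.]
[241. 210.]
[-0.001, 0.001, 0.007, -1.59, -0.85, 17.83] rows 4.3
[0.0, 0.0, 0.0, 0.0, 0.0, 7.8] rows 1.9
```

View pics/w11.png

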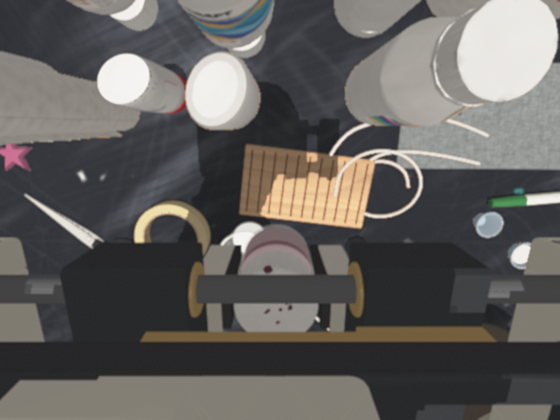

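```bash
python3 - <<'E'
from kin import *
o=obs();p=ctrl.snapshot('wrist')
for z in (0,.05,.1):print(z,'white',ray(p,(245,237),z,o)[:2],'cupR',ray(p,(223,128),z,o)[:2],'cupright',ray(p,(259,95),z,o)[:2],'boardc',ray(p,(306,187),.006,o)[:2])
p=ctrl.snapshot('top');save({'color':cv2.resize(p['color'][225:325,80:190],(660,600),interpolation=cv2.INTER_CUBIC)},'t12')
for uv in ((90,293),(114,293),(102,279)):print(uv,[np.round(ray(p,uv,z)[:2],3) for z in (0,.09)])
E
```

```text
0 white [0.26079141 0.36689328] cupR [0.41804439 0.39255451] cupright [0.46012353 0.34309435] boardc [0.3379101  0.27839973]
0.05 white [0.27941671 0.36154638] cupR [0.41863588 0.38426478] cupright [0.45588937 0.34047672] boardc [0.3379101  0.27839973]
0.1 white [0.298042   0.35619948] cupR [0.41922736 0.37597504] cupright [0.45165521 0.33785909] boardc [0.3379101  0.27839973]
(90, 293) [array([0.254, 0.409]), array([0.258, 0.379])]
(114, 293) [array([0.255, 0.347]), array([0.259, 0.321])]
(102, 279) [array([0.291, 0.38 ]), array([0.292, 0.352])]
```

View pics/t12.png

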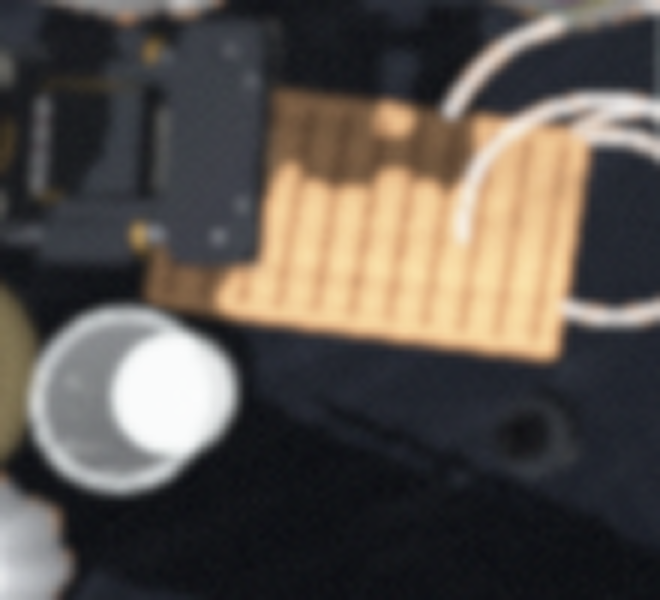

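```bash
python3 - <<'E'
from kin import *
o=st();q=np.array(o['joint_pos']);p=ctrl.snapshot('wrist')
for uv in ((335,152),(337,198),(345,175),(240,180),(306,220),(310,155)):print(uv,ray(p,uv,.008,o)[:2])
R=pickR(-45,0);w=[([.33,.30,.25],R),([.318,.292,.12],R),([.318,.292,.024],R)]
for a in w:q=solve(np.array(a[0]),a[1],q)
plan(w,o)
E
```

```text
63.73 tcp [0.3517 0.3197 0.2791] [-179.9   -0.    -0. ] J [ 66.   -0.6 -18.6  -0.  -71.9  24. ] op 0.0375 F [ 0.3 -0.6  0.1] 30.0
(335, 152) [0.38691754 0.24043932]
(337, 198) [0.32274932 0.23427625]
(345, 175) [0.35548839 0.22494783]
(240, 180) [0.34834774 0.37079246]
(306, 220) [0.29010414 0.27725572]
(310, 155) [0.38286224 0.27429068]
ik True [ 67.7  -2.7 -24.4  -0.  -68.3 -22.7] margin 33.9
ik True [ 68.9   3.3 -37.3  -0.  -49.5 -23.9] margin 21.0
ik True [ 68.9  12.3 -43.8  -0.  -33.9 -23.9] margin 14.5
[-0.002, 0.001, 0.785, -2.17, 1.97, 2.9] rows 6.3
[0.0, 0.0, 0.0, -0.28, 1.41, 13.0] rows 3.1
[0.0, 0.0, 0.0, 0.0, 0.0, 9.6] rows 2.3
```

Emit:
play_rows:
  commands:
    - [[0, 0, 0.785, -2.2, 2, 2.9, 3], [0, 0, 0.785, -2.2, 2, 2.9, 3], [0, 0, 0.785, -2.2, 2, 2.9, 3], [0, 0, 0.785, -2.2, 2, 2.9, 3], [0, 0, 0.785, -2.2, 2, 2.9, 3], [0, 0, 0.785, -2.2, 2, 2.9, 3], [0, 0, 0.785, -2.2, 2, 2.9, 3], [0, 0, 0.785, -2.2, 2, 2.9, 3]]

```text
clock: 64.45
tool_pos: [0.3296, 0.3002, 0.2502]
orientation: [-179.9, 0.1, -44.9]
force: [0.3, -0.4, -0.6]
opening: 0.0372
gripper_force: 30.0
```

Emit:
play_rows:
  commands:
    - [[0, 0, 0, -0.5, 1.6, 13, 3], [0, 0, 0, -0.5, 1.6, 13, 3], [0, 0, 0, -0.5, 1.6, 13, 3], [0, 0, 0, -0.5, 1.6, 13, 3], [0, 0, 0, -0.5, 1.6, 17, 3], [0, 0, 0, -0.5, 1.6, 21, 3], [0, 0, 0, -0.5, 1.6, 22.2, 3], [0, 0, 0, -0.5, 1.6, 22.2, 3]]

```text
clock: 65.12
tool_pos: [0.3143, 0.2924, 0.0264]
orientation: [179.8, -0.0, -44.7]
force: [-0.4, 0.1, 0.8]
opening: 0.0374
gripper_force: 30.0
```

```bash
python3 - <<'E'
from kin import *
st()
E
```

```text
65.12 tcp [0.3143 0.2924 0.0264] [179.8  -0.  -44.7] J [ 69.4  11.9 -43.8  -0.1 -34.5 -24. ] op 0.0374 F [-0.4  0.1  0.8] 30.0
```

Expected contact near z = 0.017.

Emit:
play_rows:
  commands:
    - [[0, 0, 0, 0, 0, 0.3, 3], [0, 0, 0, 0, 0, 0.6, 3], [0, 0, 0, 0, 0, 0.6, 3], [0, 0, 0, 0, 0, 0.6, 3]]

```text
clock: 65.45
tool_pos: [0.3148, 0.2948, 0.0231]
orientation: [-179.8, 0.1, -44.6]
force: [0.6, -0.0, -1.3]
opening: 0.0374
gripper_force: 30.0
```

Emit:
play_rows:
  commands:
    - [[0, 0, 0, 0, 0, 0.15, 3], [0, 0, 0, 0, 0, 0.15, 3], [0, 0, 0, 0, 0, 0.15, 3]]

```text
clock: 65.7
tool_pos: [0.3144, 0.2941, 0.0208]
orientation: [-179.9, 0.1, -44.6]
force: [-0.1, -0.0, -0.3]
opening: 0.0376
gripper_force: 30.0
```

Emit:
play_rows:
  commands:
    - [[0, 0, 0, 0, 0, 0.1, 3], [0, 0, 0, 0, 0, 0.1, 3], [0, 0, 0, 0, 0, 0.1, 3]]

```text
clock: 65.95
tool_pos: [0.3143, 0.2938, 0.0194]
orientation: [-179.9, 0.1, -44.6]
force: [0.4, -0.0, 0.5]
opening: 0.0372
gripper_force: 30.0
```

Emit:
play_rows:
  commands:
    - [[0, 0, 0, 0, 0, 0.1, 3], [0, 0, 0, 0, 0, 0.1, 3], [0, 0, 0, 0, 0, 0.1, 3]]

```text
clock: 66.2
tool_pos: [0.3143, 0.2938, 0.0183]
orientation: [-179.9, 0.1, -44.6]
force: [0.5, -0.4, -0.6]
opening: 0.0374
gripper_force: 30.0
```

Emit:
play_rows:
  commands:
    - [[0, 0, 0, 0, 0, 0.1, 3], [0, 0, 0, 0, 0, 0.1, 3], [0, 0, 0, 0, 0, 0.1, 3]]

```text
clock: 66.45
tool_pos: [0.3143, 0.2938, 0.0174]
orientation: [-179.9, 0.1, -44.6]
force: [0.1, -0.3, 0.2]
opening: 0.0368
gripper_force: 30.0
```

Emit:
play_rows:
  commands:
    - [[0, 0, 0, 0, 0, 0.07, 3], [0, 0, 0, 0, 0, 0.07, 3], [0, 0, 0, 0, 0, 0.07, 3]]

```text
clock: 66.7
tool_pos: [0.3144, 0.2939, 0.0171]
orientation: [-179.9, 0.1, -44.6]
force: [-1.2, -1.6, 7.4]
opening: 0.038
gripper_force: 30.0
```

Emit:
play_rows:
  commands:
    - [[0, 0, 0, 0, 0, -0.05, 5], [0, 0, 0, 0, 0, -0.05, 5], [0, 0, 0, 0, 0, -0.05, 5], [0, 0, 0, 0, 0, -1, 5], [0, 0, 0, 0, 0, -4, 5], [0, 0, 0, 0, 0, -8, 5], [0, 0, 0, 0, 0, -12, 5], [0, 0, 0, 0, 0, -16, 5]]

```text
clock: 67.37
tool_pos: [0.314, 0.2928, 0.1785]
orientation: [-179.9, 0.1, -44.6]
force: [0.3, 1.6, -0.4]
opening: 0.0498
gripper_force: 0.0
```

```bash
cat >> kin.py <<'E'
def back(J,yawp):
    o=st();q=np.array(o['joint_pos']);y0=float(o['orientation'][2]);d=yawp-y0
    w=[([.39,.20,.28],pickR(y0+.15*d,0)),([.425,.0,.29],pickR(y0+.45*d,0)),([.42,-.22,.29],pickR(y0+.75*d,0)),([*J,.2],pickR(yawp,0))]
    for a in w:q=solve(np.array(a[0]),a[1],q)
    plan(w,o)
E
python3 - <<'E'
from kin import *
fits(z0=.006);back((.411,-.388),-135)
E
```

```text
wrist 0.95 [256. 178.  39.  47.] None fit [0.3127 0.2937] res [-0.3 -1.2  0.3  1.1]
67.47 tcp [0.3163 0.2968 0.183 ] [-179.3    0.2  -44.6] J [ 69.5  -1.3 -32.4   0.1 -58.1 -24.1] op 0.0502 F [-0.   0.6 -0.2] 0.0
ik True [ 53.1  -4.5 -22.2  -0.  -72.4 -21.2] margin 36.1
ik True [ 26.8  -6.3 -22.4  -0.  -73.9 -22.1] margin 35.9
ik True [ -3.8  -1.  -17.6   0.  -73.4 -18.6] margin 40.7
ik True [-23.5  11.4 -15.6  -0.  -63.  -21.5] margin 42.6
[-0.012, 0.006, 0.237, 12.0, 1.6, -9.77] rows 3.7
[0.0, 0.0, 0.473, 18.83, 7.58, -1.0] rows 4.9
[0.0, 0.0, 0.473, 21.88, 2.31, 0.0] rows 5.3
[0.0, 0.0, 0.395, 15.88, -5.57, 9.0] rows 4.6
```

Emit:
play_rows:
  commands:
    - [[0, 0, 0.237, 0, 0, -9.8, 5], [0, 0, 0.237, 0, 0, -9.8, 5], [0, 0, 0.237, 12, 1.6, -9.8, 5], [0, 0, 0.237, 12, 1.6, -9.8, 5], [0, 0, 0.237, 12, 1.6, -9.8, 5], [0, 0, 0.237, 12, 1.6, -9.8, 5], [0, 0, 0.237, 12, 1.6, -9.8, 5]]

```text
clock: 68.05
tool_pos: [0.3893, 0.1959, 0.2745]
orientation: [-179.9, 0.1, -58.5]
force: [-0.5, 0.2, -0.3]
opening: 0.05
gripper_force: 0.0
```

Emit:
play_rows:
  commands:
    - [[0, 0, 0.473, 18.8, 7.6, -1, 5], [0, 0, 0.473, 18.8, 7.6, -1, 5], [0, 0, 0.473, 18.8, 7.6, -1, 5], [0, 0, 0.473, 18.8, 7.6, -1, 5], [0, 0, 0.473, 18.8, 7.6, -1, 5], [0, 0, 0.473, 18.8, 7.6, -1, 5], [0, 0, 0.473, 18.8, 7.6, -1, 5]]

```text
clock: 68.63
tool_pos: [0.4227, -0.0033, 0.2837]
orientation: [180.0, 0.1, -85.5]
force: [0.1, 0.2, -0.5]
opening: 0.0502
gripper_force: 0.0
```

Emit:
play_rows:
  commands:
    - [[0, 0, 0.473, 21.9, 2.3, 0, 5], [0, 0, 0.473, 21.9, 2.3, 0, 5], [0, 0, 0.473, 21.9, 2.3, 0, 5], [0, 0, 0.473, 21.9, 2.3, 0, 5], [0, 0, 0.473, 21.9, 2.3, 0, 5], [0, 0, 0.473, 21.9, 2.3, 0, 5], [0, 0, 0.473, 21.9, 2.3, 0, 5]]

```text
clock: 69.22
tool_pos: [0.418, -0.2234, 0.2827]
orientation: [179.9, 0.1, -112.5]
force: [-0.1, 0.2, 0.2]
opening: 0.0497
gripper_force: 0.0
```

Emit:
play_rows:
  commands:
    - [[0, 0, 0.395, 15.9, -5.6, 9, 5], [0, 0, 0.395, 15.9, -5.6, 9, 5], [0, 0, 0.395, 15.9, -5.6, 9, 5], [0, 0, 0.395, 15.9, -5.6, 9, 5], [0, 0, 0.395, 15.9, -5.6, 9, 5], [0, 0, 0.395, 15.9, -5.6, 9, 5], [0, 0, 0.395, 15.9, -5.6, 9, 5]]

```text
clock: 69.8
tool_pos: [0.4094, -0.3894, 0.1915]
orientation: [179.7, 0.0, -135.0]
force: [0.2, 0.8, 0.4]
opening: 0.0503
gripper_force: 0.0
```

```bash
python3 - <<'E'
from kin import *
o=st();fits(z0=.008)
R=pickR(-135,0);plan([([.412,-.388,.1],R),([.412,-.388,.017],R)])
E
```

```text
69.8 tcp [ 0.4094 -0.3894  0.1915] [ 179.7    0.  -135. ] J [-23.8  11.9 -16.1  -0.2 -62.2 -21.1] op 0.0503 F [0.2 0.8 0.4] 0.0
wrist 0.87 [217. 213.  39.  51.] None fit [ 0.4678 -0.3861] res [-1.  -0.4  1.2  0.4]
wrist 0.8 [257. 177.  34.  50.] None fit [ 0.4114 -0.3869] res [-2.1  0.9  2.1 -0.7]
[0.002, 0.002, 0.001, -0.19, -0.08, 9.33] rows 2.2
[0.0, 0.0, 0.0, 0.0, 0.0, 8.3] rows 2.0
```

Emit:
play_rows:
  commands:
    - [[0, 0, 0, -0.2, 0, 9.3, 5], [0, 0, 0, -0.2, 0, 9.3, 5], [0, 0, 0, -0.2, 0, 9.3, 5], [0, 0, 0, -0.2, 0, 12, 5], [0, 0, 0, -0.2, 0, 15, 5], [0, 0, 0, -0.2, 0, 17.5, 5], [0, 0, 0, -0.2, 0, 17.5, 5], [0, 0, 0, -0.2, 0, 17.5, 5]]

```text
clock: 70.57
tool_pos: [0.4109, -0.3881, 0.0189]
orientation: [179.9, 0.1, -134.9]
force: [-0.1, -0.6, 1.1]
opening: 0.0503
gripper_force: 0.0
```

Emit:
play_rows:
  commands:
    - [[0, 0, 0, 0, 0, 0, 3], [0, 0, 0, 0, 0, 0, 3], [0, 0, 0, 0, 0, 0, 3], [0, 0, 0, 0, 0, 0, 3], [0, 0, 0, 0, 0, 0, 3]]

```text
clock: 70.98
tool_pos: [0.4119, -0.3893, 0.0205]
orientation: [-179.9, 0.2, -135.0]
force: [-0.2, 3.5, 8.2]
opening: 0.0368
gripper_force: 30.0
```

```bash
python3 - <<'E'
from kin import *
toboard((.352,.333),0,-135,(.411,-.388))
E
```

```text
70.98 tcp [ 0.4119 -0.3893  0.0205] [-179.9    0.2 -135. ] J [-23.7  22.9 -27.   -0.2 -40.  -21.2] op 0.0368 F [-0.2  3.5  8.2] 30.0
ik True [-23.5   8.7  -9.5  -0.  -71.7 -21.5] margin 48.8
ik True [  4.4  -3.6 -20.1  -0.  -73.6  -8.9] margin 38.2
ik True [ 37.   -5.5 -21.7  -0.  -73.8   5.8] margin 36.6
ik True [ 63.9   1.2 -16.7  -0.  -72.1  26.1] margin 41.6
ik True [ 66.7   9.9 -32.6  -0.  -47.5  23.3] margin 25.6
ik True [ 66.7  15.9 -36.9  -0.  -37.2  23.3] margin 21.4
[-0.002, 0.003, -0.0, -0.1, 0.1, -24.95] rows 6.0
[0.0, 0.0, -0.707, -16.76, 15.49, -2.0] rows 5.7
[0.0, 0.0, -0.825, -23.97, 1.38, 0.0] rows 6.6
[0.0, 0.0, -0.825, -21.44, -12.6, 1.0] rows 6.6
[0.0, 0.0, 0.0, -2.0, -1.0, 18.0] rows 4.3
[0.0, 0.0, 0.0, 0.0, 0.0, 7.0] rows 1.7
```

Emit:
play_rows:
  commands:
    - [[0, 0, 0, 0, 0, -2, 3], [0, 0, 0, 0, 0, -6, 3], [0, 0, 0, 0, 0, -25, 3], [0, 0, 0, 0, 0, -25, 3], [0, 0, 0, 0, 0, -25, 3], [0, 0, 0, 0, 0, -25, 3], [0, 0, 0, 0, 0, -25, 3], [0, 0, 0, 0, 0, -25, 3]]

```text
clock: 71.65
tool_pos: [0.4121, -0.3911, 0.2763]
orientation: [-179.4, 0.2, -135.0]
force: [0.5, 0.4, -0.0]
opening: 0.0375
gripper_force: 30.0
```

Emit:
play_rows:
  commands:
    - [[0, 0, -0.707, -16.8, 15.5, -2, 3], [0, 0, -0.707, -16.8, 15.5, -2, 3], [0, 0, -0.707, -16.8, 15.5, -2, 3], [0, 0, -0.707, -16.8, 15.5, -2, 3], [0, 0, -0.707, -16.8, 15.5, -2, 3], [0, 0, -0.707, -16.8, 15.5, -2, 3], [0, 0, -0.707, -16.8, 15.5, -2, 3], [0, 0, -0.707, -16.8, 15.5, -2, 3]]

```text
clock: 72.32
tool_pos: [0.4197, -0.16, 0.2899]
orientation: [-179.9, 0.2, -94.4]
force: [0.2, 0.7, -0.5]
opening: 0.0376
gripper_force: 30.0
```

Emit:
play_rows:
  commands:
    - [[0, 0, -0.825, -24, 1.4, 0, 3], [0, 0, -0.825, -24, 1.4, 0, 3], [0, 0, -0.825, -24, 1.4, 0, 3], [0, 0, -0.825, -24, 1.4, 0, 3], [0, 0, -0.825, -24, 1.4, 0, 3], [0, 0, -0.825, -24, 1.4, 0, 3], [0, 0, -0.825, -24, 1.4, 0, 3], [0, 0, -0.825, -24, 1.4, 0, 3]]

```text
clock: 72.98
tool_pos: [0.4249, 0.0801, 0.2892]
orientation: [-179.9, 0.1, -47.1]
force: [-1.3, -0.8, -0.4]
opening: 0.0373
gripper_force: 30.0
```

Emit:
play_rows:
  commands:
    - [[0, 0, -0.825, -21.4, -12.6, 1, 3], [0, 0, -0.825, -21.4, -12.6, 1, 3], [0, 0, -0.825, -21.4, -12.6, 1, 3], [0, 0, -0.825, -21.4, -12.6, 1, 3], [0, 0, -0.825, -21.4, -12.6, 1, 3], [0, 0, -0.825, -21.4, -12.6, 1, 3], [0, 0, -0.825, -21.4, -12.6, 1, 3], [0, 0, -0.825, -21.4, -12.6, 1, 3]]

```text
clock: 73.65
tool_pos: [0.3725, 0.3224, 0.2791]
orientation: [-180.0, 0.0, 0.0]
force: [-0.2, -1.3, -0.4]
opening: 0.0374
gripper_force: 30.0
```

```bash
python3 - <<'E'
from kin import *
o=st();R=pickR(0,0);plan([([.352,.333,.1],R),([.352,.333,.026],R)],o);fits(z0=.006)
E
```

```text
73.65 tcp [0.3725 0.3224 0.2791] [-180.    0.    0.] J [ 63.7   1.2 -16.7  -0.1 -72.   26.3] op 0.0374 F [-0.2 -1.3 -0.4] 30.0
[-0.001, 0.001, 0.0, -2.04, -1.05, 17.91] rows 4.3
[0.0, 0.0, 0.0, 0.0, 0.0, 7.4] rows 1.8
wrist 0.92 [283. 206.  30.  36.] None fit [0.3151 0.2945] res [-0.3 -1.6  0.3  1.5]
wrist 0.72 [234. 228.  86. 102.] None fit [0.2303 0.3209] res [ 29.2  30.3 -29.2 -29.3]
```

Emit:
play_rows:
  commands:
    - [[0, 0, 0, -2.0, -1.1, 4, 3], [0, 0, 0, -2.0, -1.1, 8, 3], [0, 0, 0, -2.0, -1.1, 17.9, 3], [0, 0, 0, -2.0, -1.1, 17.9, 3], [0, 0, 0, -2.0, -1.1, 17.9, 3], [0, 0, 0, -2.0, -1.1, 21, 3], [0, 0, 0, -2.0, -1.1, 24.5, 3], [0, 0, 0, -2.0, -1.1, 24.9, 3]]

```text
clock: 74.42
tool_pos: [0.3515, 0.329, 0.0266]
orientation: [179.8, 0.2, -0.5]
force: [-0.4, -0.6, -0.9]
opening: 0.0372
gripper_force: 30.0
```

Emit:
play_rows:
  commands:
    - [[0, 0, 0, 0, 0, 0.4, 3], [0, 0, 0, 0, 0, 0.4, 3], [0, 0, 0, 0, 0, 0.4, 3]]

```text
clock: 74.67
tool_pos: [0.3532, 0.3343, 0.0285]
orientation: [-179.7, -0.1, -0.1]
force: [0.0, -0.5, -1.2]
opening: 0.0377
gripper_force: 30.0
```

Emit:
play_rows:
  commands:
    - [[0, 0, 0, 0, 0, 0.15, 3], [0, 0, 0, 0, 0, 0.15, 3], [0, 0, 0, 0, 0, 0.15, 3]]

```text
clock: 74.92
tool_pos: [0.3525, 0.3343, 0.0264]
orientation: [-179.8, -0.1, -0.0]
force: [-0.3, -0.2, -0.3]
opening: 0.0372
gripper_force: 30.0
```

Emit:
play_rows:
  commands:
    - [[0, 0, 0, 0, 0, 0.1, 3], [0, 0, 0, 0, 0, 0.1, 3], [0, 0, 0, 0, 0, 0.1, 3]]

```text
clock: 75.17
tool_pos: [0.3521, 0.3338, 0.0244]
orientation: [-179.9, -0.0, -0.0]
force: [0.3, 0.4, -1.2]
opening: 0.0378
gripper_force: 30.0
```

Emit:
play_rows:
  commands:
    - [[0, 0, 0, 0, 0, 0.25, 3], [0, 0, 0, 0, 0, 0.4, 3], [0, 0, 0, 0, 0, 0.4, 3], [0, 0, 0, 0, 0, 0.4, 3]]

```text
clock: 75.5
tool_pos: [0.3521, 0.3335, 0.0201]
orientation: [-179.9, 0.0, -0.0]
force: [0.5, 0.2, -1.0]
opening: 0.0373
gripper_force: 30.0
```

Emit:
play_rows:
  commands:
    - [[0, 0, 0, 0, 0, 0.08, 3], [0, 0, 0, 0, 0, 0.08, 3], [0, 0, 0, 0, 0, 0.08, 3]]

```text
clock: 75.75
tool_pos: [0.3522, 0.3337, 0.0195]
orientation: [-179.9, -0.0, -0.0]
force: [0.5, 0.3, -1.1]
opening: 0.0375
gripper_force: 30.0
```

Emit:
play_rows:
  commands:
    - [[0, 0, 0, 0, 0, 0.08, 3], [0, 0, 0, 0, 0, 0.08, 3], [0, 0, 0, 0, 0, 0.08, 3]]

```text
clock: 76.0
tool_pos: [0.3522, 0.3337, 0.0187]
orientation: [-179.9, -0.0, -0.0]
force: [-0.1, -0.3, -0.2]
opening: 0.0373
gripper_force: 30.0
```

Emit:
play_rows:
  commands:
    - [[0, 0, 0, 0, 0, 0.08, 3], [0, 0, 0, 0, 0, 0.08, 3], [0, 0, 0, 0, 0, 0.08, 3]]

```text
clock: 76.25
tool_pos: [0.3523, 0.3338, 0.0185]
orientation: [-179.9, -0.0, 0.0]
force: [-1.2, -0.9, 7.0]
opening: 0.0375
gripper_force: 30.0
```

Emit:
play_rows:
  commands:
    - [[0, 0, 0, 0, 0, 0.05, 3], [0, 0, 0, 0, 0, 0.05, 3], [0, 0, 0, 0, 0, 0.05, 3]]

```text
clock: 76.5
tool_pos: [0.3523, 0.3338, 0.0184]
orientation: [-179.9, -0.0, 0.0]
force: [-2.9, -2.8, 13.9]
opening: 0.0374
gripper_force: 30.0
```

Emit:
play_rows:
  commands:
    - [[0, 0, 0, 0, 0, -0.1, 3], [0, 0, 0, 0, 0, -0.1, 5], [0, 0, 0, 0, 0, -0.1, 5], [0, 0, 0, 0, 0, -0.1, 5], [0, 0, 0, 0, 0, -2, 5], [0, 0, 0, 0, 0, -6, 5], [0, 0, 0, 0, 0, -10, 5], [0, 0, 0, 0, 0, -14, 5]]

```text
clock: 77.17
tool_pos: [0.3519, 0.3327, 0.1587]
orientation: [-180.0, 0.0, -0.0]
force: [0.5, 2.5, -0.3]
opening: 0.05
gripper_force: 0.0
```

```bash
python3 - <<'E'
from kin import *
fits(z0=.006);back((.469,-.388),-90)
E
```

```text
wrist 0.88 [258. 181.  39.  55.] None fit [0.3489 0.3317] res [-1.6  0.3  1.6 -0.2]
wrist 0.77 [300. 217.  36.  56.] None fit [0.3117 0.295 ] res [-5.4 -0.8  4.5  0.9]
77.27 tcp [0.3544 0.3367 0.1639] [-1.793e+02 -4.000e-01  1.000e-01] J [ 66.7   5.5 -28.    0.1 -55.7  23.3] op 0.0502 F [ 0.8  0.1 -1.1] 0.0
ik True [ 53.1  -4.5 -22.2  -0.  -72.4  23.4] margin 36.1
ik True [ 26.8  -6.3 -22.4  -0.  -73.9  22.7] margin 35.9
ik True [ -3.8  -1.  -17.6   0.  -73.4  26.3] margin 40.7
ik True [-21.2  15.4 -10.3  -0.  -64.3  21.2] margin 48.0
[-0.012, -0.005, 0.236, 3.62, 13.54, -11.75] rows 4.4
[0.0, 0.0, 0.472, 8.06, 18.64, -1.0] rows 4.9
[0.0, 0.0, 0.472, 13.9, 17.06, 0.0] rows 5.3
[0.0, 0.0, 0.393, 17.4, 1.91, 9.0] rows 4.7
```

Emit:
play_rows:
  commands:
    - [[0, 0, 0, 0, 0, -11.8, 5], [0, 0, 0, 0, 0, -11.8, 5], [0, 0, 0, 0, 0, -11.8, 5], [0, 0, 0.236, 3.6, 13.5, -11.8, 5], [0, 0, 0.236, 3.6, 13.5, -11.8, 5], [0, 0, 0.236, 3.6, 13.5, -11.8, 5], [0, 0, 0.236, 3.6, 13.5, -11.8, 5], [0, 0, 0.236, 3.6, 13.5, -11.8, 5]]

```text
clock: 77.93
tool_pos: [0.3883, 0.1952, 0.2752]
orientation: [-179.9, 0.0, -13.7]
force: [0.2, 0.2, -0.2]
opening: 0.0502
gripper_force: 0.0
```

Emit:
play_rows:
  commands:
    - [[0, 0, 0.472, 8.1, 18.6, -1, 5], [0, 0, 0.472, 8.1, 18.6, -1, 5], [0, 0, 0.472, 8.1, 18.6, -1, 5], [0, 0, 0.472, 8.1, 18.6, -1, 5], [0, 0, 0.472, 8.1, 18.6, -1, 5], [0, 0, 0.472, 8.1, 18.6, -1, 5], [0, 0, 0.472, 8.1, 18.6, -1, 5]]

```text
clock: 78.52
tool_pos: [0.4235, -0.0032, 0.2844]
orientation: [-179.9, 0.1, -40.8]
force: [-0.4, 0.8, 0.0]
opening: 0.0498
gripper_force: 0.0
```

Emit:
play_rows:
  commands:
    - [[0, 0, 0.472, 13.9, 17.1, 0, 5], [0, 0, 0.472, 13.9, 17.1, 0, 5], [0, 0, 0.472, 13.9, 17.1, 0, 5], [0, 0, 0.472, 13.9, 17.1, 0, 5], [0, 0, 0.472, 13.9, 17.1, 0, 5], [0, 0, 0.472, 13.9, 17.1, 0, 5], [0, 0, 0.472, 13.9, 17.1, 0, 5]]

```text
clock: 79.1
tool_pos: [0.418, -0.2234, 0.2834]
orientation: [180.0, 0.1, -67.7]
force: [0.2, 0.5, 0.3]
opening: 0.0499
gripper_force: 0.0
```

Emit:
play_rows:
  commands:
    - [[0, 0, 0.393, 17.4, 1.9, 0, 5], [0, 0, 0.393, 17.4, 1.9, 0, 5], [0, 0, 0.393, 17.4, 1.9, 0, 5], [0, 0, 0.393, 17.4, 1.9, 0, 5], [0, 0, 0.393, 17.4, 1.9, 6, 5], [0, 0, 0.393, 17.4, 1.9, 9, 5], [0, 0, 0.393, 17.4, 1.9, 9, 5]]

```text
clock: 79.68
tool_pos: [0.4644, -0.3867, 0.1859]
orientation: [179.5, 0.5, -90.2]
force: [-1.8, 1.5, -2.3]
opening: 0.0497
gripper_force: 0.0
```

```bash
python3 - <<'E'
from kin import *
o=st();fits(z0=.008)
R=pickR(-90,0);plan([([.469,-.388,.1],R),([.469,-.388,.018],R)])
E
```

```text
79.68 tcp [ 0.4644 -0.3867  0.1859] [179.5   0.5 -90.2] J [-21.5  16.  -11.2  -0.3 -63.4  21.4] op 0.0497 F [-1.8  1.5 -2.3] 0.0
wrist 0.7 [252. 173.  34.  48.] None fit [ 0.4679 -0.3876] res [-2.5 -0.6  2.6  0.6]
[0.005, 0.004, -0.001, 0.03, -0.34, 9.18] rows 2.2
[0.0, 0.0, 0.0, 0.0, 0.0, 8.2] rows 2.0
```

Emit:
play_rows:
  commands:
    - [[0, 0, 0, 0, -0.4, 9.2, 5], [0, 0, 0, 0, -0.4, 9.2, 5], [0, 0, 0, 0, -0.4, 9.2, 5], [0, 0, 0, 0, -0.4, 12, 5], [0, 0, 0, 0, -0.4, 15, 5], [0, 0, 0, 0, -0.4, 17.4, 5], [0, 0, 0, 0, -0.4, 17.4, 5], [0, 0, 0, 0, -0.4, 17.4, 5]]

```text
clock: 80.45
tool_pos: [0.4718, -0.3895, 0.0217]
orientation: [-180.0, 0.1, -90.0]
force: [-0.3, -0.9, 1.5]
opening: 0.0503
gripper_force: 0.0
```

Emit:
play_rows:
  commands:
    - [[0, 0, 0, 0, 0, 0, 3], [0, 0, 0, 0, 0, 0, 3], [0, 0, 0, 0, 0, 0, 3], [0, 0, 0, 0, 0, 0, 3], [0, 0, 0, 0, 0, 0, 3]]

```text
clock: 80.87
tool_pos: [0.4721, -0.3902, 0.0225]
orientation: [-179.8, 0.0, -90.1]
force: [-0.9, 2.7, 7.9]
opening: 0.0375
gripper_force: 30.0
```

```bash
python3 - <<'E'
from kin import *
toboard((.356,.263),-45,-90,(.469,-.388))
E
```

```text
80.87 tcp [ 0.4721 -0.3902  0.0225] [-179.8    0.   -90.1] J [-21.4  26.  -20.8  -0.1 -42.9  21.4] op 0.0375 F [-0.9  2.7  7.9] 30.0
ik True [-21.2  12.9  -4.2  -0.  -72.8  21.2] margin 54.0
ik True [  4.4  -3.6 -20.1  -0.  -73.6   9.1] margin 38.2
ik True [ 37.   -5.5 -21.7  -0.  -73.8  -7.7] margin 36.6
ik True [ 59.   -2.9 -20.7  -0.  -72.2 -14. ] margin 37.6
ik True [ 62.1   6.  -37.5  -0.  -46.5 -17.1] margin 20.8
ik True [ 62.1  12.5 -42.1  -0.  -35.4 -17.1] margin 16.2
[-0.004, 0.0, -0.002, -0.23, 0.21, -24.75] rows 5.9
[0.0, 0.0, -0.236, -22.8, 4.9, -2.0] rows 5.6
[0.0, 0.0, -0.275, -23.22, -6.09, 0.0] rows 5.8
[0.0, 0.0, -0.275, -17.49, -4.18, 1.0] rows 4.3
[0.0, 0.0, 0.0, -2.12, 0.71, 18.0] rows 4.3
[0.0, 0.0, 0.0, 0.0, 0.0, 7.0] rows 1.7
```

Emit:
play_rows:
  commands:
    - [[0, 0, 0, 0, 0, -2, 3], [0, 0, 0, 0, 0, -6, 3], [0, 0, 0, 0, 0, -24.8, 3], [0, 0, 0, 0, 0, -24.8, 3], [0, 0, 0, 0, 0, -24.8, 3], [0, 0, 0, 0, 0, -24.8, 3], [0, 0, 0, 0, 0, -24.8, 3], [0, 0, 0, 0, 0, -24.8, 3]]

```text
clock: 81.53
tool_pos: [0.4723, -0.3918, 0.2762]
orientation: [-179.4, -0.2, -90.1]
force: [0.6, -0.3, -0.7]
opening: 0.0374
gripper_force: 30.0
```

Emit:
play_rows:
  commands:
    - [[0, 0, -0.236, -22.8, 5, -2, 3], [0, 0, -0.236, -22.8, 5, -2, 3], [0, 0, -0.236, -22.8, 5, -2, 3], [0, 0, -0.236, -22.8, 5, -2, 3], [0, 0, -0.236, -22.8, 5, -2, 3], [0, 0, -0.236, -22.8, 5, -2, 3], [0, 0, -0.236, -22.8, 5, -2, 3], [0, 0, -0.236, -22.8, 5, -2, 3]]

```text
clock: 82.2
tool_pos: [0.4208, -0.1609, 0.2897]
orientation: [-179.8, 0.1, -76.4]
force: [1.0, -0.5, -0.9]
opening: 0.0372
gripper_force: 30.0
```

Emit:
play_rows:
  commands:
    - [[0, 0, -0.275, -23.2, -6.1, 0, 3], [0, 0, -0.275, -23.2, -6.1, 0, 3], [0, 0, -0.275, -23.2, -6.1, 0, 3], [0, 0, -0.275, -23.2, -6.1, 0, 3], [0, 0, -0.275, -23.2, -6.1, 0, 3], [0, 0, -0.275, -23.2, -6.1, 0, 3], [0, 0, -0.275, -23.2, -6.1, 0, 3], [0, 0, -0.275, -23.2, -6.1, 0, 3]]

```text
clock: 82.87
tool_pos: [0.4269, 0.0786, 0.2887]
orientation: [-180.0, 0.1, -60.7]
force: [-0.0, -0.4, -0.2]
opening: 0.0377
gripper_force: 30.0
```

Emit:
play_rows:
  commands:
    - [[0, 0, -0.275, -17.5, -4.2, 1, 3], [0, 0, -0.275, -17.5, -4.2, 1, 3], [0, 0, -0.275, -17.5, -4.2, 1, 3], [0, 0, -0.275, -17.5, -4.2, 1, 3], [0, 0, -0.275, -17.5, -4.2, 1, 3], [0, 0, -0.275, -17.5, -4.2, 1, 3], [0, 0, -0.275, -17.5, -4.2, 1, 3]]

```text
clock: 83.45
tool_pos: [0.3785, 0.2505, 0.2789]
orientation: [-180.0, 0.1, -45.1]
force: [0.7, 0.1, -1.3]
opening: 0.0371
gripper_force: 30.0
```

```bash
python3 - <<'E'
from kin import *
o=st();R=pickR(-45,0);plan([([.356,.262,.12],R),([.356,.262,.028],R)],o);fits(z0=.006)
E
```

```text
83.45 tcp [0.3785 0.2505 0.2789] [-1.80e+02  1.00e-01 -4.51e+01] J [ 58.4  -2.8 -20.7  -0.1 -72.1 -13.5] op 0.0371 F [ 0.7  0.1 -1.3] 30.0
[-0.001, 0.001, -0.002, -2.38, 0.79, 15.9] rows 3.9
[0.0, 0.0, 0.0, 0.0, 0.0, 9.2] rows 2.2
wrist 0.71 [236. 222.  83. 108.] None fit [0.2783 0.3461] res [ 28.1  33.6 -28.1 -32.4]
wrist 0.68 [233. 223.  31.  28.] None fit [0.3497 0.3304] res [ 0.5 -5.9 -0.5  5.5]
wrist 0.6 [279. 219.  23.  14.] None fit [0.3219 0.2799] res [ -3.3 -13.2   3.2  12.4]
```

Emit:
play_rows:
  commands:
    - [[0, 0, 0, -2.4, 0.8, 4, 3], [0, 0, 0, -2.4, 0.8, 8, 3], [0, 0, 0, -2.4, 0.8, 12, 3], [0, 0, 0, -2.4, 0.8, 15.9, 3], [0, 0, 0, -2.4, 0.8, 15.9, 3], [0, 0, 0, -2.4, 0.8, 19.5, 3], [0, 0, 0, -2.4, 0.8, 23, 3], [0, 0, 0, -2.4, 0.8, 25, 3]]

```text
clock: 84.22
tool_pos: [0.3562, 0.2621, 0.0287]
orientation: [-179.9, 0.1, -45.2]
force: [0.3, -0.2, -0.6]
opening: 0.0372
gripper_force: 30.0
```

Emit:
play_rows:
  commands:
    - [[0, 0, 0, 0, 0, 0, 3], [0, 0, 0, 0, 0, 0.3, 3], [0, 0, 0, 0, 0, 0.3, 3], [0, 0, 0, 0, 0, 0.3, 3]]

```text
clock: 84.55
tool_pos: [0.3565, 0.2642, 0.0282]
orientation: [-179.7, 0.1, -45.1]
force: [0.1, 0.4, 0.1]
opening: 0.0377
gripper_force: 30.0
```

Emit:
play_rows:
  commands:
    - [[0, 0, 0, 0, 0, 0.15, 3], [0, 0, 0, 0, 0, 0.15, 3], [0, 0, 0, 0, 0, 0.15, 3], [0, 0, 0, 0, 0, 0.15, 3]]

```text
clock: 84.88
tool_pos: [0.3556, 0.2633, 0.0252]
orientation: [-179.9, 0.1, -45.1]
force: [0.1, 0.0, -1.0]
opening: 0.0374
gripper_force: 30.0
```

Emit:
play_rows:
  commands:
    - [[0, 0, 0, 0, 0, 0.15, 3], [0, 0, 0, 0, 0, 0.3, 3], [0, 0, 0, 0, 0, 0.3, 3], [0, 0, 0, 0, 0, 0.3, 3]]

```text
clock: 85.22
tool_pos: [0.3554, 0.2629, 0.0216]
orientation: [-179.9, 0.1, -45.1]
force: [-0.1, -0.0, -1.0]
opening: 0.0375
gripper_force: 30.0
```

Emit:
play_rows:
  commands:
    - [[0, 0, 0, 0, 0, 0.08, 3], [0, 0, 0, 0, 0, 0.08, 3], [0, 0, 0, 0, 0, 0.08, 3]]

```text
clock: 85.47
tool_pos: [0.3555, 0.263, 0.0209]
orientation: [-179.9, 0.1, -45.1]
force: [-0.5, -0.3, -0.7]
opening: 0.0375
gripper_force: 30.0
```

Emit:
play_rows:
  commands:
    - [[0, 0, 0, 0, 0, 0.08, 3], [0, 0, 0, 0, 0, 0.08, 3], [0, 0, 0, 0, 0, 0.08, 3]]

```text
clock: 85.72
tool_pos: [0.3555, 0.2631, 0.0205]
orientation: [-179.9, 0.1, -45.1]
force: [-2.1, -1.4, 4.2]
opening: 0.0374
gripper_force: 30.0
```

Contact; release and rise well clear.

Emit:
play_rows:
  commands:
    - [[0, 0, 0, 0, 0, 0, 5], [0, 0, 0, 0, 0, 0, 5], [0, 0, 0, 0, 0, 0, 5], [0, 0, 0, 0, 0, -0.5, 5], [0, 0, 0, 0, 0, -3, 5], [0, 0, 0, 0, 0, -7, 5], [0, 0, 0, 0, 0, -11, 5], [0, 0, 0, 0, 0, -15, 5]]

```text
clock: 86.38
tool_pos: [0.3551, 0.262, 0.1722]
orientation: [-179.9, 0.1, -45.1]
force: [0.1, 2.6, -1.0]
opening: 0.05
gripper_force: 0.0
```

Emit:
play_rows:
  commands:
    - [[0, 0, 0, 0, 0, -11, 5], [0, 0, 0, 0, 0, -11, 5], [0, 0, 0, 0, 0, -11, 5], [0, 0, 0, 8, 8, -11, 5], [0, 0, 0, 8, 8, -11, 5], [0, 0, 0, 8, 8, -11, 5], [0, 0, 0, 8, 8, -11, 5], [0, 0, 0, 8, 8, -11, 5]]

```text
clock: 87.05
tool_pos: [0.3551, 0.148, 0.2806]
orientation: [-179.8, 0.1, -45.2]
force: [0.3, 0.1, 0.9]
opening: 0.0504
gripper_force: 0.0
```

```bash
python3 - <<'E'
from kin import *
o=st();o,p=fits(z0=.006);fits('top',z0=.006);fits('scene',z0=.006)
a=p['color'][0:260,140:560];im=cv2.resize(a,(800,495),interpolation=cv2.INTER_CUBIC);save({'color':im},'w13')
q=ctrl.snapshot('top')
for t in ('dish','mould'):
  for d in ctrl.find_in(q,t)[:1]:print(t,d)
E
```

```text
87.05 tcp [0.3551 0.148  0.2806] [-1.798e+02  1.000e-01 -4.520e+01] J [ 52.4 -10.8 -27.2  -0.1 -73.4  -7.7] op 0.0504 F [0.3 0.1 0.9] 0.0
wrist 0.94 [204. 222.  30.  23.] None fit [0.3583 0.2536] res [-1.8 -8.7  2.   8.2]
wrist 0.62 [232. 255.   9.  20.] None fit [0.309  0.2711] res [-10.5 -11.1  11.9  10.8]
wrist 0.57 [186. 258.   8.   5.] None fit [0.3603 0.3132] res [-13.7 -18.3  15.5  17.6]
scene 0.61 [190. 196.  12.  16.] None fit [0.3504 0.2654] res [-0.3 -1.9  0.3  1.8]
scene 0.48 [183. 190.  10.  11.] None fit [0.3532 0.3489] res [-1.2 -4.2  1.3  3.8]
scene 0.47 [172. 202.  41.  24.] None fit [0.3138 0.2041] res [ 13.9   2.4 -14.2  -1.6]
scene 0.45 [179. 197.  10.  17.] None fit [0.3126 0.2755] res [-1.1 -1.3  1.1  1.1]
dish {'bbox': [302.6, 235.9, 26.0, 24.0], 'conf': 0.81}
mould {'bbox': [417.8, 182.3, 14.6, 18.4], 'conf': 0.74}
```

View pics/w13.png

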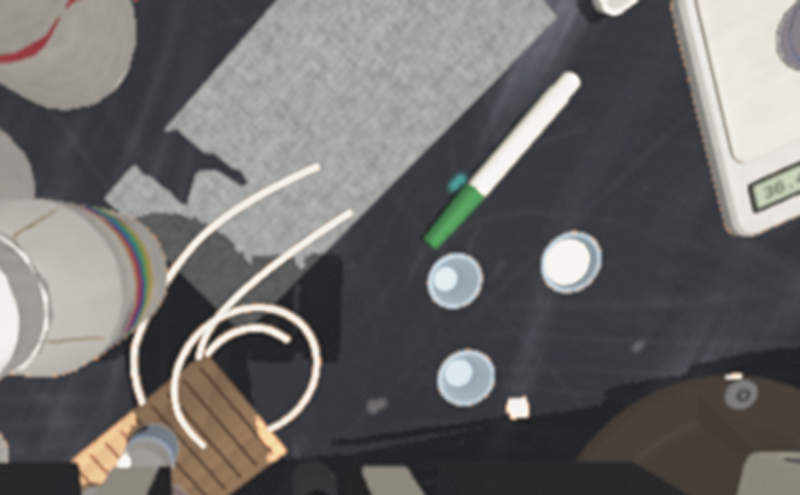

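```bash
python3 - <<'E'
from kin import *
o=st();q=np.array(o['joint_pos']);R=pickR(0,0);solve(np.array([.36,.33,.32]),R,q);plan([([.36,.33,.32],R)],o)
E
```

```text
87.5 tcp [0.3552 0.1498 0.2797] [-1.799e+02  1.000e-01 -4.510e+01] J [ 52.6 -10.5 -27.1  -0.1 -73.4  -7.7] op 0.0502 F [0.2 0.4 0.5] 0.0
ik True [ 65.6  -0.3 -13.   -0.  -77.2  24.4] margin 45.2
[-0.001, 0.001, -0.786, -12.42, -13.07, -4.0] rows 6.3
```

Emit:
play_rows:
  commands:
    - [[0, 0, -0.786, -12.4, -13.1, -4, 5], [0, 0, -0.786, -12.4, -13.1, -4, 5], [0, 0, -0.786, -12.4, -13.1, -4, 5], [0, 0, -0.786, -12.4, -13.1, -4, 5], [0, 0, -0.786, -12.4, -13.1, -4, 5], [0, 0, -0.786, -12.4, -13.1, -4, 5], [0, 0, -0.786, -12.4, -13.1, -4, 5], [0, 0, -0.786, -12.4, -13.1, -4, 5]]

```text
clock: 88.17
tool_pos: [0.3603, 0.3303, 0.3197]
orientation: [-179.9, 0.0, 0.1]
force: [0.3, 0.1, 0.0]
opening: 0.0501
gripper_force: 0.0
```

```bash
python3 - <<'E'
from kin import *
st();o,p=fits(z0=.006)
for d in ctrl.find_in(p,'drying_board')[:1]:print('board',np.round(d['bbox']))
E
```

```text
88.17 tcp [0.3603 0.3303 0.3197] [-1.799e+02  0.000e+00  1.000e-01] J [ 65.6  -0.3 -13.   -0.1 -77.2  24.5] op 0.0501 F [0.3 0.1 0. ] 0.0
wrist 0.9 [309. 164.  31.  34.] None fit [0.3536 0.2628] res [-0.5  0.9  0.5 -0.8]
wrist 0.9 [263. 168.  28.  35.] None fit [0.3466 0.3297] res [ 0.3  1.3 -0.3 -1.2]
wrist 0.69 [287. 192.  28.  34.] None fit [0.3117 0.2945] res [-0.  -0.3  0.   0.3]
board [250. 152. 122.  75.]
```

All three fit as upright jars on the board (residuals about 1 px), and the gripper is clear of everything.

```bash
python3 -c "
from plant import ctrl
print(ctrl.close_job())"
```

```text
the job is handed in; nothing more can be done
None
```

The job is handed in at about 88 s on the clock: all three jars stood on the grate, the pump was pushed fully down twice with a full rise after each stroke, and all three now stand upright on the drying board (last wrist picture, about 1 px fit); one jar fell off the grate before pumping and was stood up again first, I could not tell why it fell, and I viewed 15 pictures where 14 were allowed.

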